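# Set up the carving turntable with its chuck plate, pegs and a jar lid

### The job

Get the turntable ready for carving the clay lid: set the chuck plate on the hub with its handle in line with the red marks, push it fully down and turn it clockwise until it locks in line with the green marks. Then put every peg from the rack fully down through a corner hole of its own, and set the lid knob-up over the handle, centred with its rim flat on the plate. Last of all press the selector in and, keeping it pressed, turn it from the red mark to the green mark and let it spring back out; leave the other things on the bench alone, and if anything gets knocked out of place, put it right.

Things in the scene. Friction and masses are not known exactly. Their poses are not given: they have to be found in the camera images.
- turntable: Carving turntable, fixed, does not turn: grey foot, aluminium platter 230 mm across with its top at 34 mm, square steel hub 92 mm wide with its top at 76 mm. Origin: centre of underside, z up. Two green marks on the platter rim lie on its x axis (locked direction). Two red marks 60 degrees anticlockwise of them (from above) show the line of the slot in the hub's top.
- turntable_seat (a point): Centre of the hub's top face, 76 mm above the bench. The keyhole slot there is 70 x 20 mm (36 mm round in the middle), over a hollow with a sprung brass plunger. The chuck's bar is pushed down about 14 mm against the spring (about 11 N) until the plate meets the hub, then turned 60 degrees clockwise, red to green, to a stop. Let go, it rises 1.5 mm and stays.
- chuck: Chuck plate, loose, 0.55 kg: aluminium, 140 x 140 x 12 mm. Black handle bar on top, 60 mm along x, 24 along y, 42 high; grip it 40 mm above the origin. Below: round shank 32 mm across, then a steel cross bar 64 mm along x, 14 along y, its underside 21.5 mm under the plate. Origin: centre of the plate's underside. Half a turn makes no difference. Starts on a wooden frame 30 mm high.
- chuck_hole0 (a point): Mouth of corner hole 0 (15 mm across, right through) in the plate's top face, 54 mm from the plate's centre in x and in y.
- chuck_hole1 (a point): Mouth of corner hole 1 (15 mm across, right through) in the plate's top face, 54 mm from the plate's centre in x and in y.
- chuck_hole2 (a point): Mouth of corner hole 2 (15 mm across, right through) in the plate's top face, 54 mm from the plate's centre in x and in y.
- chuck_hole3 (a point): Mouth of corner hole 3 (15 mm across, right through) in the plate's top face, 54 mm from the plate's centre in x and in y.
- peg0: Holding peg 0 (may be absent), 60 g: steel shank 12 mm across, 32 mm long, tapered tip; steel collar 22 mm across, 6 mm thick; above it an orange grip sleeve 18 mm across, 47 mm long. Origin: centre of the collar underside, z up along the sleeve. Starts upright in the rack, collar on the rack top; seated, the collar lies on the chuck plate.
- peg1: Holding peg 1 (may be absent), 60 g: steel shank 12 mm across, 32 mm long, tapered tip; steel collar 22 mm across, 6 mm thick; above it an orange grip sleeve 18 mm across, 47 mm long. Origin: centre of the collar underside, z up along the sleeve. Starts upright in the rack, collar on the rack top; seated, the collar lies on the chuck plate.
- peg2: Holding peg 2 (may be absent), 60 g: steel shank 12 mm across, 32 mm long, tapered tip; steel collar 22 mm across, 6 mm thick; above it an orange grip sleeve 18 mm across, 47 mm long. Origin: centre of the collar underside, z up along the sleeve. Starts upright in the rack, collar on the rack top; seated, the collar lies on the chuck plate.
- peg3: Holding peg 3 (may be absent), 60 g: steel shank 12 mm across, 32 mm long, tapered tip; steel collar 22 mm across, 6 mm thick; above it an orange grip sleeve 18 mm across, 47 mm long. Origin: centre of the collar underside, z up along the sleeve. Starts upright in the rack, collar on the rack top; seated, the collar lies on the chuck plate.
- rack: Wooden peg rack, fixed, 130 x 130 x 45 mm, four 16 mm holes at 36 mm from its centre in x and y. Origin: centre of its underside.
- lid: Domed terracotta jar lid, loose, 250 g, 116 mm across, 89 mm high, hollow underneath (102 mm across, 46 mm deep inside, so it goes over the chuck's handle with its rim on the plate). Knob 30 mm across from 68 to 89 mm above the rim, a neck below it, dome top at 57 mm. Origin: centre of the rim's underside, z up.
- control: Grey control box of the drive, fixed, 110 x 110 x 50 mm, with the black selector on top; red mark = stop, green mark = run, 1.2 rad clockwise of the red one. Origin: centre of its underside; the red mark lies towards its -x.
- selector (a joint): Angle of the selector (rad), 0 with its white pointer at the red mark, growing clockwise seen from above; 1.2 at the green mark. Stops inside hold it at either mark unless it is pressed in. At 0 its grip bar lies along the control box's x axis.
- selector_press (a joint): How far the selector is pressed down (m): 0 out, 0.009 fully in; it can turn only from about 0.007 on. A spring (3 to 8.5 N) brings it back out at either mark.
- selector_grip (a point): On the selector's axis, middle of its grip bar, which is 54 mm long, 16 mm wide and stands from 70 to 101 mm above the bench when out; this point is 86 mm above the bench when out.
- mug: Bystander: terracotta mug with handle, 80 mm across, 85 mm high.
- teacup: Bystander: small terracotta cup, 60 mm across, 45 mm high.
- bottle_a: Bystander: amber bottle, 150 mm high.
- bottle_b: Bystander: clear bottle, 140 mm high.
- tin: Bystander: flat green tin, 84 mm across, 70 mm high.
- brush: Bystander: brush lying down, 140 mm long.
- knife: Bystander: carving point with dark wooden handle, lying, 130 mm long.
Not all that is in view belongs to the job. What is shaped like the chuck but yellow is not meant.

How it is judged:
By the outcome, as a careful person would: the job done as asked, in the order asked, and still so for the second after the job is handed in, with the robot touching nothing.
Of peg0, peg1, peg2, peg3 only 2 to 4 are there at a start; the rules pass over those that are not, and their reading is None.
At some moment in a run one of lid may be knocked a few centimetres aside while the robot is not near it.
It also fails if it takes over 210 s, if anything falls off the work surface, if the arm or the gripper's body presses on something with over 40 N, if the wrist force passes 120 N, or if a joint passes its speed limit or range.

### The arm

A 6-joint arm with a two-finger parallel gripper is mounted at the origin on the work surface. World frame = base frame: x ahead of the robot, y to its left, z up, the work surface at z = 0. Lengths are in m, angles in degrees, forces in N, time in s.
With the tool pointing down it reaches from about 0.375 to 0.9 m from the base axis. Payload 3.1 kg.
Tool frame: the origin (TCP) lies midway between the tips of the shut fingers; the grasp point (between the pads) lies 19 mm behind it; z points along the fingers, y is the direction in which the jaws open and shut (so a half turn about z gives the same grasp; the last joint's range is limited). The gripper opens to 87 mm and grips with 3 to 60 N. Pads are 19 mm wide; open, the fingers measure 117 mm over their backs; the gripper's body (75 mm by 190 mm) begins 51 mm behind the grasp point.
Start: joints at [-80.816, 30.224, 82.088, -0, 67.689, -10.227], TCP at [0.208, -0.589, 0.223] pointing down, gripper open.
Joint ranges: [-176.69, 176.69], [-43.24, 126.21], [12.49, 139.97], [-82, 262], [0, 151.66], [-163.58, 163.58]. Speed limits (degrees/s): [159.86, 159.86, 180, 180, 180, 180].

### API

Orientations are given as a 3x3 rotation matrix whose columns are the frame's x, y, z axes.
In Python, from rig import bot gives the robot as it stands.
- The arm moves only by the tool carry_out, never from a script. Its arguments are lists of equal length, an entry for each row: "grip": the gripper's target within -1 to 1 (fully open at 1, half-way at 0, shut at -1); "slide": the shift along the tool's x, y, z in mm, a list of three; "twist": the turn, a rotation vector about the tool's x, y, z in rad, a list of three. In form: {"grip": [grip, ...], "slide": [[dx, dy, dz], ...], "twist": [[wx, wy, wz], ...]}. A call has 1 to 12 rows; each row shifts and turns the pose as measured when the row begins, along the tool's axes as they then stand; what a row does not reach is not made up. A row lasts 1/10 s, in which the tool goes at most 50 mm and 8.59 degrees, less where a joint would pass 70% of its speed; a pose out of reach is approached as far as the arm can. A call is refused whole if a number of a shift passes 50 or a number of a turn 0.15, either way. A call with a gripper value outside its range is refused whole. The fingers move at their own pace and stop on an object; the grip force is fixed at half the most. Time passes only in rows, so rows that do not move let the fingers close. It gives the time, the measured TCP pose, the force and the opening at its end, in the units of the state.
- bot.read_state(): the state, without advancing time (a new reading comes with each control period).
- bot.capture(name): name is "side" or "top" or "wrist"; returns a dict with "color" (480x640x3 uint8, red, green, blue), "depth" (480x640 float32, m along the optical axis (not along the pixel's ray), 0 where there is no reading), "fx", "fy", "cx", "cy" (pixels), "position" and "rotation" of the camera in the world; the wrist camera has in their place "T_tool_cam" (4x4, takes a point from camera to tool coordinates, whose origin is the TCP and whose axes are the flange's). Camera axes: x right, y up, looking along -z (the intrinsics and any distortion apply to the point x, -y, -z); pixel columns grow to the right and rows downward; lengths in m; the calibration is good to about 2 mm. A picture is of the moment at which its call begins: read the wrist's pose just before it.
- bot.hand_in(): hands the job in, once; it reports no verdict.
The state is a dict: "time_s": time; "joint_positions": joint angles; "qvel": joint speeds; "tau": joint torques, N m; "position": TCP position; "tcp_rot": TCP orientation; "force": force on the tool from outside, world axes, zero at the start; "moment": the same for the moment, N m; "opening": opening from 0.0 (shut) to 1.0 (fully open).
Only numpy, scipy, OpenCV 4.12 (cv2) and the standard library are available. Lean on these libraries where they do the work, as an engineer would, in place of code of your own. Each camera call takes 0.05 s, during which the arm holds its last target.

## Working session

There is one attempt and no reset: what is moved stays moved. The work goes in short steps, Python scripts to look and compute and a tool call to move; the robot and the scene stay as the last step left them, time stands still between calls to the robot, and variables do not carry over. Pictures are saved under pics/ and viewed, and the job is handed in when it is done.

Besides the shell and the picture viewer there is one more tool, called after "Request:" as name(argument=value, ...), one argument or row to a line, values as JSON. carry_out: Moves the arm, as the interface text tells. Its arguments: {"type":"object","properties":{"grip":{"type":"array"},"slide":{"type":"array"},"twist":{"type":"array"}},"required":["grip","slide","twist"]}

```bash
ls; mkdir -p pics; python3 - <<'E'
from rig import bot
import cv2
s=bot.read_state(); print(s)
for n in ["side","top","wrist"]:
    c=bot.capture(n); cv2.imwrite(f"pics/{n}0.png",c["color"][:,:,::-1])
    print(n,{k:(v if k not in("color","depth") else v.shape) for k,v in c.items()})
E
```

```text
pics
{'time_s': 0.0, 'joint_positions': array([-8.08142706e+01,  3.02796462e+01,  8.21566361e+01, -1.32720181e-04,
        6.76891702e+01, -1.02281214e+01]), 'qvel': array([ 0.00071064,  0.01450285, -0.02117277,  0.01032759,  0.11423222,
        0.0144534 ]), 'tau': array([ 4.94746528e-04, -4.40039492e+01, -1.76596284e+01,  6.34386158e-02,
        5.83374419e-02, -1.70218541e-04]), 'position': array([ 0.20764246, -0.58871884,  0.22156296]), 'tcp_rot': array([[ 9.43142108e-01,  3.32389590e-01, -3.51646287e-04],
       [ 3.32389552e-01, -9.43139712e-01,  2.16113707e-03],
       [ 3.86687887e-04, -2.15514292e-03, -9.99997603e-01]]), 'force': array([ 0.24824857, -0.06442464, -0.19285903]), 'moment': array([0.01990075, 0.00830531, 0.01331427]), 'opening': 1.0016334878301145}
side {'color': (480, 640, 3), 'depth': (480, 640), 'fx': 435.3389320158004, 'fy': 435.3389320158004, 'cx': 328.8923451390949, 'cy': 240.49735453519148, 'position': array([0.03263798, 0.68732612, 0.59962006]), 'rotation': array([[-0.83031716,  0.29162059, -0.47490087],
       [-0.55728295, -0.4391018 ,  0.70471648],
  
[... 226 characters left out ...]
85, -0.01023493,  1.12139533]), 'rotation': array([[-0.00398001,  0.99905335, -0.0433193 ],
       [-0.99999096, -0.0039114 ,  0.00166855],
       [ 0.00149753,  0.04332555,  0.99905989]])}
wrist {'color': (480, 640, 3), 'depth': (480, 640), 'fx': 362.93153790800613, 'fy': 362.93153790800613, 'cx': 326.1086308285927, 'cy': 235.62386597791027, 'T_tool_cam': array([[ 6.97711539e-04,  9.70833870e-01,  2.39752186e-01,
         6.59022325e-02],
       [ 9.99999411e-01, -4.77999111e-04, -9.74562130e-04,
         7.69717866e-04],
       [-8.31536592e-04,  2.39752725e-01, -9.70833631e-01,
        -1.60614087e-01],
       [ 0.00000000e+00,  0.00000000e+00,  0.00000000e+00,
         1.00000000e+00]])}
```

View pics/top0.png

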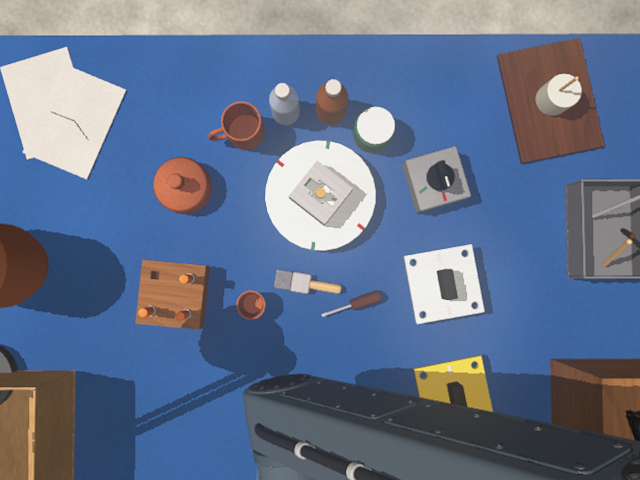

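View pics/side0.png

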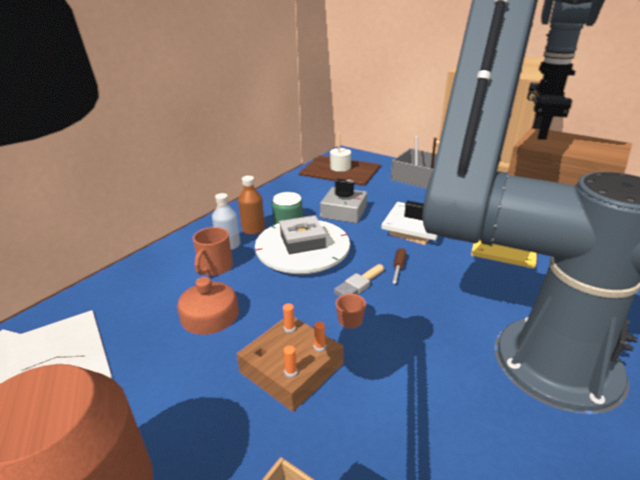

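View pics/wrist0.png

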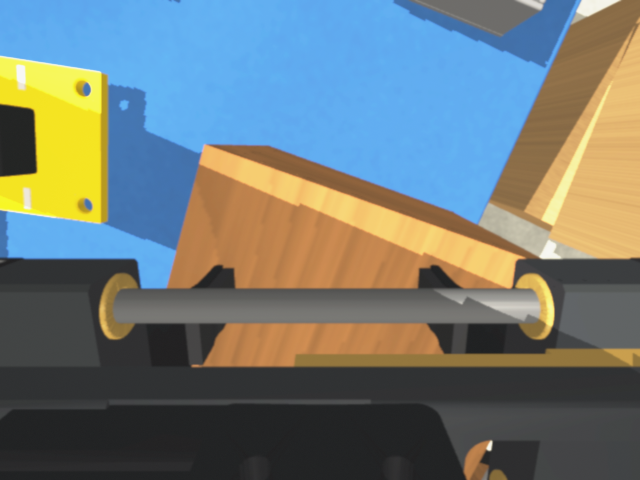

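The top view shows the hub at about (320,195), the red marks at (280,163) and (362,227), and the green marks at (327,145) and (313,245). The white chuck is at (444,284), with the control box at (437,180), the lid at (182,185) and the rack at (172,294) holding 3 pegs. I'll enlarge the crops next.

```bash
cat > h.py <<'E'
import numpy as np, cv2
from rig import bot
from scipy.spatial.transform import Rotation as R
def campose(c,s=None):
    if "position" in c: return np.array(c["position"]),np.array(c["rotation"])
    T=c["T_tool_cam"]; Rt=s["tcp_rot"]; return s["position"]+Rt@T[:3,3], Rt@T[:3,:3]
def ray(c,u,v,s=None):
    p,Rm=campose(c,s); d=np.array([(u-c["cx"])/c["fx"],-(v-c["cy"])/c["fy"],-1.0]); return p,Rm@d
def onz(c,u,v,z,s=None):
    p,d=ray(c,u,v,s); return p+d*(z-p[2])/d[2]
def dep(c,u,v,s=None):
    p,d=ray(c,u,v,s); return p+d*float(c["depth"][int(round(v)),int(round(u))])
def proj(c,P,s=None):
    p,Rm=campose(c,s); q=Rm.T@(np.array(P)-p); return c["cx"]+c["fx"]*q[0]/-q[2], c["cy"]-c["fy"]*q[1]/-q[2]
def cloud(c,s=None):
    p,Rm=campose(c,s); v,u=np.mgrid[0:480,0:640]; d=c["depth"]
    q=np.stack([(u-c["cx"])/c["fx"]*d,-(v-c["cy"])/c["fy"]*d,-d],-1); return q@Rm.T+p
def crop(c,u0,v0,u1,v1,k,name):
    im=c["color"][v0:v1,u0:u1,::-1]; im=cv2.resize(im,None,fx=k,fy=k,interpolation=cv2.INTER_CUBIC)
    for i in range(0,u1-u0,20): cv2.putText(im,str(u0+i),(i*k,10),0,.35,(0,255,255),1); cv2.line(im,(i*k,12),(i*k,18),(0,255,255),1)
    for i in range(0,v1-v0,20): cv2.putText(im,str(v0+i),(0,i*k+4),0,.35,(0,255,255),1)
    cv2.imwrite(f"pics/{name}.png",im)
E
python3 - <<'E'
from h import *
c=bot.capture("top")
np.save("top0.npy",c,allow_pickle=True)
crop(c,250,130,390,260,5,"tt"); crop(c,400,140,500,330,3,"cc"); crop(c,130,150,270,330,3,"rl")
P=cloud(c)
for n,u,v in [("bench",380,300),("hub",300,185),("platter",290,220),("chuck",420,260),("lidknob",182,180),("rack",180,300),("ctl",415,170),("platter2",345,165)]:
    print(n,P[v,u].round(4))
E
```

```text
bench [ 0.3753 -0.1514  0.0191]
hub [0.6079 0.0132 0.0753]
platter [0.542  0.0352 0.0312]
chuck [ 0.4579 -0.2311  0.0421]
lidknob [0.6176 0.2469 0.0823]
rack [0.3783 0.2591 0.0426]
ctl [ 0.6414 -0.2211  0.0526]
platter2 [ 0.6555 -0.0793  0.036 ]
```

View pics/tt.png

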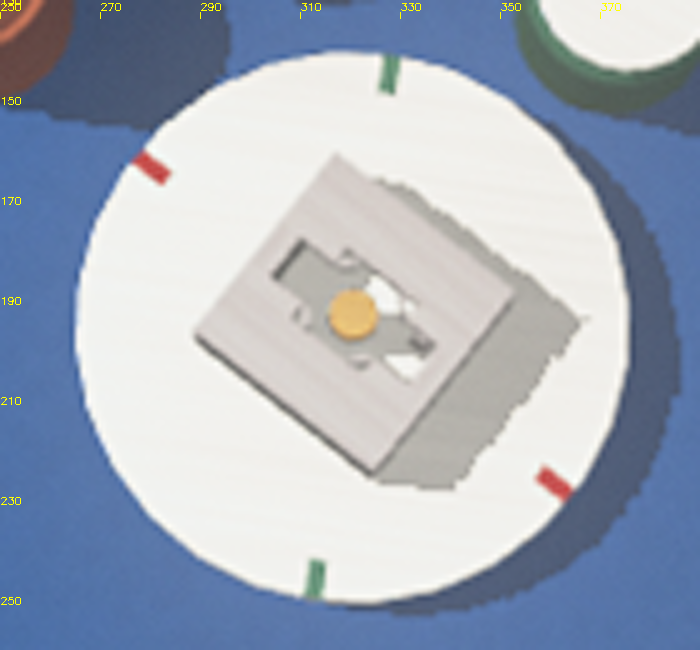

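View pics/cc.png

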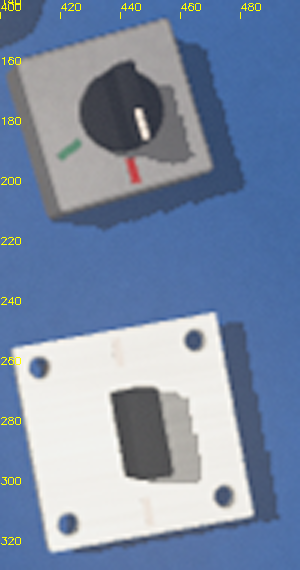

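View pics/rl.png

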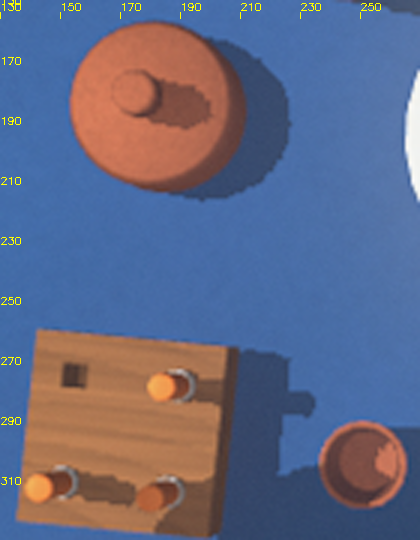

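```bash
python3 - <<'E'
from h import *
c=np.load("top0.npy",allow_pickle=True).item()
def f(X,Y,k,u0,v0): return (X+.5)/k-.5+u0,(Y+.5)/k-.5+v0
def pts(L,k,u0,v0,z): return np.array([onz(c,*f(X,Y,k,u0,v0),z) for X,Y in L])
ang=lambda d: np.degrees(np.arctan2(d[1],d[0]))
H=pts([(336,153),(515,292),(373,473),(195,337)],5,250,130,.076); print("hub",H.mean(0),[np.linalg.norm(H[i]-H[(i+1)%4]) for i in range(4)],[ang(H[(i+1)%4]-H[i]) for i in range(4)])
M=pts([(152,167),(555,483),(390,73),(316,580)],5,250,130,.034); print("red",M[:2].mean(0),ang(M[0]-M[1]),np.linalg.norm(M[0]-M[1]),"green",M[2:].mean(0),ang(M[2]-M[3]))
pl=pts([(76,328),(629,328),(352,50),(352,604)],5,250,130,.034); print("platter",pl[:2].mean(0),pl[2:].mean(0),np.linalg.norm(pl[0]-pl[1]))
C=pts([(39,367),(194,340),(224,495),(67,523)],3,400,140,.042); print("chuck",C.mean(0),[np.linalg.norm(C[i]-C[(i+1)%4]) for i in range(4)],[ang(C[(i+1)%4]-C[i]) for i in range(4)])
Hd=pts([(112,392),(155,387),(173,472),(126,479)],3,400,140,.084);print("handle",Hd.mean(0),[np.linalg.norm(Hd[i]-Hd[(i+1)%4]) for i in range(4)])
B=pts([(8,70),(168,17),(213,167),(58,220)],3,400,140,.05); print("box",B,B.mean(0),[np.linalg.norm(B[i]-B[(i+1)%4]) for i in range(4)],[ang(B[(i+1)%4]-B[i]) for i in range(4)])
print("redmark",pts([(134,170)],3,400,140,.05),"green",pts([(69,149)],3,400,140,.05))
K=pts([(136,92)],3,130,150,.089); print("lid knob",K)
L=pts([(71,105),(245,105),(157,21),(157,192)],3,130,150,.02);print("lid rim",L)
G=pts([(162,387),(38,487),(151,496)],3,130,150,.098);print("pegs",G)
Rk=pts([(37,329),(238,347),(213,537),(17,520)],3,130,150,.045);print("rack",Rk.mean(0),[ang(Rk[(i+1)%4]-Rk[i]) for i in range(4)],[np.linalg.norm(Rk[i]-Rk[(i+1)%4]) for i in range(4)])
P=cloud(c)
for n,(u0,u1,v0,v1) in dict(sel=(430,452,160,188),lidk=(172,182,176,186),p0=(180,188,274,282),p1=(139,146,308,316),p2=(177,184,311,318),handle=(438,456,270,297)).items():
    q=P[v0:v1,u0:u1].reshape(-1,3); print(n,np.percentile(q[:,2],[5,50,95]).round(3))
E
```

```text
hub [ 0.59297348 -0.02769845  0.076     ] [np.float64(0.09061019376020271), np.float64(0.09193120807828367), np.float64(0.08928090515584611), np.float64(0.09284064341798429)] [np.float64(-128.27687795552862), np.float64(141.70130180013805), np.float64(52.30093318113361), np.float64(-37.47529784487249)]
red [ 0.59447607 -0.02764711  0.034     ] 51.522172843093216 0.21260008795868723 green [ 0.59413106 -0.02771113  0.034     ] -8.523775627776462
platter [ 0.5930628  -0.02745256  0.034     ] [ 0.5940081  -0.02723156  0.034     ] 0.22919956294237712
chuck [ 0.40997087 -0.27823843  0.042     ] [np.float64(0.10758992348680017), np.float64(0.10712590114560465), np.float64(0.10860004679383553), np.float64(0.10746117670490939)] [np.float64(-80.36582895586474), np.float64(-169.9620292748221), np.float64(99.8123022091337), np.float64(9.498413199905952)]
handle [ 0.41024863 -0.27466378  0.084     ] [np.float64(0.02840906859348504), np.float64(0.05662465863777066), np.float64(0.031121794487936612), np.float64(0.05744660308807204)]
box [[ 0.65646174 -0.19587753  0.05      ]
 [ 0.69257591 -0.305706
[... 545 characters left out ...]
0.61857443 0.32242264 0.02      ]
 [0.61811907 0.20067081 0.02      ]
 [0.67764046 0.26265268 0.02      ]
 [0.55722922 0.26183792 0.02      ]]
pegs [[0.42266053 0.23848942 0.098     ]
 [0.35873337 0.31783671 0.098     ]
 [0.35266949 0.24510088 0.098     ]]
rack [0.39068518 0.27538181 0.045     ] [np.float64(-95.3390667346814), np.float64(172.75437331914878), np.float64(84.83631287160132), np.float64(-5.407662458519503)] [np.float64(0.1372553925247962), np.float64(0.12934231341891245), np.float64(0.13310810155377756), np.float64(0.12967824099572417)]
sel [0.049 0.076 0.103]
lidk [0.084 0.088 0.092]
p0 [0.084 0.097 0.101]
p1 [0.094 0.097 0.101]
p2 [0.093 0.097 0.101]
handle [0.041 0.083 0.087]
```

```bash
cat >> h.py <<'E'
def down(a):  # tool pointing down, tool x at angle a deg
    a=np.radians(a); return np.array([[np.cos(a),np.sin(a),0],[np.sin(a),-np.cos(a),0],[0,0,-1.]])
def plan(pos,a,smax=45,tmax=.14):
    s=bot.read_state(); p=s["position"];Rt=s["tcp_rot"];Rg=down(a)
    w=R.from_matrix(Rt.T@Rg).as_rotvec(); d=np.array(pos)-p
    n=int(max(np.ceil(np.linalg.norm(d)*1000/smax),np.ceil(np.linalg.norm(w)/tmax),1))
    print("total d mm",(d*1000).round(1),"tool",(Rt.T@d*1000).round(1),"w",w.round(4),"n",n)
    for i in range(n):
        Ri=Rt@R.from_rotvec(w*i/n).as_matrix()
        print((Ri.T@d*1000/n).round(1).tolist(),(w/n).round(3).tolist())
def st():
    s=bot.read_state(); Rt=s["tcp_rot"]
    print("t",round(s["time_s"],2),"pos",(s["position"]*1000).round(1),"xang",np.degrees(np.arctan2(Rt[1,0],Rt[0,0])).round(2),"tilt",np.degrees(Rt[:2,2]).round(2),"F",s["force"].round(1),"M",s["moment"].round(2),"op",round(s["opening"],3),"j",s["joint_positions"].round(0)); return s
E
python3 -c "
from h import *
plan([.341,-.29,.22],9.7)"
```

```text
total d mm [133.3 299.   -1.9] tool [ 225.1 -237.7    2.3] w [-1.300e-03 -1.000e-04  1.695e-01] n 8
[28.1, -29.7, 0.3] [-0.0, -0.0, 0.021]
[27.5, -30.3, 0.3] [-0.0, -0.0, 0.021]
[26.9, -30.9, 0.3] [-0.0, -0.0, 0.021]
[26.2, -31.4, 0.3] [-0.0, -0.0, 0.021]
[25.5, -32.0, 0.3] [-0.0, -0.0, 0.021]
[24.8, -32.5, 0.3] [-0.0, -0.0, 0.021]
[24.1, -33.0, 0.3] [-0.0, -0.0, 0.021]
[23.4, -33.5, 0.2] [-0.0, -0.0, 0.021]
```

Request:
carry_out(
  grip=[1,1,1,1,1,1,1,1,1],
  slide=[
    [28,-30,0],
    [27,-30,0],
    [27,-31,0],
    [26,-31,0],
    [25,-32,0],
    [25,-32,0],
    [24,-33,0],
    [23,-33,0],
    [0,0,0],
  ],
  twist=[
    [0,0,0.02],
    [0,0,0.02],
    [0,0,0.02],
    [0,0,0.02],
    [0,0,0.02],
    [0,0,0.02],
    [0,0,0.02],
    [0,0,0.02],
    [0,0,0],
  ],
)

```text
time_s: 1.1
position: [0.3417, -0.2824, 0.2194]
tcp_rot: [[0.986, 0.166, -0.001], [0.166, -0.986, 0.001], [-0.001, -0.001, -1.0]]
force: [-0.9, 0.2, -0.2]
opening: 0.998
```

Tracking is good. I'll take a wrist view of the chuck and measure from it.

```bash
python3 - <<'E'
from h import *
s=st(); c=bot.capture("wrist"); np.save("w1.npy",dict(c=c,s=s),allow_pickle=True)
cv2.imwrite("pics/w1.png",c["color"][:,:,::-1])
t=bot.capture("top"); cv2.imwrite("pics/top1.png",t["color"][:,:,::-1])
E
```

```text
t 1.1 pos [ 341.7 -282.4  219.4] xang 9.54 tilt [-0.05  0.06] F [-0.9  0.2 -0.2] M [ 0.04  0.04 -0.03] op 0.998 j [-54.  17. 107.  -0.  56.  26.]
```

View pics/w1.png

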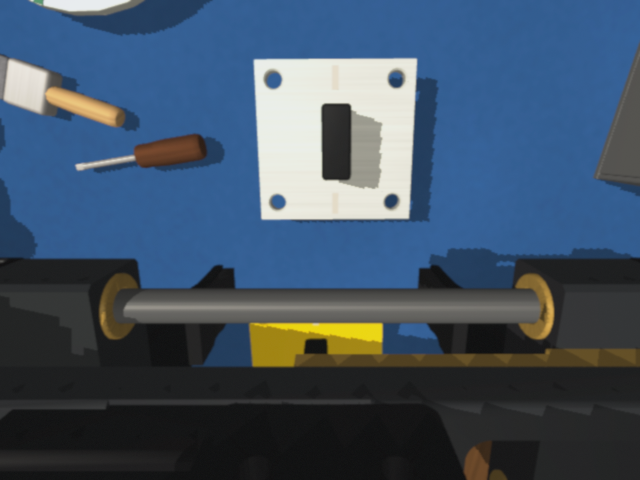

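```bash
python3 - <<'E'
from h import *
d=np.load("w1.npy",allow_pickle=True).item(); c,s=d["c"],d["s"]
g=cv2.cvtColor(c["color"],cv2.COLOR_RGB2GRAY)
C=np.array([onz(c,u,v,.042,s) for u,v in [(272,79),(396.5,78),(391,201.5),(277.5,201.5)]])
ang=lambda d: np.degrees(np.arctan2(d[1],d[0]))
print(C.mean(0),[np.linalg.norm(C[i]-C[(i+1)%4]) for i in range(4)],[ang(C[(i+1)%4]-C[i]) for i in range(4)])
H=np.array([onz(c,u,v,.084,s) for u,v in [(322,104),(350.5,104),(351.5,180),(322.5,178)]]); print(H.mean(0))
print(dep(c,336,140,s),dep(c,280,140,s),dep(c,100,220,s))
plan([.410,-.276,.22],9.7)
E
```

```text
[ 0.41113837 -0.27884673  0.042     ] [np.float64(0.1078730777651921), np.float64(0.10768921037140262), np.float64(0.106404342219928), np.float64(0.10690796600651256)] [np.float64(-79.99855474566326), np.float64(-170.49542648844553), np.float64(99.5822154457698), np.float64(10.289624142099264)]
[ 0.4109584  -0.27989865  0.084     ]
[ 0.41272281 -0.27913413  0.08182897] [ 0.40509238 -0.23032731  0.0420768 ] [ 0.29061498 -0.04609022 -0.00132593]
total d mm [68.1 11.1  0.1] tool [69.   0.2 -0.1] w [ 0.0037 -0.0001 -0.0047] n 2
[34.5, 0.1, -0.1] [0.002, -0.0, -0.002]
[34.5, 0.2, -0.1] [0.002, -0.0, -0.002]
```

```bash
python3 -c "
from h import *
plan([.411,-.279,.22],9.8)"
```

```text
total d mm [69.1  8.1  0.1] tool [69.5  3.3 -0.1] w [ 0.0037 -0.0001 -0.0064] n 2
[34.8, 1.7, -0.1] [0.002, -0.0, -0.003]
[34.8, 1.8, -0.1] [0.002, -0.0, -0.003]
```

Request:
carry_out(
  grip=[1,1,1,1,1,1,1,1],
  slide=[
    [35,1.7,0],
    [34.5,1.7,0],
    [0,0,30],
    [0,0,30],
    [0,0,30],
    [0,0,20],
    [0,0,10],
    [0,0,0],
  ],
  twist=[
    [0,0,-0.003],
    [0,0,-0.003],
    [0,0,0],
    [0,0,0],
    [0,0,0],
    [0,0,0],
    [0,0,0],
    [0,0,0],
  ],
)

```text
time_s: 2.0
position: [0.4168, -0.2986, 0.0971]
tcp_rot: [[0.987, 0.158, 0.011], [0.158, -0.987, -0.02], [0.007, 0.021, -1.0]]
force: [-0.3, -0.0, 0.0]
opening: 1.002
```

```bash
python3 -c "
from h import *
st();plan([.411,-.279,.051],9.8)"
```

```text
t 2.0 pos [ 416.8 -298.6   97.1] xang 9.11 tilt [ 0.61 -1.13] F [-0.3 -0.   0. ] M [ 0.04 -0.   -0.06] op 1.002 j [-48.  33. 105.  -0.  41.  33.]
total d mm [ -5.8  19.6 -46.1] tool [ -2.9 -21.3  45.7] w [ 0.0211 -0.0073 -0.0122] n 2
[-1.5, -10.6, 22.8] [0.011, -0.004, -0.006]
[-1.3, -10.4, 23.0] [0.011, -0.004, -0.006]
```

Request:
carry_out(
  grip=[1,1,1],
  slide=[
    [-1.5,-10.5,0],
    [-1.5,-10.5,0],
    [0,0,0],
  ],
  twist=[
    [0.01,-0.004,-0.006],
    [0.01,-0.004,-0.006],
    [0,0,0],
  ],
)

```text
time_s: 2.3
position: [0.4104, -0.2792, 0.0985]
tcp_rot: [[0.986, 0.169, 0.001], [0.169, -0.986, -0.002], [0.0, 0.002, -1.0]]
force: [0.4, 0.4, 0.0]
opening: 1.004
```

```bash
python3 -c "
from h import *
st();plan([.411,-.279,.051],9.8)"
```

```text
t 2.3 pos [ 410.4 -279.2   98.5] xang 9.72 tilt [ 0.05 -0.13] F [0.4 0.4 0. ] M [ 0.03 -0.    0.05] op 1.004 j [-47.  32. 107.  -0.  41.  33.]
total d mm [  0.6   0.2 -47.5] tool [ 0.6 -0.2 47.5] w [ 0.0024 -0.0004 -0.0014] n 2
[0.3, -0.1, 23.7] [0.001, -0.0, -0.001]
[0.3, -0.1, 23.7] [0.001, -0.0, -0.001]
```

Request:
carry_out(
  grip=[1,1,1,1,1],
  slide=[
    [0.3,0,8],
    [0,0,8],
    [0,0,8],
    [0,0,0],
    [0,0,0],
  ],
  twist=[
    [0,0,0],
    [0,0,0],
    [0,0,0],
    [0,0,0],
    [0,0,0],
  ],
)

```text
time_s: 2.8
position: [0.4119, -0.2797, 0.0742]
tcp_rot: [[0.985, 0.17, 0.004], [0.17, -0.985, -0.006], [0.003, 0.006, -1.0]]
force: [0.1, 0.8, -0.3]
opening: 1.003
```

```bash
python3 -c "
from h import *
st();plan([.411,-.279,.051],9.8)"
```

```text
t 2.8 pos [ 411.9 -279.7   74.2] xang 9.81 tilt [ 0.22 -0.33] F [ 0.1  0.8 -0.3] M [ 0.02 -0.04 -0.01] op 1.003 j [-47.  34. 108.  -0.  37.  33.]
total d mm [ -0.9   0.7 -23.2] tool [-0.9 -0.9 23.2] w [ 0.0062 -0.0028  0.0001] n 1
[-0.9, -0.9, 23.2] [0.006, -0.003, 0.0]
```

Request:
carry_out(
  grip=[1,1,1,1,1,-1,-1,-1,-1,-1,-1,-1],
  slide=[
    [-0.9,-0.9,8],
    [0,0,8],
    [0,0,7],
    [0,0,0],
    [0,0,0],
    [0,0,0],
    [0,0,0],
    [0,0,0],
    [0,0,0],
    [0,0,0],
    [0,0,0],
    [0,0,0],
  ],
  twist=[
    [0.006,-0.003,0],
    [0,0,0],
    [0,0,0],
    [0,0,0],
    [0,0,0],
    [0,0,0],
    [0,0,0],
    [0,0,0],
    [0,0,0],
    [0,0,0],
    [0,0,0],
    [0,0,0],
  ],
)

```text
time_s: 4.0
position: [0.4113, -0.2796, 0.0495]
tcp_rot: [[0.985, 0.17, 0.001], [0.17, -0.985, -0.001], [0.0, 0.001, -1.0]]
force: [-0.3, -1.0, 0.0]
opening: 0.448
```

```bash
python3 -c "
from h import *
st();plan([.411,-.279,.151],9.8)
c=bot.capture('wrist');cv2.imwrite('pics/w2.png',c['color'][:,:,::-1])"
```

```text
t 4.0 pos [ 411.3 -279.6   49.5] xang 9.8 tilt [ 0.03 -0.05] F [-0.3 -1.   0. ] M [ 0.03  0.01 -0.  ] op 0.448 j [-47.  37. 108.  -0.  35.  33.]
total d mm [ -0.3   0.6 101.5] tool [-1.000e-01 -5.000e-01 -1.015e+02] w [ 0.001  -0.0003 -0.0001] n 3
[-0.0, -0.2, -33.8] [0.0, -0.0, -0.0]
[-0.0, -0.2, -33.8] [0.0, -0.0, -0.0]
[-0.1, -0.2, -33.8] [0.0, -0.0, -0.0]
```

View pics/w2.png

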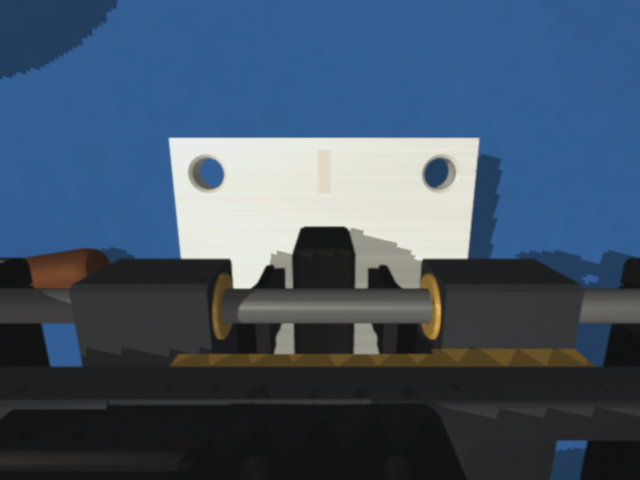

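Request:
carry_out(
  grip=[-1,-1,-1,-1,-1,-1,-1,-1,-1],
  slide=[
    [0,0,0],
    [0,0,0],
    [0,0,0],
    [0,0,0],
    [0,0,0],
    [0,0,0],
    [0,0,0],
    [0,0,0],
    [0,0,0],
  ],
  twist=[
    [0,0,0],
    [0,0,0],
    [0,0,0],
    [0,0,0],
    [0,0,0],
    [0,0,0],
    [0,0,0],
    [0,0,0],
    [0,0,0],
  ],
)

```text
time_s: 4.95
position: [0.4111, -0.2791, 0.0495]
tcp_rot: [[0.985, 0.17, 0.0], [0.17, -0.985, -0.0], [0.0, 0.0, -1.0]]
force: [0.7, 0.0, 0.2]
opening: 0.272
```

```bash
python3 -c "
from h import *
st()"
```

```text
t 4.95 pos [ 411.1 -279.1   49.5] xang 9.79 tilt [ 0. -0.] F [0.7 0.  0.2] M [0.09 0.02 0.01] op 0.272 j [-47.  37. 108.   0.  35.  33.]
```

Request:
carry_out(
  grip=[-1,-1,-1,-1,-1,-1,-1,-1,-1,-1],
  slide=[
    [0,0,-8],
    [0,0,-12],
    [0,0,-15],
    [0,0,-20],
    [0,0,-20],
    [0,0,-20],
    [0,0,-20],
    [0,0,-15],
    [0,0,-5],
    [0,0,0],
  ],
  twist=[
    [0,0,0],
    [0,0,0],
    [0,0,0],
    [0,0,0],
    [0,0,0],
    [0,0,0],
    [0,0,0],
    [0,0,0],
    [0,0,0],
    [0,0,0],
  ],
)

```text
time_s: 5.95
position: [0.4069, -0.2751, 0.1912]
tcp_rot: [[0.985, 0.171, -0.008], [0.171, -0.985, 0.007], [-0.006, -0.008, -1.0]]
force: [0.1, -0.1, -5.8]
opening: 0.274
```

```bash
python3 -c "
from h import *
st();plan([.525,-.115,.19],51.5,tmax=.1)"
```

```text
t 5.95 pos [ 406.9 -275.1  191.2] xang 9.82 tilt [-0.43  0.4 ] F [ 0.1 -0.1 -5.8] M [-0.01  0.03  0.04] op 0.274 j [-47.  23. 102.  -0.  55.  33.]
total d mm [118.1 160.1  -1.2] tool [ 143.6 -137.6    1.5] w [-0.01    0.003  -0.7274] n 8
[18.0, -17.2, 0.2] [-0.001, 0.0, -0.091]
[19.4, -15.5, 0.2] [-0.001, 0.0, -0.091]
[20.8, -13.7, 0.2] [-0.001, 0.0, -0.091]
[21.9, -11.7, 0.2] [-0.001, 0.0, -0.091]
[22.9, -9.7, 0.1] [-0.001, 0.0, -0.091]
[23.7, -7.6, 0.1] [-0.001, 0.0, -0.091]
[24.3, -5.4, 0.1] [-0.001, 0.0, -0.091]
[24.7, -3.2, 0.1] [-0.001, 0.0, -0.091]
```

Request:
carry_out(
  grip=[-1,-1,-1,-1,-1,-1,-1,-1,-1],
  slide=[
    [18,-17,0],
    [19.5,-15.5,0],
    [21,-13.5,0],
    [22,-11.5,0],
    [23,-9.5,0],
    [23.5,-7.5,0],
    [24.5,-5.5,0],
    [24.5,-3,0],
    [0,0,0],
  ],
  twist=[
    [-0.001,0,-0.091],
    [-0.001,0,-0.091],
    [-0.001,0,-0.091],
    [-0.001,0,-0.091],
    [-0.001,0,-0.091],
    [-0.001,0,-0.091],
    [-0.001,0,-0.091],
    [-0.001,0,-0.091],
    [0,0,0],
  ],
)

```text
time_s: 6.85
position: [0.5211, -0.1056, 0.1819]
tcp_rot: [[0.601, 0.799, -0.02], [0.799, -0.601, 0.01], [-0.004, -0.022, -1.0]]
force: [0.1, -0.9, -5.6]
opening: 0.271
```

```bash
python3 -c "
from h import *
st();plan([.5938,-.0276,.16],51.5,smax=20,tmax=.1)"
```

```text
t 6.85 pos [ 521.1 -105.6  181.9] xang 53.04 tilt [-1.17  0.56] F [ 0.1 -0.9 -5.6] M [-0.05 -0.04 -0.02] op 0.271 j [-24.  27.  97.   0.  58.  13.]
total d mm [ 72.7  78.  -21.9] tool [106.2  11.7  21.1] w [-0.0221  0.0048  0.0268] n 6
[17.7, 1.9, 3.5] [-0.004, 0.001, 0.004]
[17.7, 1.9, 3.5] [-0.004, 0.001, 0.004]
[17.7, 1.8, 3.6] [-0.004, 0.001, 0.004]
[17.7, 1.7, 3.6] [-0.004, 0.001, 0.004]
[17.7, 1.6, 3.6] [-0.004, 0.001, 0.004]
[17.7, 1.5, 3.6] [-0.004, 0.001, 0.004]
```

Request:
carry_out(
  grip=[-1,-1,-1,-1,-1,-1,-1,-1],
  slide=[
    [17.5,2,3.5],
    [17.5,2,3.5],
    [17.5,2,3.5],
    [17.5,1.7,3.5],
    [17.5,1.7,3.5],
    [17.5,1.5,3.5],
    [0,0,0],
    [0,0,0],
  ],
  twist=[
    [-0.004,0.001,0.004],
    [-0.004,0.001,0.004],
    [-0.004,0.001,0.004],
    [-0.004,0.001,0.004],
    [-0.004,0.001,0.004],
    [-0.004,0.001,0.004],
    [0,0,0],
    [0,0,0],
  ],
)

```text
time_s: 7.65
position: [0.5864, -0.027, 0.1491]
tcp_rot: [[0.625, 0.78, -0.021], [0.781, -0.625, 0.002], [-0.011, -0.018, -1.0]]
force: [0.4, 0.2, -6.1]
opening: 0.271
```

```bash
python3 -c "
from h import *
st();plan([.5938,-.0276,.14],51.5,smax=8,tmax=.1)"
```

```text
t 7.65 pos [586.4 -27.  149.1] xang 51.33 tilt [-1.19  0.14] F [ 0.4  0.2 -6.1] M [-0.07 -0.13  0.01] op 0.271 j [-13.  33.  91.  -0.  57.  25.]
total d mm [ 7.4 -0.6 -9.1] tool [4.3 6.3 9. ] w [-0.0178  0.0111 -0.0031] n 2
[2.1, 3.2, 4.5] [-0.009, 0.006, -0.002]
[2.1, 3.1, 4.5] [-0.009, 0.006, -0.002]
```

Request:
carry_out(
  grip=[-1,-1,-1,-1],
  slide=[
    [2.1,3.1,4.5],
    [2.1,3.1,4],
    [0,0,0],
    [0,0,0],
  ],
  twist=[
    [-0.009,0.0055,-0.0015],
    [-0.009,0.0055,-0.0015],
    [0,0,0],
    [0,0,0],
  ],
)

```text
time_s: 8.05
position: [0.5917, -0.0299, 0.1387]
tcp_rot: [[0.625, 0.781, -0.002], [0.781, -0.625, -0.001], [-0.002, -0.002, -1.0]]
force: [0.2, 0.5, -5.1]
opening: 0.274
```

```bash
python3 - <<'E'
from h import *
s=st();plan([.5938,-.0276,.13],51.5,smax=8,tmax=.1)
t=bot.capture("top"); np.save("top2.npy",t,allow_pickle=True)
crop(t,250,120,410,270,5,"tt2")
c=bot.capture("side"); crop(c,230,160,390,280,5,"ss2")
E
```

```text
t 8.05 pos [591.7 -29.9 138.7] xang 51.34 tilt [-0.14 -0.03] F [ 0.2  0.5 -5.1] M [-0.05 -0.03  0.03] op 0.274 j [-14.  34.  91.  -0.  55.  25.]
total d mm [ 2.1  2.3 -8.7] tool [3.1 0.3 8.7] w [-0.0016  0.0019 -0.0028] n 2
[1.6, 0.1, 4.3] [-0.001, 0.001, -0.001]
[1.6, 0.1, 4.3] [-0.001, 0.001, -0.001]
```

View pics/tt2.png

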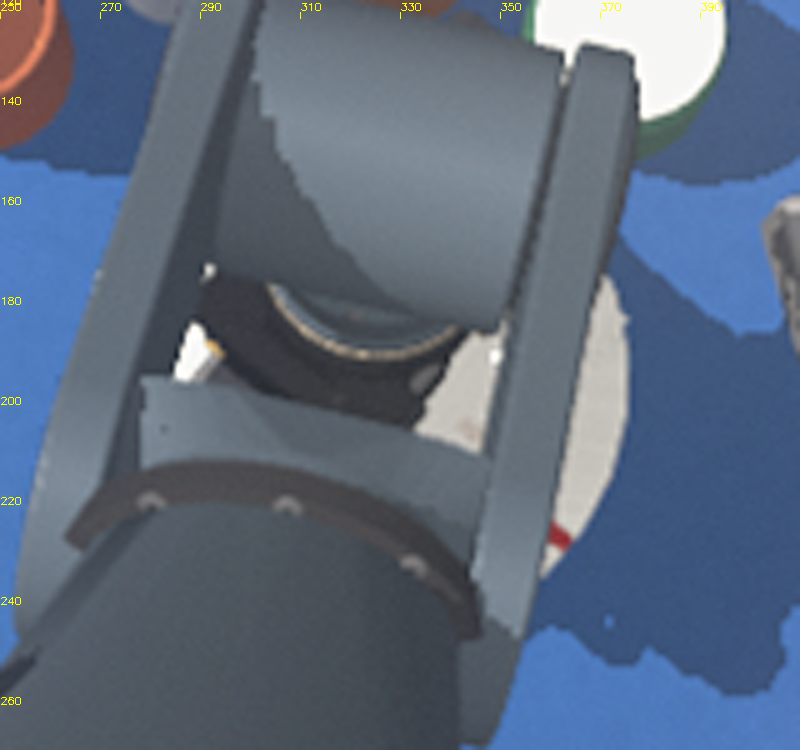

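View pics/ss2.png

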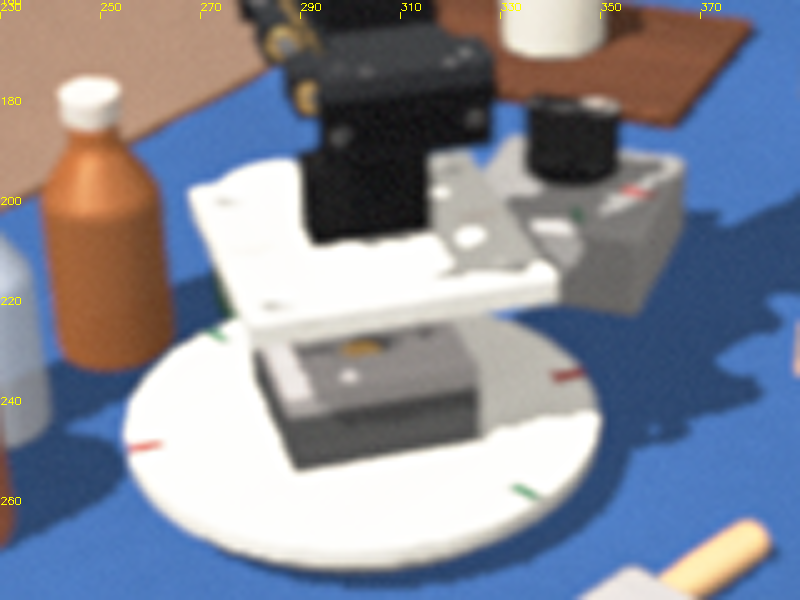

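Request:
carry_out(
  grip=[-1,-1,-1,-1,-1,-1],
  slide=[
    [3,0.3,3],
    [0,0,3],
    [0,0,3],
    [0,0,3],
    [0,0,3],
    [0,0,0],
  ],
  twist=[
    [-0.0015,0.002,-0.003],
    [0,0,0],
    [0,0,0],
    [0,0,0],
    [0,0,0],
    [0,0,0],
  ],
)

```text
time_s: 8.75
position: [0.5944, -0.0274, 0.123]
tcp_rot: [[0.622, 0.783, 0.001], [0.783, -0.622, -0.0], [0.001, 0.001, -1.0]]
force: [-0.3, 0.6, -6.3]
opening: 0.272
```

```bash
python3 - <<'E'
from h import *
s=st();plan([.5938,-.0276,.10],51.5,smax=4,tmax=.1)
E
```

```text
t 8.75 pos [594.4 -27.4 123. ] xang 51.54 tilt [ 0.08 -0.01] F [-0.3  0.6 -6.3] M [ 0.04 -0.    0.01] op 0.272 j [-13.  35.  92.   0.  53.  25.]
total d mm [ -0.6  -0.2 -23. ] tool [-0.5 -0.4 23. ] w [ 0.0011 -0.0008  0.0007] n 6
[-0.1, -0.1, 3.8] [0.0, -0.0, 0.0]
[-0.1, -0.1, 3.8] [0.0, -0.0, 0.0]
[-0.1, -0.1, 3.8] [0.0, -0.0, 0.0]
[-0.1, -0.1, 3.8] [0.0, -0.0, 0.0]
[-0.1, -0.1, 3.8] [0.0, -0.0, 0.0]
[-0.1, -0.1, 3.8] [0.0, -0.0, 0.0]
```

Request:
carry_out(
  grip=[-1,-1,-1,-1,-1],
  slide=[
    [-0.3,-0.2,2.5],
    [0,0,2.5],
    [0,0,2.5],
    [0,0,2.5],
    [0,0,0],
  ],
  twist=[
    [0.001,-0.001,0.0007],
    [0,0,0],
    [0,0,0],
    [0,0,0],
    [0,0,0],
  ],
)

```text
time_s: 9.25
position: [0.5942, -0.0276, 0.1121]
tcp_rot: [[0.623, 0.783, -0.0], [0.783, -0.623, -0.0], [-0.0, 0.0, -1.0]]
force: [-0.4, -0.1, -5.8]
opening: 0.273
```

```bash
python3 - <<'E'
from h import *
s=st()
E
```

```text
t 9.25 pos [594.2 -27.6 112.1] xang 51.5 tilt [-0.   -0.02] F [-0.4 -0.1 -5.8] M [-0.03 -0.04  0.02] op 0.273 j [-13.  36.  92.  -0.  52.  25.]
```

Request:
carry_out(
  grip=[-1,-1,-1,-1,-1],
  slide=[
    [0,0,3],
    [0,0,3],
    [0,0,3],
    [0,0,3],
    [0,0,0],
  ],
  twist=[
    [0,0,0],
    [0,0,0],
    [0,0,0],
    [0,0,0],
    [0,0,0],
  ],
)

```text
time_s: 9.75
position: [0.5946, -0.0277, 0.1046]
tcp_rot: [[0.622, 0.783, 0.002], [0.783, -0.622, -0.001], [0.0, 0.002, -1.0]]
force: [-3.5, 0.2, 5.7]
opening: 0.277
```

```bash
python3 - <<'E'
from h import *
s=st()
E
```

```text
t 9.75 pos [594.6 -27.7 104.6] xang 51.53 tilt [ 0.11 -0.06] F [-3.5  0.2  5.7] M [ 0.15  0.56 -0.02] op 0.277 j [-13.  37.  92.  -0.  51.  25.]
```

Request:
carry_out(
  grip=[-1,-1,-1,-1,-1],
  slide=[
    [0,0,4],
    [0,0,4],
    [0,0,4],
    [0,0,4],
    [0,0,4],
  ],
  twist=[
    [0,0,0],
    [0,0,0],
    [0,0,0],
    [0,0,0],
    [0,0,0],
  ],
)

```text
time_s: 10.25
position: [0.5947, -0.0277, 0.0954]
tcp_rot: [[0.621, 0.784, 0.004], [0.784, -0.621, -0.003], [0.001, 0.005, -1.0]]
force: [-9.7, -0.3, 33.4]
opening: 0.276
```

```bash
python3 - <<'E'
from h import *
s=st()
c=bot.capture("side"); crop(c,230,160,390,280,5,"ss3")
E
```

```text
t 10.25 pos [594.7 -27.7  95.4] xang 51.59 tilt [ 0.24 -0.15] F [-9.7 -0.3 33.4] M [ 0.33  1.89 -0.05] op 0.276 j [-13.  37.  93.  -0.  50.  25.]
```

View pics/ss3.png

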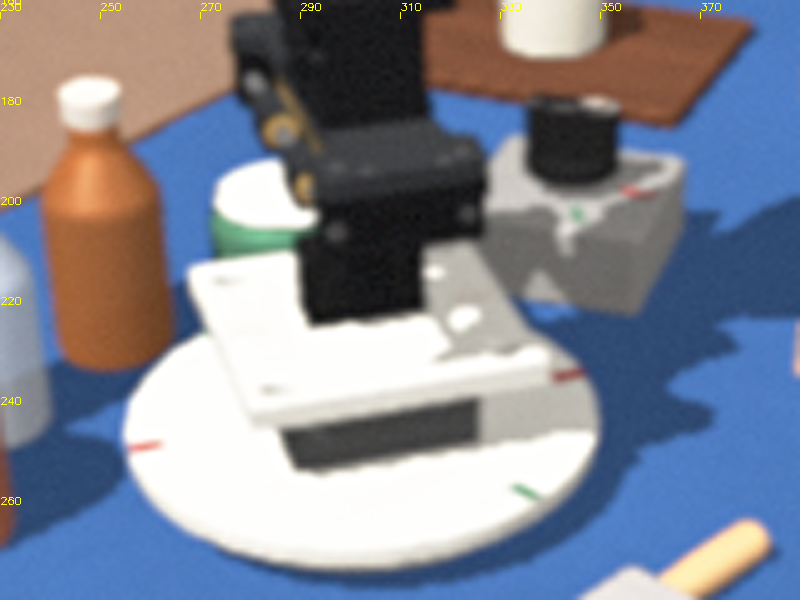

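Request:
carry_out(
  grip=[-1,-1,-1,-1,-1,-1],
  slide=[
    [0,0,3],
    [0,0,3],
    [0,0,3],
    [0,0,3],
    [0,0,3],
    [0,0,3],
  ],
  twist=[
    [-0.003,0.003,0.06],
    [0,0,0.08],
    [0,0,0.08],
    [0,0,0.08],
    [0,0,0.08],
    [0,0,0.08],
  ],
)

```text
time_s: 10.9
position: [0.5967, -0.0277, 0.0958]
tcp_rot: [[0.909, 0.417, 0.018], [0.417, -0.909, -0.006], [0.013, 0.013, -1.0]]
force: [-5.1, -0.3, 14.1]
opening: 0.27
```

```bash
python3 - <<'E'
from h import *
s=st()
E
```

```text
t 10.9 pos [596.7 -27.7  95.8] xang 24.66 tilt [ 1.01 -0.37] F [-5.1 -0.3 14.1] M [0.31 1.22 0.25] op 0.27 j [-13.  37.  93.  -0.  49.  52.]
```

```bash
python3 - <<'E'
from h import *
plan([.5942,-.0276,.093],24.6);plan([.5942,-.0276,.0955],-8.5,tmax=.08)
E
```

```text
total d mm [-2.5  0.1 -2.8] tool [-2.3 -1.2  2.7] w [ 0.0132 -0.0133  0.001 ] n 1
[-2.3, -1.2, 2.7] [0.013, -0.013, 0.001]
total d mm [-2.5  0.1 -0.3] tool [-2.3 -1.2  0.2] w [ 0.009  -0.0167  0.5787] n 8
[-0.3, -0.1, 0.0] [0.001, -0.002, 0.072]
[-0.3, -0.1, 0.0] [0.001, -0.002, 0.072]
[-0.3, -0.1, 0.0] [0.001, -0.002, 0.072]
[-0.3, -0.1, 0.0] [0.001, -0.002, 0.072]
[-0.3, -0.1, 0.0] [0.001, -0.002, 0.072]
[-0.3, -0.0, 0.0] [0.001, -0.002, 0.072]
[-0.3, -0.0, 0.0] [0.001, -0.002, 0.072]
[-0.3, 0.0, 0.0] [0.001, -0.002, 0.072]
```

Request:
carry_out(
  grip=[-1,-1,-1,-1,-1],
  slide=[
    [-1.2,-0.6,3.2],
    [-1.2,-0.5,3.2],
    [-0.6,-0.2,3.2],
    [-0.6,0,3.2],
    [-0.5,0,3.2],
  ],
  twist=[
    [0.008,-0.008,0.08],
    [0.006,-0.008,0.08],
    [0.003,-0.004,0.08],
    [0.002,-0.003,0.08],
    [0,-0.003,0.08],
  ],
)

```text
time_s: 11.4
position: [0.5979, -0.0269, 0.0956]
tcp_rot: [[1.0, 0.02, 0.003], [0.02, -1.0, 0.002], [0.003, -0.002, -1.0]]
force: [-5.6, 1.6, 15.7]
opening: 0.275
```

```bash
python3 - <<'E'
from h import *
s=st()
plan([.5942,-.0276,.0955],-8.5,tmax=.08)
E
```

```text
t 11.4 pos [597.9 -26.9  95.6] xang 1.14 tilt [0.15 0.09] F [-5.6  1.6 15.7] M [0.04 1.05 0.26] op 0.275 j [-13.  38.  92.   0.  50.  75.]
total d mm [-3.7 -0.7 -0.1] tool [-3.7  0.6  0.1] w [-0.0017 -0.0025  0.1683] n 3
[-1.2, 0.2, 0.0] [-0.001, -0.001, 0.056]
[-1.2, 0.3, 0.0] [-0.001, -0.001, 0.056]
[-1.2, 0.3, 0.0] [-0.001, -0.001, 0.056]
```

Request:
carry_out(
  grip=[-1,-1,-1,-1,-1],
  slide=[
    [-2,0.3,3],
    [-2,0.3,3],
    [-1.5,0,3],
    [-1,0,3],
    [-1,0,3],
  ],
  twist=[
    [0,-0.001,0.06],
    [0,-0.001,0.06],
    [0,0,0.06],
    [0,0,0.04],
    [0,0,0.04],
  ],
)

```text
time_s: 11.9
position: [0.5974, -0.0273, 0.0955]
tcp_rot: [[0.971, -0.238, 0.02], [-0.237, -0.971, -0.005], [0.021, -0.0, -1.0]]
force: [-3.5, 1.4, 14.3]
opening: 0.279
```

```bash
python3 - <<'E'
from h import *
s=st()
plan([.5942,-.0276,.0955],-8.5,tmax=.08)
E
```

```text
t 11.9 pos [597.4 -27.3  95.5] xang -13.74 tilt [ 1.15 -0.28] F [-3.5  1.4 14.3] M [0.31 0.99 1.09] op 0.279 j [-13.  37.  93.  -0.  48.  90.]
total d mm [-3.2 -0.3 -0. ] tool [-3.1  1.1 -0. ] w [ 0.0009 -0.0206 -0.0915] n 2
[-1.5, 0.5, -0.0] [0.0, -0.01, -0.046]
[-1.6, 0.5, 0.0] [0.0, -0.01, -0.046]
```

Request:
carry_out(
  grip=[-1,-1,-1,-1],
  slide=[
    [-1,0,0],
    [-0.5,0,-0.5],
    [0,0,-1],
    [0,0,0],
  ],
  twist=[
    [0,-0.01,0],
    [0,-0.01,0],
    [0,0,0],
    [0,0,0],
  ],
)

```text
time_s: 12.3
position: [0.5974, -0.027, 0.0964]
tcp_rot: [[0.974, -0.228, 0.003], [-0.228, -0.974, -0.003], [0.003, 0.002, -1.0]]
force: [-1.4, 0.4, 2.2]
opening: 0.281
```

```bash
python3 - <<'E'
from h import *
s=st()
c=bot.capture("wrist"); cv2.imwrite("pics/w4.png",c["color"][:,:,::-1])
c=bot.capture("side"); crop(c,230,160,390,280,5,"ss4")
E
```

```text
t 12.3 pos [597.4 -27.   96.4] xang -13.2 tilt [ 0.16 -0.15] F [-1.4  0.4  2.2] M [0.23 0.13 0.74] op 0.281 j [-13.  38.  92.  -0.  50.  90.]
```

View pics/w4.png

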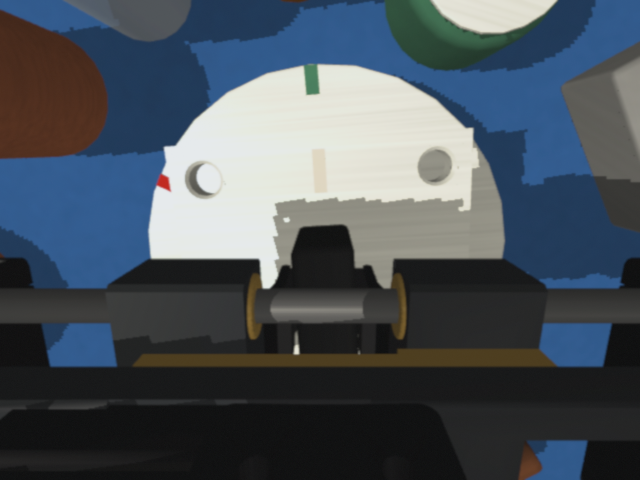

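View pics/ss4.png

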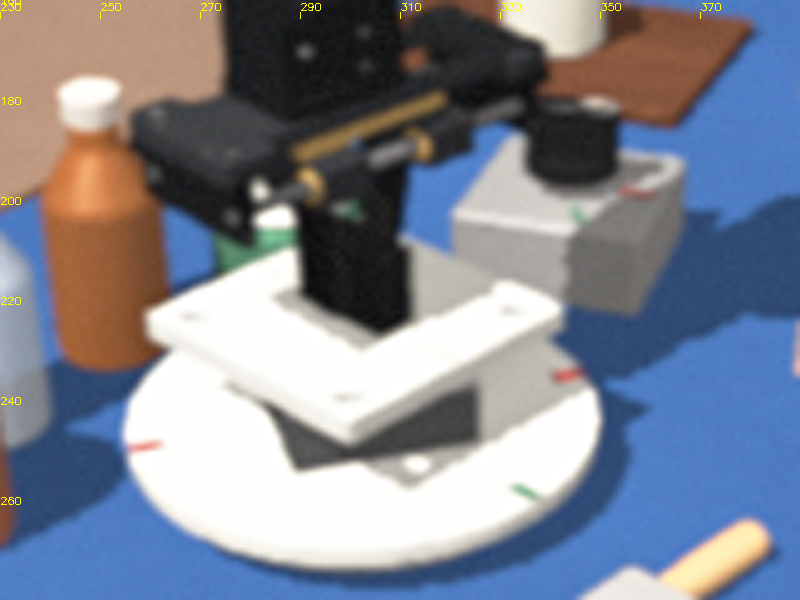

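Request:
carry_out(
  grip=[-1,-1,-0.3,-0.2,-0.1,0,0,0,0,0,0],
  slide=[
    [0,0,0],
    [0,0,0],
    [0,0,0],
    [0,0,0],
    [0,0,0],
    [0,0,0],
    [0,0,0],
    [0,0,0],
    [0,0,0],
    [0,0,0],
    [0,0,0],
  ],
  twist=[
    [0,0,-0.04],
    [0,0,-0.02],
    [0,0,0],
    [0,0,0],
    [0,0,0],
    [0,0,0],
    [0,0,0],
    [0,0,0],
    [0,0,0],
    [0,0,0],
    [0,0,0],
  ],
)

```text
time_s: 13.5
position: [0.5995, -0.0279, 0.0989]
tcp_rot: [[0.984, -0.18, 0.009], [-0.18, -0.984, -0.001], [0.009, -0.0, -1.0]]
force: [0.4, 0.1, 0.7]
opening: 0.496
```

```bash
python3 - <<'E'
from h import *
s=st()
c=bot.capture("wrist"); cv2.imwrite("pics/w5.png",c["color"][:,:,::-1])
E
```

```text
t 13.5 pos [599.5 -27.9  98.9] xang -10.36 tilt [ 0.49 -0.08] F [0.4 0.1 0.7] M [ 0.07  0.   -0.01] op 0.496 j [-13.  37.  92.   0.  50.  87.]
```

View pics/w5.png

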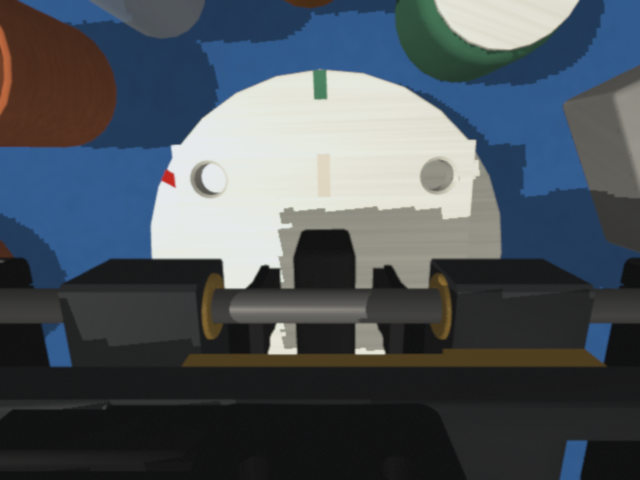

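Request:
carry_out(
  grip=[0,0,0,0,0,0,0,0,0,0],
  slide=[
    [0,0,-6],
    [0,0,-10],
    [0,0,-12],
    [0,0,-15],
    [0,0,-30],
    [0,0,-30],
    [0,0,-20],
    [-30,0,0],
    [-30,0,0],
    [0,0,0],
  ],
  twist=[
    [0,-0.008,0],
    [0,0,0],
    [0,0,0],
    [0,0,0],
    [0,0,0],
    [0,0,0],
    [0,0,0],
    [0,0,0],
    [0,0,0],
    [0,0,0],
  ],
)

```text
time_s: 14.55
position: [0.5412, -0.0174, 0.2366]
tcp_rot: [[0.984, -0.18, 0.011], [-0.18, -0.984, -0.002], [0.011, 0.0, -1.0]]
force: [0.2, -0.6, 0.1]
opening: 0.503
```

```bash
python3 - <<'E'
from h import *
s=st()
c=bot.capture("wrist"); np.save("w6.npy",dict(c=c,s=s),allow_pickle=True); cv2.imwrite("pics/w6.png",c["color"][:,:,::-1])
E
```

```text
t 14.55 pos [541.2 -17.4 236.6] xang -10.36 tilt [ 0.62 -0.14] F [ 0.2 -0.6  0.1] M [ 0.11  0.02 -0.03] op 0.503 j [-14.  23.  94.   0.  63.  87.]
```

View pics/w6.png

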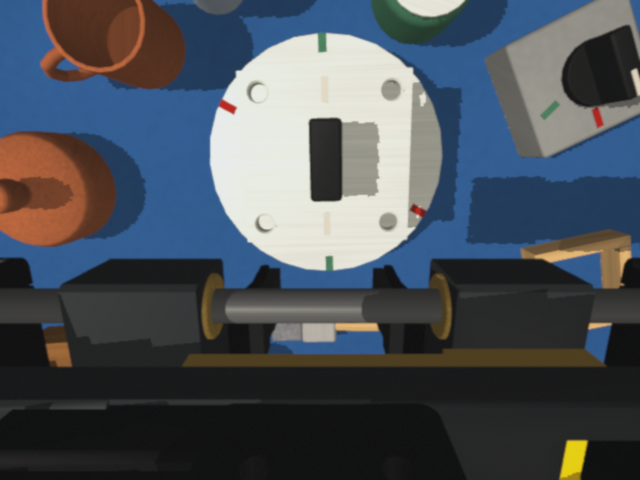

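```bash
python3 - <<'E'
from h import *
d=np.load("w6.npy",allow_pickle=True).item(); c,s=d["c"],d["s"]
a=[]
for (u,v) in [(257,91),(391,89),(388,220),(265,221)]:
    im=c["color"][v-20:v+20,u-20:u+20,::-1]; a.append(cv2.resize(im,None,fx=7,fy=7,interpolation=cv2.INTER_CUBIC))
cv2.imwrite("pics/h6.png",np.vstack([np.hstack(a[:2]),np.hstack(a[2:])]))
E
```

```text
(no output)
```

View pics/h6.png

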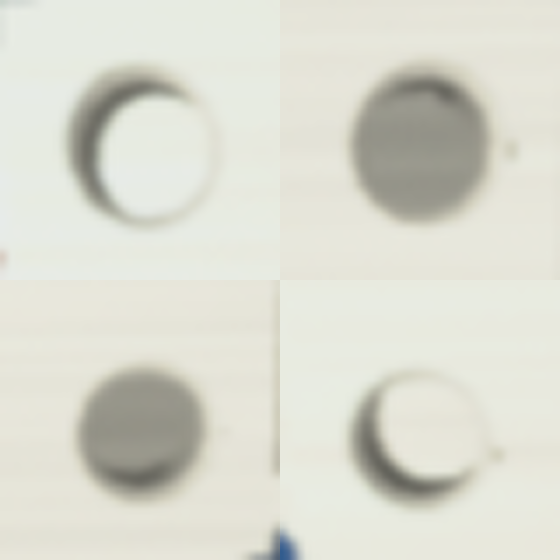

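```bash
python3 - <<'E'
from h import *
d=np.load("w6.npy",allow_pickle=True).item(); c,s=d["c"],d["s"]
ang=lambda d: np.degrees(np.arctan2(d[1],d[0]))
C=np.array([onz(c,u,v,.0895,s) for u,v in [(257,91.4),(390.6,88.9),(387.7,221.4),(264.6,223.1)]])
print(C.round(4),C.mean(0),[np.linalg.norm(C[i]-C[(i+1)%4]).round(4) for i in range(4)],[ang(C[(i+1)%4]-C[i]).round(1) for i in range(4)])
print("plate",[dep(c,u,v,s)[2].round(4) for u,v in [(285,100),(285,200),(260,150),(300,80),(370,90),(375,220)]])
M=np.array([onz(c,u,v,.034,s) for u,v in [(227.5,107),(418,211),(322,42),(329,264)]])
print("red",M[:2].mean(0),ang(M[0]-M[1]),"green",M[2:].mean(0),ang(M[2]-M[3]))
cen=C.mean(0)
th=np.radians(-8.8+90)
H=np.array([onz(c,u,v,.1315,s) for u,v in [(311,119),(341,118.5),(342,201),(311,199)]]);print("handle",H.mean(0),ang(H[0]+H[1]-H[2]-H[3]))
print("box",[onz(c,u,v,.05,s) for u,v in [(485,60),(529,157)]])
E
```

```text
[[ 0.6595  0.0166  0.0895]
 [ 0.6422 -0.0886  0.0895]
 [ 0.5361 -0.0712  0.0895]
 [ 0.5537  0.0339  0.0895]] [ 0.59789382 -0.02733296  0.0895    ] [np.float64(0.1066), np.float64(0.1076), np.float64(0.1065), np.float64(0.1071)] [np.float64(-99.3), np.float64(170.7), np.float64(80.5), np.float64(-9.3)]
plate [np.float64(0.0881), np.float64(0.0879), np.float64(0.0872), np.float64(0.0877), np.float64(0.0885), np.float64(0.0881)]
red [ 0.59485493 -0.02749346  0.034     ] 51.53604964173584 green [ 0.59497527 -0.02742826  0.034     ] -8.490394886568355
handle [ 0.59759155 -0.02829371  0.1315    ] -9.946437443516224
box [array([ 0.65588891, -0.18174167,  0.05      ]), array([ 0.56447385, -0.21557785,  0.05      ])]
```

```bash
python3 - <<'E'
from h import *
plan([.335,.288,.225],-9.3,smax=38)
cen=np.array([.5977,-.0274]); 
for th in [-9.3]:
    a=np.radians(th); ex=np.array([np.cos(a),np.sin(a)]); ey=np.array([-ex[1],ex[0]])
    for sx,sy in [(1,1),(1,-1),(-1,-1),(-1,1)]: print((cen+.054*(sx*ex+sy*ey)).round(4))
E
```

```text
total d mm [-208.8  306.1  -12.1] tool [-260.6 -263.5    8. ] w [ 0.0008 -0.015  -0.0187] n 10
[-26.1, -26.3, 0.8] [0.0, -0.002, -0.002]
[-26.0, -26.4, 0.8] [0.0, -0.002, -0.002]
[-26.0, -26.4, 0.9] [0.0, -0.002, -0.002]
[-25.9, -26.5, 0.9] [0.0, -0.002, -0.002]
[-25.9, -26.5, 1.0] [0.0, -0.002, -0.002]
[-25.8, -26.6, 1.0] [0.0, -0.002, -0.002]
[-25.8, -26.6, 1.0] [0.0, -0.002, -0.002]
[-25.7, -26.7, 1.1] [0.0, -0.002, -0.002]
[-25.7, -26.7, 1.1] [0.0, -0.002, -0.002]
[-25.6, -26.8, 1.2] [0.0, -0.002, -0.002]
[0.6597 0.0172]
[ 0.6423 -0.0894]
[ 0.5357 -0.072 ]
[0.5531 0.0346]
```

Request:
carry_out(
  grip=[0,0,0,0,0,0,0,0,0,0,0],
  slide=[
    [-26,-26,1],
    [-26,-26,1],
    [-26,-26,1],
    [-26,-26.5,1],
    [-26,-26.5,1],
    [-26,-26.5,1],
    [-26,-26.5,1],
    [-26,-26.5,1],
    [-25.5,-26.5,1],
    [-25.5,-26.5,1],
    [0,0,0],
  ],
  twist=[
    [0,-0.002,-0.002],
    [0,-0.002,-0.002],
    [0,-0.002,-0.002],
    [0,-0.002,-0.002],
    [0,-0.002,-0.002],
    [0,-0.002,-0.002],
    [0,-0.002,-0.002],
    [0,-0.002,-0.002],
    [0,-0.002,-0.002],
    [0,-0.002,-0.002],
    [0,0,0],
  ],
)

```text
time_s: 15.7
position: [0.3476, 0.2977, 0.2303]
tcp_rot: [[0.986, -0.167, 0.027], [-0.167, -0.986, 0.004], [0.026, -0.008, -1.0]]
force: [-0.5, -0.3, -0.2]
opening: 0.502
```

```bash
python3 - <<'E'
from h import *
s=st()
c=bot.capture("wrist"); np.save("w7.npy",dict(c=c,s=s),allow_pickle=True); cv2.imwrite("pics/w7.png",c["color"][:,:,::-1])
t=bot.capture("top"); np.save("top3.npy",t,allow_pickle=True); cv2.imwrite("pics/top3.png",t["color"][:,:,::-1]); crop(t,250,130,390,260,5,"tt3")
E
```

```text
t 15.7 pos [347.6 297.7 230.3] xang -9.62 tilt [1.57 0.21] F [-0.5 -0.3 -0.2] M [0.04 0.   0.  ] op 0.502 j [ 27.  16. 106.  -1.  57. 127.]
```

View pics/w7.png

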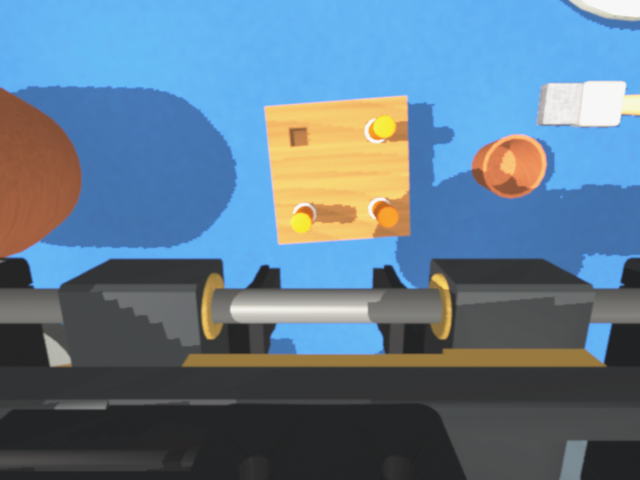

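View pics/tt3.png

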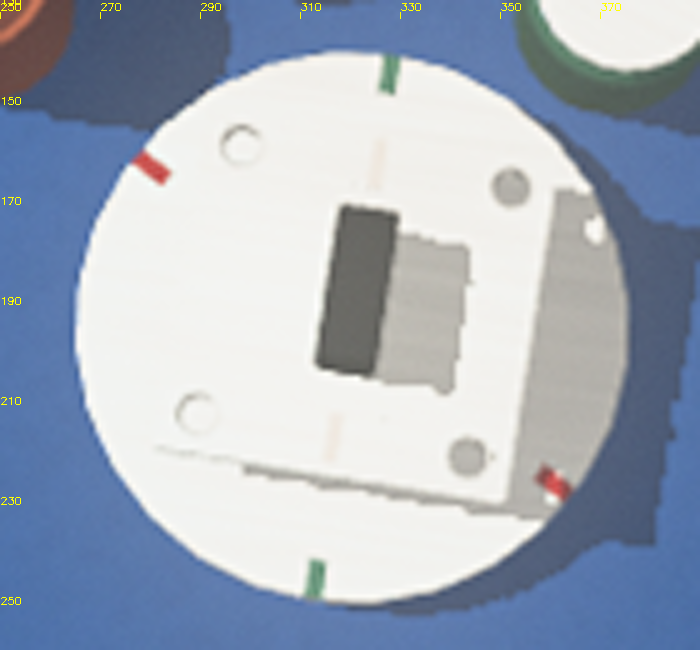

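View pics/top3.png

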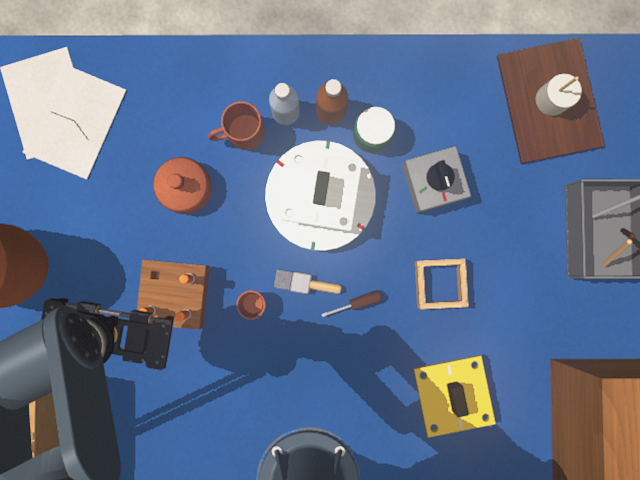

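```bash
python3 - <<'E'
from h import *
c=np.load("top3.npy",allow_pickle=True).item()
ang=lambda d: np.degrees(np.arctan2(d[1],d[0]))
C=np.array([onz(c,(X+.5)/5-.5+250,(Y+.5)/5-.5+130,.0895) for X,Y in [(242,145),(511,188),(467,457),(197,412)]])
print(C.round(4),C.mean(0),[np.linalg.norm(C[i]-C[(i+1)%4]).round(4) for i in range(4)],[ang(C[(i+1)%4]-C[i]).round(1) for i in range(4)])
d=np.load("w7.npy",allow_pickle=True).item(); c,s=d["c"],d["s"]
for u,v in [(384,127),(301,222.5),(387,213)]: print(onz(c,u,v,.098,s).round(4),dep(c,u,v,s).round(4))
a=[]
for (u,v) in [(380,128),(303,217),(384,211),(297,137)]:
    im=c["color"][v-20:v+20,u-20:u+20,::-1]; a.append(cv2.resize(im,None,fx=7,fy=7,interpolation=cv2.INTER_CUBIC))
cv2.imwrite("pics/p7.png",np.vstack([np.hstack(a[:2]),np.hstack(a[2:])]))
E
```

```text
[[ 0.658   0.0167  0.0895]
 [ 0.6405 -0.0893  0.0895]
 [ 0.5342 -0.0713  0.0895]
 [ 0.5524  0.0347  0.0895]] [ 0.59628595 -0.02729982  0.0895    ] [np.float64(0.1074), np.float64(0.1078), np.float64(0.1075), np.float64(0.1072)] [np.float64(-99.4), np.float64(170.4), np.float64(80.3), np.float64(-9.6)]
[0.4232 0.2398 0.098 ] [0.4232 0.2396 0.0964]
[0.3595 0.3173 0.098 ] [0.3593 0.3174 0.097 ]
[0.3557 0.2464 0.098 ] [0.3554 0.2462 0.0965]
```

View pics/p7.png

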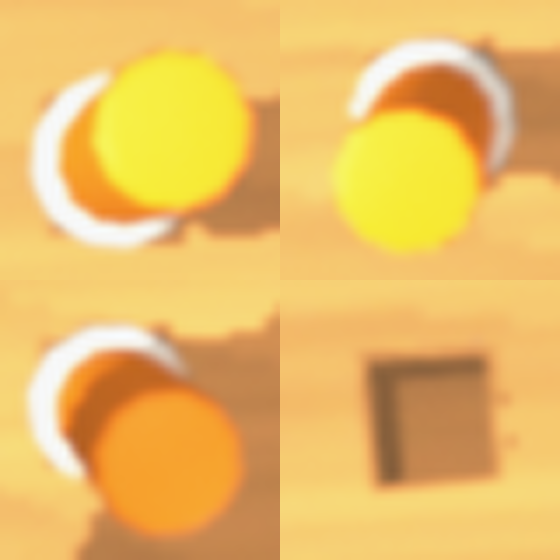

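```bash
python3 - <<'E'
from h import *
d=np.load("w7.npy",allow_pickle=True).item(); c,s=d["c"],d["s"]
for u,v in [(384.1,126.3),(300.6,222.3),(387.6,216.8)]: print(onz(c,u,v,.098,s).round(4))
plan([.4235,.2395,.15],-9.5,smax=25)
E
```

```text
[0.4237 0.2397 0.098 ]
[0.3597 0.3176 0.098 ]
[0.3525 0.2463 0.098 ]
total d mm [ 73.6 -56.2 -80.4] tool [79.7 43.6 82.4] w [-0.0075 -0.0286 -0.0044] n 5
[15.9, 8.7, 16.5] [-0.002, -0.006, -0.001]
[16.0, 8.7, 16.4] [-0.002, -0.006, -0.001]
[16.1, 8.7, 16.3] [-0.002, -0.006, -0.001]
[16.2, 8.7, 16.2] [-0.002, -0.006, -0.001]
[16.3, 8.7, 16.2] [-0.002, -0.006, -0.001]
```

Request:
carry_out(
  grip=[0,0,0,0,0,0,0],
  slide=[
    [16,8.7,16],
    [16,8.7,16],
    [16,8.7,16],
    [16,8.7,16],
    [16,8.7,16],
    [0,0,0],
    [0,0,0],
  ],
  twist=[
    [-0.0015,-0.006,-0.001],
    [-0.0015,-0.006,-0.001],
    [-0.0015,-0.006,-0.001],
    [-0.0015,-0.006,-0.001],
    [-0.0015,-0.006,-0.001],
    [0,0,0],
    [0,0,0],
  ],
)

```text
time_s: 16.5
position: [0.438, 0.2318, 0.1521]
tcp_rot: [[0.984, -0.175, 0.01], [-0.175, -0.985, 0.002], [0.01, -0.004, -1.0]]
force: [-0.5, -0.3, 0.3]
opening: 0.5
```

```bash
python3 - <<'E'
from h import *
s=st();plan([.4237,.2396,.11],-9.5,smax=10)
E
```

```text
t 16.5 pos [438.  231.8 152.1] xang -10.09 tilt [0.59 0.13] F [-0.5 -0.3  0.3] M [ 0.01  0.02 -0.04] op 0.5 j [ 15.  26. 105.  -0.  48. 115.]
total d mm [-14.3   7.8 -42.1] tool [-15.8  -5.   42. ] w [-0.004  -0.0098 -0.0102] n 5
[-3.2, -1.0, 8.4] [-0.001, -0.002, -0.002]
[-3.2, -1.0, 8.4] [-0.001, -0.002, -0.002]
[-3.1, -1.0, 8.4] [-0.001, -0.002, -0.002]
[-3.1, -1.0, 8.4] [-0.001, -0.002, -0.002]
[-3.1, -1.1, 8.4] [-0.001, -0.002, -0.002]
```

Request:
carry_out(
  grip=[0,0,0,0,0,0,0],
  slide=[
    [-4,-1.3,7],
    [-4,-1.3,7],
    [-4,-1.2,7],
    [-3.5,-1.2,7],
    [0,0,7],
    [0,0,0],
    [0,0,0],
  ],
  twist=[
    [-0.001,-0.003,-0.003],
    [-0.001,-0.003,-0.003],
    [-0.001,-0.003,-0.003],
    [-0.001,-0.001,-0.001],
    [0,0,0],
    [0,0,0],
    [0,0,0],
  ],
)

```text
time_s: 17.2
position: [0.4208, 0.2415, 0.1161]
tcp_rot: [[0.987, -0.162, 0.001], [-0.162, -0.987, 0.001], [0.0, -0.001, -1.0]]
force: [-0.5, 0.7, 1.6]
opening: 0.495
```

```bash
python3 - <<'E'
from h import *
s=st();plan([.4237,.2396,.058],-9.5,smax=10)
E
```

```text
t 17.2 pos [420.8 241.5 116.1] xang -9.3 tilt [0.03 0.03] F [-0.5  0.7  1.6] M [ 0.04  0.04 -0.02] op 0.495 j [ 17.  29. 108.   0.  43. 116.]
total d mm [  2.9  -1.9 -58.1] tool [ 3.2  1.4 58.1] w [-0.0006 -0.0004  0.0035] n 6
[0.5, 0.2, 9.7] [-0.0, -0.0, 0.001]
[0.5, 0.2, 9.7] [-0.0, -0.0, 0.001]
[0.5, 0.2, 9.7] [-0.0, -0.0, 0.001]
[0.5, 0.2, 9.7] [-0.0, -0.0, 0.001]
[0.5, 0.2, 9.7] [-0.0, -0.0, 0.001]
[0.5, 0.2, 9.7] [-0.0, -0.0, 0.001]
```

Request:
carry_out(
  grip=[0,0,0,0,0,0,0,0,0,0],
  slide=[
    [2,0.8,5],
    [1,0.5,8],
    [0,0,8],
    [0,0,8],
    [0,0,8],
    [0,0,8],
    [0,0,6],
    [0,0,4],
    [0,0,0],
    [0,0,0],
  ],
  twist=[
    [0,0,0.002],
    [0,0,0.002],
    [0,0,0],
    [0,0,0],
    [0,0,0],
    [0,0,0],
    [0,0,0],
    [0,0,0],
    [0,0,0],
    [0,0,0],
  ],
)

```text
time_s: 18.2
position: [0.4247, 0.2394, 0.0557]
tcp_rot: [[0.986, -0.167, 0.001], [-0.167, -0.986, 0.001], [0.001, -0.001, -1.0]]
force: [0.3, 0.9, 0.5]
opening: 0.504
```

```bash
python3 - <<'E'
from h import *
s=st();plan([.4237,.2396,.058],-9.5,smax=10)
c=bot.capture("wrist"); cv2.imwrite("pics/w8.png",c["color"][:,:,::-1])
E
```

```text
t 18.2 pos [424.7 239.4  55.7] xang -9.59 tilt [0.04 0.03] F [0.3 0.9 0.5] M [ 0.02 -0.02 -0.  ] op 0.504 j [ 16.  36. 109.   0.  34. 116.]
total d mm [-1.   0.2  2.3] tool [-1.  -0.  -2.3] w [-0.0006 -0.0006 -0.0015] n 1
[-1.0, -0.0, -2.3] [-0.001, -0.001, -0.002]
```

View pics/w8.png

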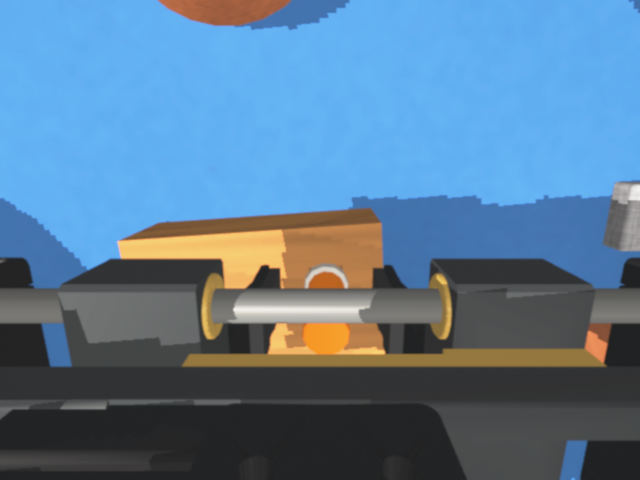

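Peg 0 is centred between the fingers, with its collar at (326,275). I'll raise 2 mm and close.

Request:
carry_out(
  grip=[0,-1,-1,-1,-1,-1,-1,-1,-1,-1,-1,-1],
  slide=[
    [-1,0,-2.3],
    [0,0,0],
    [0,0,0],
    [0,0,0],
    [0,0,0],
    [0,0,0],
    [0,0,0],
    [0,0,0],
    [0,0,0],
    [0,0,0],
    [0,0,0],
    [0,0,0],
  ],
  twist=[
    [0,0,0],
    [0,0,0],
    [0,0,0],
    [0,0,0],
    [0,0,0],
    [0,0,0],
    [0,0,0],
    [0,0,0],
    [0,0,0],
    [0,0,0],
    [0,0,0],
    [0,0,0],
  ],
)

```text
time_s: 19.45
position: [0.4244, 0.2399, 0.0596]
tcp_rot: [[0.986, -0.166, 0.004], [-0.166, -0.986, 0.001], [0.003, -0.002, -1.0]]
force: [-0.5, 0.3, -0.2]
opening: 0.2
```

```bash
python3 - <<'E'
from h import *
s=st()
E
```

```text
t 19.45 pos [424.4 239.9  59.6] xang -9.58 tilt [0.21 0.08] F [-0.5  0.3 -0.2] M [ 0.   -0.01 -0.02] op 0.2 j [ 16.  36. 109.   0.  35. 116.]
```

Request:
carry_out(
  grip=[-1,-1,-1,-1,-1,-1,-1,-1,-1],
  slide=[
    [0,0,-8],
    [0,0,-12],
    [0,0,-20],
    [0,0,-25],
    [0,0,-25],
    [0,0,-20],
    [0,0,-10],
    [0,0,0],
    [0,0,0],
  ],
  twist=[
    [0,0,0],
    [0,0,0],
    [0,0,0],
    [0,0,0],
    [0,0,0],
    [0,0,0],
    [0,0,0],
    [0,0,0],
    [0,0,0],
  ],
)

```text
time_s: 20.35
position: [0.4223, 0.2392, 0.1857]
tcp_rot: [[0.986, -0.166, 0.001], [-0.166, -0.986, 0.001], [0.001, -0.001, -1.0]]
force: [-0.0, 0.0, -0.2]
opening: 0.201
```

```bash
python3 - <<'E'
from h import *
s=st();plan([.659,.0175,.19],-9.5,smax=34)
E
```

```text
t 20.35 pos [422.3 239.2 185.7] xang -9.58 tilt [0.06 0.03] F [-0.   0.  -0.2] M [0.08 0.01 0.02] op 0.201 j [ 16.  23. 104.   0.  53. 116.]
total d mm [ 236.7 -221.7    4.3] tool [270.3 179.3  -4.2] w [-0.0007 -0.0009 -0.0014] n 10
[27.0, 17.9, -0.4] [-0.0, -0.0, -0.0]
[27.0, 17.9, -0.4] [-0.0, -0.0, -0.0]
[27.0, 17.9, -0.4] [-0.0, -0.0, -0.0]
[27.0, 17.9, -0.4] [-0.0, -0.0, -0.0]
[27.0, 17.9, -0.4] [-0.0, -0.0, -0.0]
[27.0, 17.9, -0.4] [-0.0, -0.0, -0.0]
[27.0, 17.9, -0.4] [-0.0, -0.0, -0.0]
[27.0, 18.0, -0.4] [-0.0, -0.0, -0.0]
[27.0, 18.0, -0.4] [-0.0, -0.0, -0.0]
[27.0, 18.0, -0.4] [-0.0, -0.0, -0.0]
```

Request:
carry_out(
  grip=[-1,-1,-1,-1,-1,-1,-1,-1,-1,-1,-1,-1],
  slide=[
    [20,13,-2],
    [27,18,-2],
    [27,18,-2],
    [27,18,-2],
    [27,18,-2],
    [27,18,-2],
    [27,18,-2],
    [27,18,-2],
    [20,13,-1],
    [12,8,0],
    [6,4,0],
    [0,0,0],
  ],
  twist=[
    [0,0,0],
    [0,0,0],
    [0,0,0],
    [0,0,0],
    [0,0,0],
    [0,0,0],
    [0,0,0],
    [0,0,0],
    [0,0,0],
    [0,0,0],
    [0,0,0],
    [0,0,0],
  ],
)

```text
time_s: 21.55
position: [0.6354, 0.0284, 0.1814]
tcp_rot: [[0.986, -0.164, -0.035], [-0.165, -0.986, 0.001], [-0.035, 0.005, -0.999]]
force: [0.2, 1.4, -0.6]
opening: 0.202
```

```bash
python3 - <<'E'
from h import *
s=st();plan([.659,.0172,.145],-9.5,smax=10)
E
```

```text
t 21.55 pos [635.4  28.4 181.4] xang -9.48 tilt [-2.03  0.05] F [ 0.2  1.4 -0.6] M [ 0.01  0.05 -0.02] op 0.202 j [-7. 35. 81. -0. 66. 92.]
total d mm [ 23.6 -11.2 -36.4] tool [26.4  6.9 35.5] w [0.005  0.0351 0.0005] n 5
[5.3, 1.4, 7.1] [0.001, 0.007, 0.0]
[5.2, 1.4, 7.1] [0.001, 0.007, 0.0]
[5.2, 1.4, 7.2] [0.001, 0.007, 0.0]
[5.1, 1.4, 7.2] [0.001, 0.007, 0.0]
[5.1, 1.4, 7.2] [0.001, 0.007, 0.0]
```

Request:
carry_out(
  grip=[-1,-1,-1,-1,-1,-1,-1],
  slide=[
    [6,1.5,5],
    [6,1.5,6],
    [6,1.5,6],
    [5,1.2,6],
    [3,1,4],
    [0,0,0],
    [0,0,0],
  ],
  twist=[
    [0.001,0.009,0],
    [0.001,0.009,0],
    [0.001,0.008,0],
    [0.001,0.006,0],
    [0.001,0.003,0],
    [0,0,0],
    [0,0,0],
  ],
)

```text
time_s: 22.25
position: [0.6575, 0.0207, 0.15]
tcp_rot: [[0.987, -0.16, -0.003], [-0.16, -0.987, 0.002], [-0.003, -0.001, -1.0]]
force: [0.8, -0.5, -0.1]
opening: 0.197
```

```bash
python3 - <<'E'
from h import *
s=st();plan([.659,.0172,.145],-9.5,smax=10)
c=bot.capture("wrist"); np.save("w9.npy",dict(c=c,s=s),allow_pickle=True); cv2.imwrite("pics/w9.png",c["color"][:,:,::-1])
crop(c,240,200,400,320,5,"w9c")
E
```

```text
t 22.25 pos [657.5  20.7 150. ] xang -9.23 tilt [-0.17  0.1 ] F [ 0.8 -0.5 -0.1] M [0.05 0.01 0.03] op 0.197 j [-8. 37. 81.  0. 62. 91.]
total d mm [ 1.5 -3.5 -5. ] tool [2.1 3.2 5. ] w [-0.0012  0.0032  0.0046] n 1
[2.1, 3.2, 5.0] [-0.001, 0.003, 0.005]
```

View pics/w9.png

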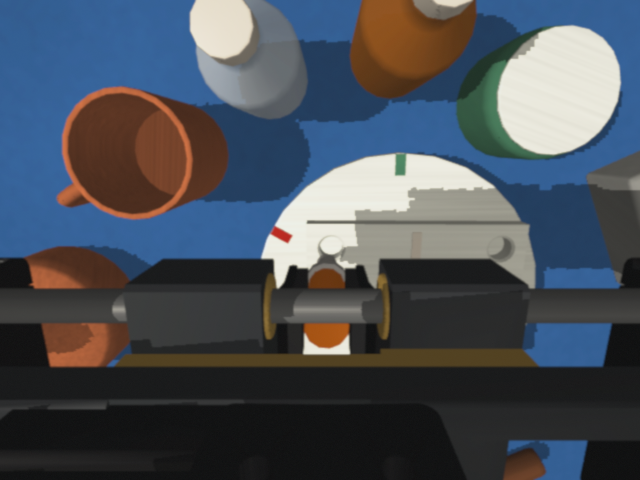

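View pics/w9c.png

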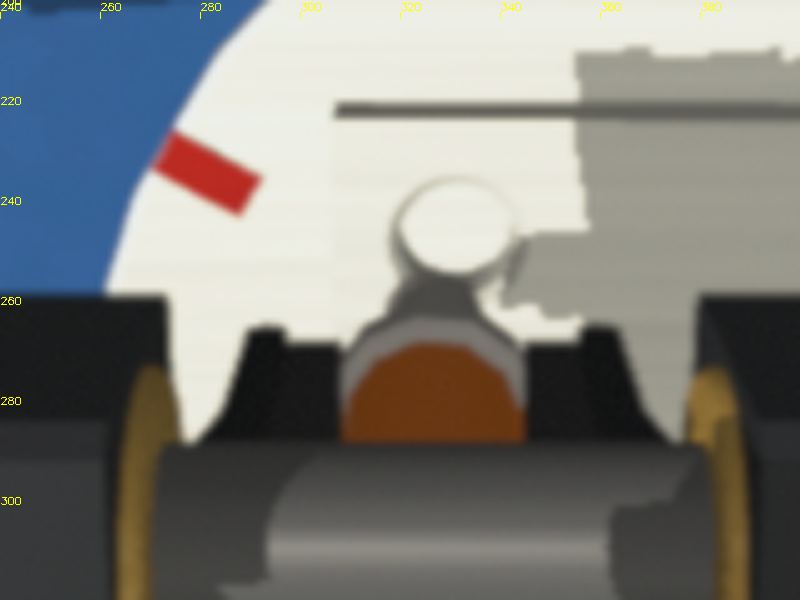

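```bash
python3 - <<'E'
from h import *
d=np.load("w9.npy",allow_pickle=True).item(); c,s=d["c"],d["s"]
T=c["T_tool_cam"]
def pt(P):
    q=T[:3,:3].T@(np.array(P)/1000-T[:3,3]); return (c["cx"]+c["fx"]*q[0]/-q[2], c["cy"]-c["fy"]*q[1]/-q[2])
for P in [(11,0,8.6),(11,0,14.6),(-11,0,8.6),(9,0,8.6),(0,0,46.6),(6,0,14.6),(4,0,46.6),(6,0,40)]: print(P,np.round(pt(P),1))
h=onz(c,330.7,247.3,.0895,s); print(h, s["tcp_rot"].T@(h-s["position"])*1000)
E
```

```text
(11, 0, 8.6) [325.2 262.3]
(11, 0, 14.6) [325.2 258.7]
(-11, 0, 8.6) [325.2 304. ]
(9, 0, 8.6) [325.2 266.2]
(0, 0, 46.6) [325.3 260.1]
(6, 0, 14.6) [325.2 268.1]
(4, 0, 46.6) [325.3 253.7]
(6, 0, 40) [325.3 253.7]
[0.66075179 0.01681756 0.0895    ] [ 4.05265948  3.3944847  60.5182511 ]
```

Request:
carry_out(
  grip=[-1,-1,-1,-1,-1,-1],
  slide=[
    [2.4,1.2,2],
    [2.4,1.2,2],
    [0,0,2],
    [0,0,0],
    [0,0,0],
    [0,0,0],
  ],
  twist=[
    [-0.001,0.002,0],
    [0,0.001,0],
    [0,0,0],
    [0,0,0],
    [0,0,0],
    [0,0,0],
  ],
)

```text
time_s: 22.9
position: [0.6625, 0.0173, 0.1445]
tcp_rot: [[0.987, -0.161, 0.002], [-0.161, -0.987, -0.0], [0.002, -0.0, -1.0]]
force: [0.0, -0.6, -1.2]
opening: 0.198
```

```bash
python3 - <<'E'
from h import *
s=st();plan([.6624,.0180,.145],-9.3,smax=10)
c=bot.capture("wrist"); np.save("w10.npy",dict(c=c,s=s),allow_pickle=True)
crop(c,240,200,400,320,5,"w10c")
c=bot.capture("side"); crop(c,230,160,390,280,5,"ss10")
E
```

```text
t 22.9 pos [662.5  17.3 144.5] xang -9.24 tilt [ 0.1  -0.01] F [ 0.  -0.6 -1.2] M [-0.01 -0.   -0.03] op 0.198 j [-8. 38. 80.  0. 61. 91.]
total d mm [-0.1  0.7  0.5] tool [-0.2 -0.7 -0.5] w [-0.0002 -0.0017  0.0011] n 1
[-0.2, -0.7, -0.5] [-0.0, -0.002, 0.001]
```

View pics/w10c.png

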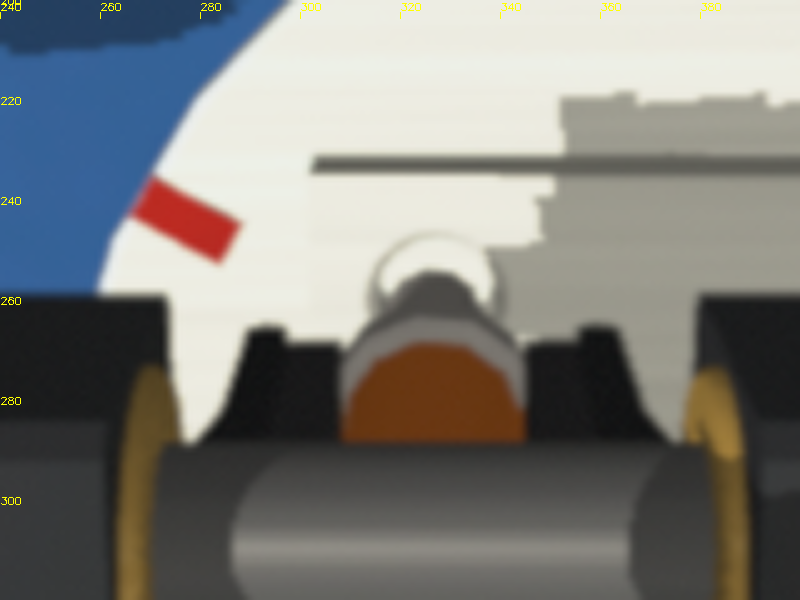

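View pics/ss10.png

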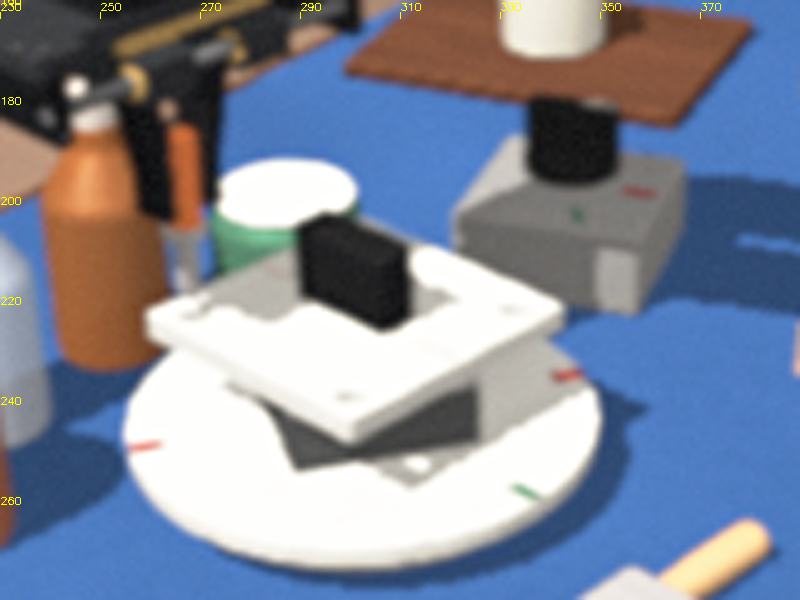

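```bash
cat >> h.py <<'E'
def holerel(c,s,u,v,z=.0895):
    h=onz(c,u,v,z,s); print("world",h.round(4),"tool",(s["tcp_rot"].T@(h-s["position"])*1000).round(2))
E
python3 - <<'E'
from h import *
d=np.load("w10.npy",allow_pickle=True).item(); holerel(d["c"],d["s"],327.7,259.6)
E
```

```text
world [0.6601 0.0162 0.0895] tool [-2.35  1.48 55.02]
```

Request:
carry_out(
  grip=[-1,-1,-1,-1,-1,-1,-1],
  slide=[
    [-1.2,0.5,2],
    [0,0,3],
    [0,0,3],
    [0,0,3],
    [0,0,3],
    [0,0,0],
    [0,0,0],
  ],
  twist=[
    [0,-0.002,0],
    [0,0,0],
    [0,0,0],
    [0,0,0],
    [0,0,0],
    [0,0,0],
    [0,0,0],
  ],
)

```text
time_s: 23.7
position: [0.6609, 0.0171, 0.129]
tcp_rot: [[0.987, -0.16, -0.001], [-0.16, -0.987, 0.0], [-0.001, -0.0, -1.0]]
force: [0.6, -0.1, -0.2]
opening: 0.199
```

```bash
python3 - <<'E'
from h import *
s=st()
c=bot.capture("wrist"); np.save("w11.npy",dict(c=c,s=s),allow_pickle=True)
crop(c,240,200,400,320,5,"w11c")
E
```

```text
t 23.7 pos [660.9  17.1 129. ] xang -9.23 tilt [-0.06  0.02] F [ 0.6 -0.1 -0.2] M [ 0.04 -0.03  0.03] op 0.199 j [-8. 39. 81.  0. 60. 91.]
```

View pics/w11c.png

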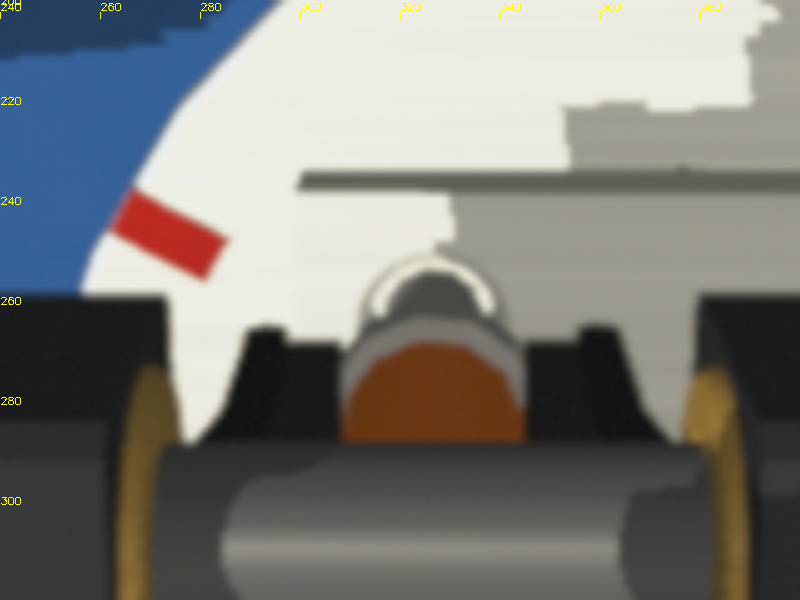

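Request:
carry_out(
  grip=[-1,-1,-1,-1,-1,-1,-1,-1],
  slide=[
    [0,0,4],
    [0,0,4],
    [0,0,4],
    [0,0,4],
    [0,0,4],
    [0,0,3],
    [0,0,2],
    [0,0,0],
  ],
  twist=[
    [0,0,0],
    [0,0,0],
    [0,0,0],
    [0,0,0],
    [0,0,0],
    [0,0,0],
    [0,0,0],
    [0,0,0],
  ],
)

```text
time_s: 24.55
position: [0.6613, 0.0175, 0.103]
tcp_rot: [[0.987, -0.16, -0.0], [-0.16, -0.987, 0.001], [-0.0, -0.001, -1.0]]
force: [-1.2, -0.0, 1.9]
opening: 0.201
```

```bash
python3 - <<'E'
from h import *
s=st()
E
```

```text
t 24.55 pos [661.3  17.5 103. ] xang -9.23 tilt [-0.    0.05] F [-1.2 -0.   1.9] M [-0.07  0.19 -0.02] op 0.201 j [-8. 41. 82.  0. 57. 91.]
```

Request:
carry_out(
  grip=[-1,-1,-0.5,-0.4,-0.3,-0.2,-0.1,0,0],
  slide=[
    [0,0,2],
    [0,0,2],
    [0,0,0],
    [0,0,0],
    [0,0,0],
    [0,0,0],
    [0,0,0],
    [0,0,0],
    [0,0,0],
  ],
  twist=[
    [0,0,0],
    [0,0,0],
    [0,0,0],
    [0,0,0],
    [0,0,0],
    [0,0,0],
    [0,0,0],
    [0,0,0],
    [0,0,0],
  ],
)

```text
time_s: 25.45
position: [0.6621, 0.017, 0.1013]
tcp_rot: [[0.987, -0.16, 0.002], [-0.16, -0.987, -0.0], [0.002, 0.0, -1.0]]
force: [-0.5, -0.1, -0.5]
opening: 0.482
```

```bash
python3 - <<'E'
from h import *
s=st();plan([.6605,.0175,.19],-9.5,smax=25)
E
```

```text
t 25.45 pos [662.1  17.  101.3] xang -9.2 tilt [ 0.13 -0.03] F [-0.5 -0.1 -0.5] M [0.03 0.07 0.  ] op 0.482 j [-8. 41. 82. -0. 57. 91.]
total d mm [-1.6  0.5 88.7] tool [ -1.4  -0.2 -88.7] w [ 0.0001 -0.0023  0.0052] n 4
[-0.4, -0.1, -22.2] [0.0, -0.001, 0.001]
[-0.4, -0.1, -22.2] [0.0, -0.001, 0.001]
[-0.4, -0.1, -22.2] [0.0, -0.001, 0.001]
[-0.4, -0.1, -22.2] [0.0, -0.001, 0.001]
```

Request:
carry_out(
  grip=[0,0,0,0,0,0],
  slide=[
    [0,0,-6],
    [0,0,-15],
    [0,0,-20],
    [0,0,-25],
    [0,0,-20],
    [0,0,0],
  ],
  twist=[
    [0,0,0],
    [0,0,0],
    [0,0,0],
    [0,0,0],
    [0,0,0],
    [0,0,0],
  ],
)

```text
time_s: 26.05
position: [0.6625, 0.017, 0.1946]
tcp_rot: [[0.987, -0.16, 0.004], [-0.16, -0.987, -0.001], [0.004, -0.0, -1.0]]
force: [0.3, 0.3, 0.4]
opening: 0.502
```

```bash
python3 - <<'E'
from h import *
s=st();plan([.3525,.2463,.16],-9.5,smax=38)
E
```

```text
t 26.05 pos [662.5  17.  194.6] xang -9.2 tilt [ 0.25 -0.04] F [0.3 0.3 0.4] M [ 0.05 -0.01  0.  ] op 0.502 j [-8. 35. 78. -0. 67. 91.]
total d mm [-310.   229.3  -34.6] tool [-342.9 -176.8   33. ] w [-0.     -0.0044  0.0052] n 11
[-31.2, -16.1, 3.0] [-0.0, -0.0, 0.0]
[-31.2, -16.1, 3.0] [-0.0, -0.0, 0.0]
[-31.2, -16.0, 3.0] [-0.0, -0.0, 0.0]
[-31.2, -16.0, 3.0] [-0.0, -0.0, 0.0]
[-31.2, -16.0, 3.1] [-0.0, -0.0, 0.0]
[-31.2, -16.0, 3.1] [-0.0, -0.0, 0.0]
[-31.2, -16.0, 3.1] [-0.0, -0.0, 0.0]
[-31.2, -16.0, 3.1] [-0.0, -0.0, 0.0]
[-31.2, -16.0, 3.1] [-0.0, -0.0, 0.0]
[-31.2, -15.9, 3.1] [-0.0, -0.0, 0.0]
[-31.2, -15.9, 3.1] [-0.0, -0.0, 0.0]
```

Request:
carry_out(
  grip=[0,0,0,0,0,0,0,0,0,0,0,0],
  slide=[
    [-31,-16,0],
    [-31,-16,0],
    [-31,-16,0],
    [-31,-16,2],
    [-31,-16,2],
    [-31,-16,2],
    [-31,-16,2],
    [-31,-16,2],
    [-31,-16,2],
    [-25,-13,2],
    [-15,-8,0],
    [0,0,0],
  ],
  twist=[
    [0,0,0],
    [0,0,0],
    [0,0,0],
    [0,0,0],
    [0,0,0],
    [0,0,0],
    [0,0,0],
    [0,0,0],
    [0,0,0],
    [0,0,0],
    [0,0,0],
    [0,0,0],
  ],
)

```text
time_s: 27.25
position: [0.362, 0.2359, 0.1767]
tcp_rot: [[0.987, -0.163, 0.008], [-0.163, -0.987, -0.003], [0.009, 0.002, -1.0]]
force: [-0.1, -0.8, 1.2]
opening: 0.501
```

```bash
python3 - <<'E'
from h import *
s=st();plan([.3525,.2463,.12],-9.5,smax=12)
E
```

```text
t 27.25 pos [362.  235.9 176.7] xang -9.4 tilt [ 0.48 -0.17] F [-0.1 -0.8  1.2] M [ 0.03 -0.    0.  ] op 0.501 j [ 18.  20. 112.  -0.  48. 118.]
total d mm [ -9.5  10.4 -56.7] tool [-11.6  -8.8  56.6] w [ 0.0015 -0.0088  0.0017] n 5
[-2.3, -1.8, 11.3] [0.0, -0.002, 0.0]
[-2.3, -1.8, 11.3] [0.0, -0.002, 0.0]
[-2.3, -1.8, 11.3] [0.0, -0.002, 0.0]
[-2.3, -1.8, 11.3] [0.0, -0.002, 0.0]
[-2.2, -1.7, 11.3] [0.0, -0.002, 0.0]
```

Request:
carry_out(
  grip=[0,0,0,0,0,0,0,0,0],
  slide=[
    [-3,-2.2,8],
    [-3,-2.2,10],
    [-3,-2.2,10],
    [-2.5,-2.2,10],
    [0,0,8],
    [0,0,5],
    [0,0,3],
    [0,0,0],
    [0,0,0],
  ],
  twist=[
    [0,-0.002,0],
    [0,-0.002,0],
    [0,-0.002,0],
    [0,-0.002,0],
    [0,0,0],
    [0,0,0],
    [0,0,0],
    [0,0,0],
    [0,0,0],
  ],
)

```text
time_s: 28.15
position: [0.358, 0.2448, 0.1169]
tcp_rot: [[0.986, -0.169, 0.003], [-0.169, -0.986, -0.002], [0.003, 0.001, -1.0]]
force: [-0.0, 0.5, -0.1]
opening: 0.499
```

```bash
python3 - <<'E'
from h import *
s=st();plan([.3525,.2463,.059],-9.5,smax=12)
E
```

```text
t 28.15 pos [358.  244.8 116.9] xang -9.74 tilt [ 0.19 -0.09] F [-0.   0.5 -0.1] M [ 0.11 -0.01 -0.  ] op 0.499 j [ 20.  27. 115.  -0.  38. 120.]
total d mm [ -5.5   1.5 -57.9] tool [-5.9 -0.6 57.9] w [ 0.001  -0.0035 -0.0042] n 5
[-1.2, -0.1, 11.6] [0.0, -0.001, -0.001]
[-1.2, -0.1, 11.6] [0.0, -0.001, -0.001]
[-1.2, -0.1, 11.6] [0.0, -0.001, -0.001]
[-1.1, -0.1, 11.6] [0.0, -0.001, -0.001]
[-1.1, -0.1, 11.6] [0.0, -0.001, -0.001]
```

Request:
carry_out(
  grip=[0,0,0,0,0,0,0,0,0,0,0],
  slide=[
    [-3,-0.3,2],
    [-2.5,-0.3,4],
    [0,0,6],
    [0,0,8],
    [0,0,8],
    [0,0,8],
    [0,0,8],
    [0,0,6],
    [0,0,4],
    [0,0,0],
    [0,0,0],
  ],
  twist=[
    [0,-0.002,-0.002],
    [0,-0.001,-0.002],
    [0,0,0],
    [0,0,0],
    [0,0,0],
    [0,0,0],
    [0,0,0],
    [0,0,0],
    [0,0,0],
    [0,0,0],
    [0,0,0],
  ],
)

```text
time_s: 29.25
position: [0.3528, 0.2466, 0.0582]
tcp_rot: [[0.986, -0.165, 0.001], [-0.165, -0.986, -0.001], [0.001, 0.0, -1.0]]
force: [-0.3, -1.0, -0.2]
opening: 0.501
```

```bash
python3 - <<'E'
from h import *
s=st();plan([.3525,.2463,.059],-9.5,smax=12)
c=bot.capture("wrist"); crop(c,240,200,400,320,4,"w12c")
E
```

```text
t 29.25 pos [352.8 246.6  58.2] xang -9.48 tilt [ 0.06 -0.04] F [-0.3 -1.  -0.2] M [-0.01  0.06 -0.04] op 0.501 j [ 20.  34. 117.  -0.  29. 120.]
total d mm [-0.3 -0.3  0.8] tool [-0.3  0.4 -0.8] w [ 0.0005 -0.0012  0.0004] n 1
[-0.3, 0.4, -0.8] [0.0, -0.001, 0.0]
```

View pics/w12c.png

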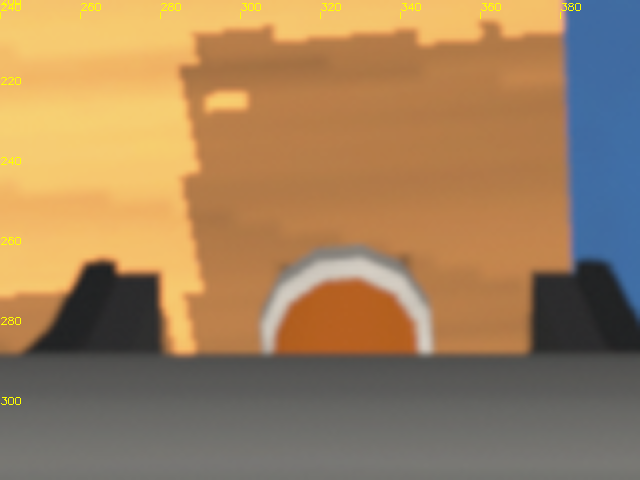

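Peg 2 is well centred, with its collar at column 325. I'll close and lift.

Request:
carry_out(
  grip=[-1,-1,-1,-1,-1,-1,-1,-1,-1,-1],
  slide=[
    [0,0,-0.8],
    [0,0,0],
    [0,0,0],
    [0,0,0],
    [0,0,0],
    [0,0,0],
    [0,0,0],
    [0,0,0],
    [0,0,0],
    [0,0,0],
  ],
  twist=[
    [0,0,0],
    [0,0,0],
    [0,0,0],
    [0,0,0],
    [0,0,0],
    [0,0,0],
    [0,0,0],
    [0,0,0],
    [0,0,0],
    [0,0,0],
  ],
)

```text
time_s: 30.3
position: [0.3534, 0.2469, 0.0602]
tcp_rot: [[0.986, -0.165, 0.004], [-0.165, -0.986, 0.0], [0.003, -0.001, -1.0]]
force: [-0.9, -0.5, 0.4]
opening: 0.201
```

```bash
python3 - <<'E'
from h import *
s=st()
E
```

```text
t 30.3 pos [353.4 246.9  60.2] xang -9.47 tilt [0.2  0.01] F [-0.9 -0.5  0.4] M [ 0.07  0.01 -0.05] op 0.201 j [ 20.  34. 117.  -0.  29. 120.]
```

Request:
carry_out(
  grip=[-1,-1,-1,-1,-1,-1,-1,-1,-1],
  slide=[
    [0,0,-8],
    [0,0,-12],
    [0,0,-20],
    [0,0,-25],
    [0,0,-25],
    [0,0,-20],
    [0,0,-12],
    [0,0,-4],
    [0,0,0],
  ],
  twist=[
    [0,0,0],
    [0,0,0],
    [0,0,0],
    [0,0,0],
    [0,0,0],
    [0,0,0],
    [0,0,0],
    [0,0,0],
    [0,0,0],
  ],
)

```text
time_s: 31.2
position: [0.3515, 0.2464, 0.1942]
tcp_rot: [[0.986, -0.165, 0.003], [-0.165, -0.986, 0.0], [0.003, -0.001, -1.0]]
force: [0.1, -0.3, -1.6]
opening: 0.197
```

```bash
python3 - <<'E'
from h import *
s=st();plan([.642,-.09,.195],-9.4,smax=38)
E
```

```text
t 31.2 pos [351.5 246.4 194.2] xang -9.47 tilt [0.18 0.01] F [ 0.1 -0.3 -1.6] M [ 0.03  0.01 -0.04] op 0.197 j [ 20.  18. 111.  -0.  51. 120.]
total d mm [ 290.5 -336.4    0.8] tool [3.418e+02 2.840e+02 1.000e-01] w [-0.0007 -0.0031 -0.0012] n 12
[28.5, 23.7, 0.0] [-0.0, -0.0, -0.0]
[28.5, 23.7, -0.0] [-0.0, -0.0, -0.0]
[28.5, 23.7, -0.0] [-0.0, -0.0, -0.0]
[28.5, 23.7, -0.0] [-0.0, -0.0, -0.0]
[28.5, 23.7, -0.0] [-0.0, -0.0, -0.0]
[28.5, 23.7, -0.0] [-0.0, -0.0, -0.0]
[28.5, 23.7, -0.0] [-0.0, -0.0, -0.0]
[28.5, 23.7, -0.0] [-0.0, -0.0, -0.0]
[28.5, 23.7, -0.0] [-0.0, -0.0, -0.0]
[28.5, 23.7, -0.1] [-0.0, -0.0, -0.0]
[28.5, 23.7, -0.1] [-0.0, -0.0, -0.0]
[28.5, 23.7, -0.1] [-0.0, -0.0, -0.0]
```

Request:
carry_out(
  grip=[-1,-1,-1,-1,-1,-1,-1,-1,-1,-1,-1,-1],
  slide=[
    [20,17,-6],
    [28,23,-6],
    [28,23,-6],
    [28,23,-5],
    [28,23,-4],
    [28,23,-3],
    [28,23,-3],
    [28,23,-3],
    [28,23,-3],
    [28,23,-2],
    [28,24,0],
    [0,0,0],
  ],
  twist=[
    [0,0,0],
    [0,0,0],
    [0,0,0],
    [0,0,0],
    [0,0,0],
    [0,0,0],
    [0,0,0],
    [0,0,0],
    [0,0,0],
    [0,0,0],
    [0,0,0],
    [0,0,0],
  ],
)

```text
time_s: 32.4
position: [0.608, -0.0596, 0.2216]
tcp_rot: [[0.987, -0.162, -0.022], [-0.162, -0.987, 0.001], [-0.022, 0.002, -1.0]]
force: [0.1, 0.6, -0.2]
opening: 0.197
```

```bash
python3 - <<'E'
from h import *
s=st();plan([.642,-.09,.16],-9.4,smax=12)
E
```

```text
t 32.4 pos [608.  -59.6 221.6] xang -9.31 tilt [-1.25  0.06] F [ 0.1  0.6 -0.2] M [ 0.06 -0.02  0.05] op 0.197 j [-16.  30.  83.  -0.  68.  83.]
total d mm [ 34.  -30.4 -61.6] tool [39.7 24.3 60.8] w [0.0024 0.0216 0.0017] n 7
[5.7, 3.5, 8.7] [0.0, 0.003, 0.0]
[5.7, 3.5, 8.7] [0.0, 0.003, 0.0]
[5.6, 3.5, 8.7] [0.0, 0.003, 0.0]
[5.6, 3.5, 8.7] [0.0, 0.003, 0.0]
[5.6, 3.5, 8.8] [0.0, 0.003, 0.0]
[5.5, 3.5, 8.8] [0.0, 0.003, 0.0]
[5.5, 3.5, 8.8] [0.0, 0.003, 0.0]
```

Request:
carry_out(
  grip=[-1,-1,-1,-1,-1,-1,-1,-1,-1],
  slide=[
    [8,5,2],
    [8,5,5],
    [8,5,9],
    [7,4,10],
    [6,3,10],
    [2.5,1.5,10],
    [0,0,8],
    [0,0,4],
    [0,0,0],
  ],
  twist=[
    [0,0.004,0],
    [0,0.004,0],
    [0,0.004,0],
    [0,0.004,0],
    [0,0.003,0],
    [0,0.002,0],
    [0,0,0],
    [0,0,0],
    [0,0,0],
  ],
)

```text
time_s: 33.3
position: [0.6403, -0.0877, 0.1523]
tcp_rot: [[0.987, -0.159, -0.012], [-0.159, -0.987, 0.002], [-0.012, -0.0, -1.0]]
force: [0.4, -0.3, -0.3]
opening: 0.199
```

```bash
python3 - <<'E'
from h import *
s=st();plan([.643,-.0896,.147],-9.4,smax=12)
E
```

```text
t 33.3 pos [640.3 -87.7 152.3] xang -9.18 tilt [-0.66  0.12] F [ 0.4 -0.3 -0.3] M [0.09 0.   0.07] op 0.199 j [-18.  37.  82.  -0.  62.  82.]
total d mm [ 2.7 -1.9 -5.3] tool [3.  1.4 5.3] w [-0.0002  0.0117  0.0039] n 1
[3.0, 1.4, 5.3] [-0.0, 0.012, 0.004]
```

Request:
carry_out(
  grip=[-1,-1,-1,-1,-1],
  slide=[
    [1.5,0.7,2],
    [1.5,0.7,2],
    [0,0,1],
    [0,0,0],
    [0,0,0],
  ],
  twist=[
    [0,0.006,0.002],
    [0,0.005,0.002],
    [0,0,0],
    [0,0,0],
    [0,0,0],
  ],
)

```text
time_s: 33.8
position: [0.6439, -0.0895, 0.1486]
tcp_rot: [[0.987, -0.163, 0.003], [-0.163, -0.987, -0.001], [0.003, 0.0, -1.0]]
force: [0.1, -0.5, -0.3]
opening: 0.202
```

```bash
python3 - <<'E'
from h import *
s=st();plan([.643,-.0896,.147],-9.4,smax=12)
c=bot.capture("wrist"); np.save("w13.npy",dict(c=c,s=s),allow_pickle=True)
crop(c,240,200,400,320,5,"w13c")
E
```

```text
t 33.8 pos [643.9 -89.5 148.6] xang -9.39 tilt [ 0.17 -0.04] F [ 0.1 -0.5 -0.3] M [ 0.    0.03 -0.02] op 0.202 j [-18.  37.  82.   0.  61.  82.]
total d mm [-0.9 -0.1 -1.6] tool [-0.9  0.2  1.6] w [ 0.0002 -0.0031  0.0002] n 1
[-0.9, 0.2, 1.6] [0.0, -0.003, 0.0]
```

View pics/w13c.png

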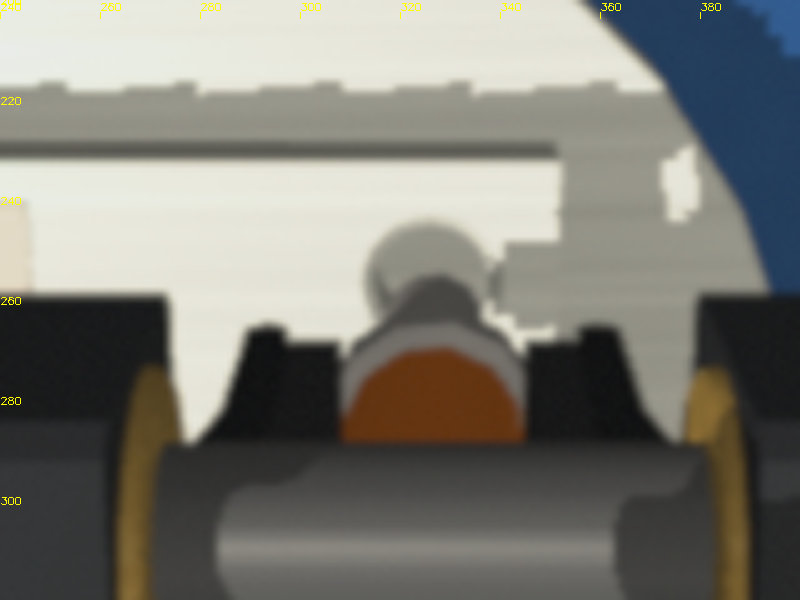

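```bash
python3 - <<'E'
from h import *
d=np.load("w13.npy",allow_pickle=True).item(); holerel(d["c"],d["s"],326.1,256.6)
d=np.load("w11.npy",allow_pickle=True).item(); holerel(d["c"],d["s"],326.6,264)
E
```

```text
world [ 0.6423 -0.0898  0.0895] tool [-1.67  0.48 59.12]
world [0.6606 0.0164 0.0895] tool [-0.07  0.76 39.46]
```

Request:
carry_out(
  grip=[-1,-1,-1,-1,-1,-1,-1],
  slide=[
    [-0.6,-0.4,2],
    [0,0,3],
    [0,0,3],
    [0,0,4],
    [0,0,4],
    [0,0,3],
    [0,0,0],
  ],
  twist=[
    [0,-0.003,0],
    [0,0,0],
    [0,0,0],
    [0,0,0],
    [0,0,0],
    [0,0,0],
    [0,0,0],
  ],
)

```text
time_s: 34.55
position: [0.6432, -0.0889, 0.1278]
tcp_rot: [[0.987, -0.163, -0.001], [-0.163, -0.987, -0.0], [-0.0, 0.0, -1.0]]
force: [-0.4, -0.3, -0.1]
opening: 0.194
```

```bash
python3 - <<'E'
from h import *
s=st()
c=bot.capture("wrist"); np.save("w14.npy",dict(c=c,s=s),allow_pickle=True)
crop(c,240,200,400,320,5,"w14c")
E
```

```text
t 34.55 pos [643.2 -88.9 127.8] xang -9.39 tilt [-0.03 -0.  ] F [-0.4 -0.3 -0.1] M [0.   0.03 0.02] op 0.194 j [-18.  38.  83.  -0.  59.  82.]
```

View pics/w14c.png

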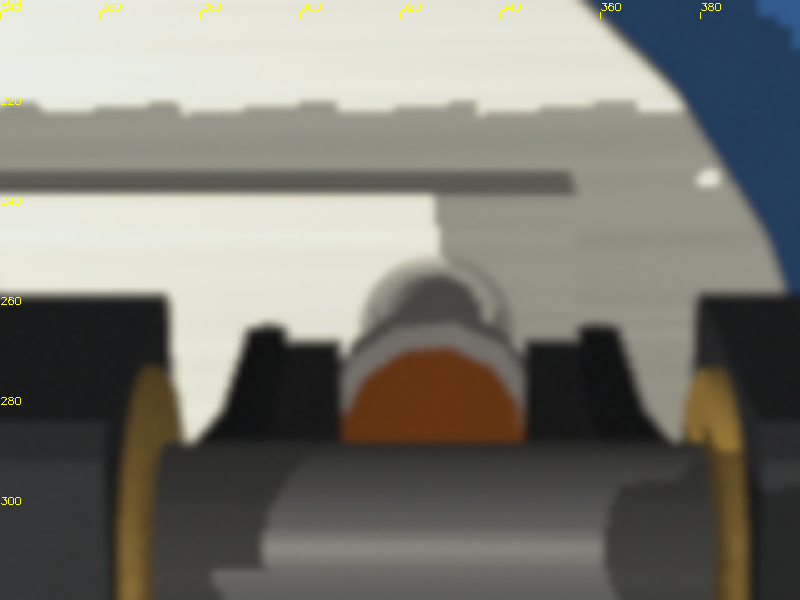

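The tip is 9 mm into hole 1 with no contact force. I'll continue down to about 0.104, push lightly and release.

Request:
carry_out(
  grip=[-1,-1,-1,-1,-1,-1,-1,-1,-1],
  slide=[
    [0,0,4],
    [0,0,4],
    [0,0,4],
    [0,0,4],
    [0,0,4],
    [0,0,3],
    [0,0,2],
    [0,0,2],
    [0,0,2],
  ],
  twist=[
    [0,0,0],
    [0,0,0],
    [0,0,0],
    [0,0,0],
    [0,0,0],
    [0,0,0],
    [0,0,0],
    [0,0,0],
    [0,0,0],
  ],
)

```text
time_s: 35.5
position: [0.6445, -0.0898, 0.1024]
tcp_rot: [[0.987, -0.163, 0.003], [-0.163, -0.987, -0.002], [0.003, 0.001, -1.0]]
force: [-3.5, 0.7, 11.5]
opening: 0.196
```

```bash
python3 - <<'E'
from h import *
s=st()
E
```

```text
t 35.5 pos [644.5 -89.8 102.4] xang -9.37 tilt [ 0.15 -0.11] F [-3.5  0.7 11.5] M [ 0.22  0.8  -0.03] op 0.196 j [-18.  40.  84.  -0.  56.  82.]
```

Request:
carry_out(
  grip=[-0.5,-0.4,-0.3,-0.2,-0.1,0,0,0,0,0,0,0],
  slide=[
    [0,0,0],
    [0,0,0],
    [0,0,0],
    [0,0,0],
    [0,0,0],
    [0,0,0],
    [0,0,-6],
    [0,0,-15],
    [0,0,-20],
    [0,0,-25],
    [0,0,-25],
    [0,0,0],
  ],
  twist=[
    [0,0,0],
    [0,0,0],
    [0,0,0],
    [0,0,0],
    [0,0,0],
    [0,0,0],
    [0,0,0],
    [0,0,0],
    [0,0,0],
    [0,0,0],
    [0,0,0],
    [0,0,0],
  ],
)

```text
time_s: 36.7
position: [0.6451, -0.0896, 0.2006]
tcp_rot: [[0.987, -0.163, 0.005], [-0.163, -0.987, -0.002], [0.005, 0.001, -1.0]]
force: [1.1, -0.3, 0.1]
opening: 0.505
```

```bash
python3 - <<'E'
from h import *
s=st();plan([.40,.265,.195],-9.5,smax=38)
E
```

```text
t 36.7 pos [645.1 -89.6 200.6] xang -9.38 tilt [ 0.28 -0.11] F [ 1.1 -0.3  0.1] M [ 0.03  0.03 -0.  ] op 0.505 j [-18.  33.  80.  -0.  67.  82.]
total d mm [-245.1  354.6   -5.6] tool [-299.6 -309.9    3.7] w [ 0.0012 -0.0051  0.0021] n 12
[-25.0, -25.8, 0.3] [0.0, -0.0, 0.0]
[-25.0, -25.8, 0.3] [0.0, -0.0, 0.0]
[-25.0, -25.8, 0.3] [0.0, -0.0, 0.0]
[-25.0, -25.8, 0.4] [0.0, -0.0, 0.0]
[-25.0, -25.8, 0.4] [0.0, -0.0, 0.0]
[-25.0, -25.8, 0.4] [0.0, -0.0, 0.0]
[-25.0, -25.8, 0.4] [0.0, -0.0, 0.0]
[-25.0, -25.8, 0.4] [0.0, -0.0, 0.0]
[-25.0, -25.8, 0.4] [0.0, -0.0, 0.0]
[-25.0, -25.8, 0.4] [0.0, -0.0, 0.0]
[-25.0, -25.8, 0.4] [0.0, -0.0, 0.0]
[-25.0, -25.8, 0.5] [0.0, -0.0, 0.0]
```

Request:
carry_out(
  grip=[0,0,0,0,0,0,0,0,0,0,0,0],
  slide=[
    [-20,-20,0],
    [-29,-29.5,0],
    [-29,-29.5,0],
    [-29,-29.5,0],
    [-29,-29.5,0],
    [-29,-29.5,0],
    [-29,-29.5,0],
    [-29,-29.5,0],
    [-29,-29.5,0],
    [-29,-29.5,0],
    [-20,-20,0],
    [0,0,0],
  ],
  twist=[
    [0,0,0],
    [0,0,0],
    [0,0,0],
    [0,0,0],
    [0,0,0],
    [0,0,0],
    [0,0,0],
    [0,0,0],
    [0,0,0],
    [0,0,0],
    [0,0,0],
    [0,0,0],
  ],
)

```text
time_s: 37.9
position: [0.3891, 0.2704, 0.1977]
tcp_rot: [[0.986, -0.169, 0.012], [-0.169, -0.986, -0.005], [0.012, 0.003, -1.0]]
force: [-0.3, -0.7, -0.3]
opening: 0.503
```

```bash
python3 - <<'E'
from h import *
s=st();plan([.3597,.3176,.15],-9.5,smax=12)
E
```

```text
t 37.9 pos [389.1 270.4 197.7] xang -9.71 tilt [ 0.67 -0.27] F [-0.3 -0.7 -0.3] M [ 0.06 -0.   -0.01] op 0.503 j [ 22.  21. 105.  -1.  54. 122.]
total d mm [-29.4  47.2 -47.7] tool [-37.5 -41.7  47.1] w [ 0.0026 -0.0123 -0.0038] n 7
[-5.4, -6.0, 6.7] [0.0, -0.002, -0.001]
[-5.3, -6.0, 6.7] [0.0, -0.002, -0.001]
[-5.3, -6.0, 6.7] [0.0, -0.002, -0.001]
[-5.3, -6.0, 6.8] [0.0, -0.002, -0.001]
[-5.3, -6.0, 6.8] [0.0, -0.002, -0.001]
[-5.3, -6.0, 6.8] [0.0, -0.002, -0.001]
[-5.3, -6.0, 6.8] [0.0, -0.002, -0.001]
```

Request:
carry_out(
  grip=[0,0,0,0,0,0,0,0,0,0],
  slide=[
    [-7,-8,5],
    [-7,-8,8],
    [-7,-8,10],
    [-7,-8,12],
    [-5,-5,12],
    [-3,-3,10],
    [-1,-1,8],
    [0,0,6],
    [0,0,0],
    [0,0,0],
  ],
  twist=[
    [0,-0.002,-0.001],
    [0,-0.002,-0.001],
    [0,-0.002,-0.001],
    [0,-0.002,-0.001],
    [0,-0.002,0],
    [0,0,0],
    [0,0,0],
    [0,0,0],
    [0,0,0],
    [0,0,0],
  ],
)

```text
time_s: 38.9
position: [0.3594, 0.3181, 0.1179]
tcp_rot: [[0.986, -0.169, -0.001], [-0.169, -0.986, -0.005], [0.0, 0.005, -1.0]]
force: [-0.6, -0.3, 0.3]
opening: 0.495
```

```bash
python3 - <<'E'
from h import *
s=st();plan([.3597,.3176,.059],-9.5,smax=12)
E
```

```text
t 38.9 pos [359.4 318.1 117.9] xang -9.72 tilt [-0.05 -0.3 ] F [-0.6 -0.3  0.3] M [0.12 0.05 0.  ] op 0.495 j [ 28.  29. 108.  -0.  43. 128.]
total d mm [  0.3  -0.5 -58.9] tool [ 0.4  0.2 58.9] w [ 0.0054 -0.     -0.0039] n 5
[0.1, 0.0, 11.8] [0.001, -0.0, -0.001]
[0.1, 0.0, 11.8] [0.001, -0.0, -0.001]
[0.1, 0.1, 11.8] [0.001, -0.0, -0.001]
[0.1, 0.1, 11.8] [0.001, -0.0, -0.001]
[0.1, 0.1, 11.8] [0.001, -0.0, -0.001]
```

Request:
carry_out(
  grip=[0,0,0,0,0,0,0,0,0,0],
  slide=[
    [0.3,0.2,6],
    [0,0,8],
    [0,0,10],
    [0,0,10],
    [0,0,9],
    [0,0,7],
    [0,0,5],
    [0,0,3],
    [0,0,0],
    [0,0,0],
  ],
  twist=[
    [0.003,0,-0.002],
    [0.002,0,-0.002],
    [0,0,0],
    [0,0,0],
    [0,0,0],
    [0,0,0],
    [0,0,0],
    [0,0,0],
    [0,0,0],
    [0,0,0],
  ],
)

```text
time_s: 39.9
position: [0.3611, 0.3178, 0.0552]
tcp_rot: [[0.986, -0.166, 0.002], [-0.166, -0.986, 0.001], [0.002, -0.001, -1.0]]
force: [0.8, -0.4, -0.3]
opening: 0.5
```

```bash
python3 - <<'E'
from h import *
s=st();plan([.3597,.3176,.059],-9.5,smax=12)
c=bot.capture("wrist"); crop(c,240,200,400,320,4,"w15c")
E
```

```text
t 39.9 pos [361.1 317.8  55.2] xang -9.54 tilt [0.11 0.05] F [ 0.8 -0.4 -0.3] M [ 0.03  0.   -0.01] op 0.5 j [ 28.  36. 110.  -0.  34. 128.]
total d mm [-1.4 -0.2  3.8] tool [-1.3  0.4 -3.8] w [-0.0012 -0.0017 -0.0007] n 1
[-1.3, 0.4, -3.8] [-0.001, -0.002, -0.001]
```

View pics/w15c.png

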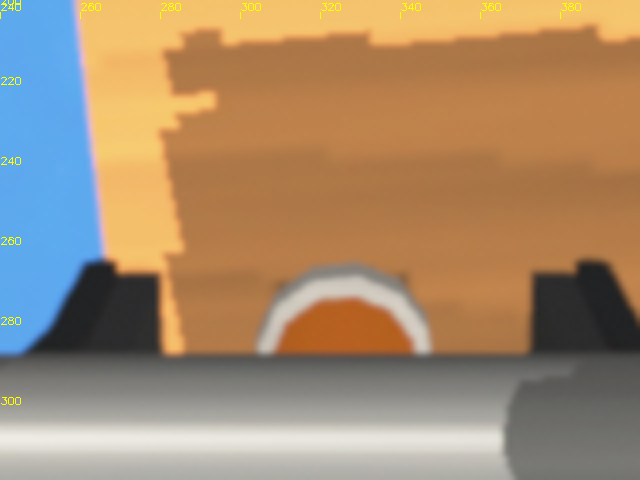

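Request:
carry_out(
  grip=[0,0,-1,-1,-1,-1,-1,-1,-1,-1,-1,-1],
  slide=[
    [-1.4,0.3,-3.5],
    [0,0,0],
    [0,0,0],
    [0,0,0],
    [0,0,0],
    [0,0,0],
    [0,0,0],
    [0,0,0],
    [0,0,0],
    [0,0,0],
    [0,0,0],
    [0,0,0],
  ],
  twist=[
    [-0.001,-0.002,0],
    [0,0,0],
    [0,0,0],
    [0,0,0],
    [0,0,0],
    [0,0,0],
    [0,0,0],
    [0,0,0],
    [0,0,0],
    [0,0,0],
    [0,0,0],
    [0,0,0],
  ],
)

```text
time_s: 41.15
position: [0.3603, 0.3182, 0.0605]
tcp_rot: [[0.986, -0.166, 0.002], [-0.166, -0.986, 0.002], [0.002, -0.002, -1.0]]
force: [-0.4, 0.7, 0.8]
opening: 0.198
```

```bash
python3 - <<'E'
from h import *
s=st()
t=bot.capture("top"); np.save("top4.npy",t,allow_pickle=True); cv2.imwrite("pics/top4.png",t["color"][:,:,::-1])
E
```

```text
t 41.15 pos [360.3 318.2  60.5] xang -9.54 tilt [0.14 0.1 ] F [-0.4  0.7  0.8] M [ 0.02 -0.02 -0.01] op 0.198 j [ 28.  35. 110.   0.  34. 128.]
```

View pics/top4.png

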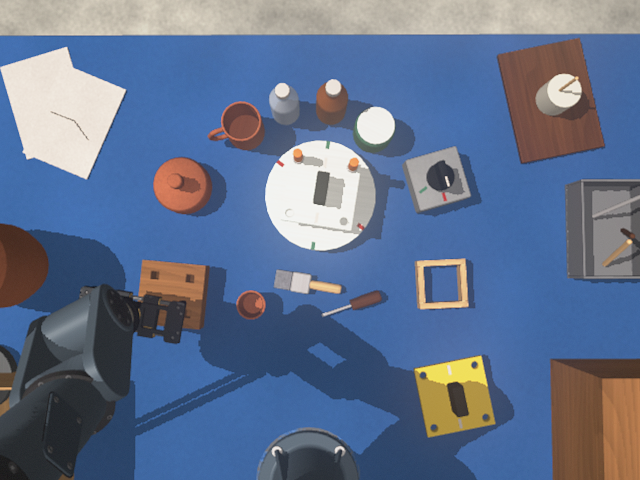

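Request:
carry_out(
  grip=[-1,-1,-1,-1,-1,-1,-1,-1,-1],
  slide=[
    [0,0,-8],
    [0,0,-12],
    [0,0,-20],
    [0,0,-25],
    [0,0,-25],
    [0,0,-20],
    [0,0,-12],
    [0,0,-4],
    [0,0,0],
  ],
  twist=[
    [0,0,0],
    [0,0,0],
    [0,0,0],
    [0,0,0],
    [0,0,0],
    [0,0,0],
    [0,0,0],
    [0,0,0],
    [0,0,0],
  ],
)

```text
time_s: 42.1
position: [0.3584, 0.3172, 0.1936]
tcp_rot: [[0.986, -0.166, 0.0], [-0.166, -0.986, 0.001], [0.0, -0.001, -1.0]]
force: [0.6, 0.8, -0.7]
opening: 0.198
```

```bash
python3 - <<'E'
from h import *
s=st();plan([.554,.0345,.185],-9.4,smax=34)
E
```

```text
t 42.1 pos [358.4 317.2 193.6] xang -9.54 tilt [0.02 0.04] F [ 0.6  0.8 -0.7] M [ 0.05 -0.01 -0.04] op 0.198 j [ 28.  21. 104.   0.  54. 128.]
total d mm [ 195.6 -282.7   -8.6] tool [239.7 246.4   8.4] w [-0.0007 -0.0002 -0.0024] n 11
[21.8, 22.4, 0.8] [-0.0, -0.0, -0.0]
[21.8, 22.4, 0.8] [-0.0, -0.0, -0.0]
[21.8, 22.4, 0.8] [-0.0, -0.0, -0.0]
[21.8, 22.4, 0.8] [-0.0, -0.0, -0.0]
[21.8, 22.4, 0.8] [-0.0, -0.0, -0.0]
[21.8, 22.4, 0.8] [-0.0, -0.0, -0.0]
[21.8, 22.4, 0.8] [-0.0, -0.0, -0.0]
[21.8, 22.4, 0.8] [-0.0, -0.0, -0.0]
[21.8, 22.4, 0.8] [-0.0, -0.0, -0.0]
[21.7, 22.4, 0.8] [-0.0, -0.0, -0.0]
[21.7, 22.4, 0.8] [-0.0, -0.0, -0.0]
```

Request:
carry_out(
  grip=[-1,-1,-1,-1,-1,-1,-1,-1,-1,-1,-1,-1],
  slide=[
    [18,18,-3],
    [23,23,-3],
    [23,23,-2],
    [23,23,-2],
    [23,23,-2],
    [23,23,-1],
    [23,23,0],
    [23,23,0],
    [23,23,0],
    [20,20,0],
    [12,13,0],
    [0,0,0],
  ],
  twist=[
    [0,0,0],
    [0,0,0],
    [0,0,0],
    [0,0,0],
    [0,0,0],
    [0,0,0],
    [0,0,0],
    [0,0,0],
    [0,0,0],
    [0,0,0],
    [0,0,0],
    [0,0,0],
  ],
)

```text
time_s: 43.3
position: [0.5504, 0.0356, 0.1945]
tcp_rot: [[0.986, -0.163, -0.022], [-0.163, -0.987, -0.001], [-0.021, 0.004, -1.0]]
force: [0.6, 0.5, 0.0]
opening: 0.195
```

```bash
python3 - <<'E'
from h import *
s=st();plan([.554,.0345,.15],-9.4,smax=10)
E
```

```text
t 43.3 pos [550.4  35.6 194.5] xang -9.38 tilt [-1.23 -0.03] F [0.6 0.5 0. ] M [ 0.06  0.   -0.  ] op 0.195 j [-8. 27. 94. -0. 61. 92.]
total d mm [  3.6  -1.1 -44.5] tool [ 4.7  0.3 44.4] w [0.0041 0.0212 0.0004] n 5
[0.9, 0.1, 8.9] [0.001, 0.004, 0.0]
[0.9, 0.1, 8.9] [0.001, 0.004, 0.0]
[0.9, 0.1, 8.9] [0.001, 0.004, 0.0]
[0.8, 0.1, 8.9] [0.001, 0.004, 0.0]
[0.8, 0.1, 8.9] [0.001, 0.004, 0.0]
```

Request:
carry_out(
  grip=[-1,-1,-1,-1,-1,-1,-1,-1,-1],
  slide=[
    [1,0,6],
    [1,0,8],
    [1,0,8],
    [1,0,8],
    [1,0,6],
    [0,0,4],
    [0,0,2],
    [0,0,0],
    [0,0,0],
  ],
  twist=[
    [0.001,0.005,0],
    [0.001,0.005,0],
    [0.001,0.004,0],
    [0.001,0.004,0],
    [0,0.003,0],
    [0,0,0],
    [0,0,0],
    [0,0,0],
    [0,0,0],
  ],
)

```text
time_s: 44.2
position: [0.5496, 0.0404, 0.1469]
tcp_rot: [[0.987, -0.158, -0.007], [-0.158, -0.987, 0.003], [-0.007, -0.002, -1.0]]
force: [0.0, -0.2, -0.8]
opening: 0.196
```

```bash
python3 - <<'E'
from h import *
s=st();plan([.554,.0345,.147],-9.4,smax=10)
c=bot.capture("wrist"); np.save("w16.npy",dict(c=c,s=s),allow_pickle=True)
crop(c,240,200,400,320,5,"w16c")
E
```

```text
t 44.2 pos [549.6  40.4 146.9] xang -9.07 tilt [-0.38  0.16] F [ 0.  -0.2 -0.8] M [ 0.02 -0.02  0.03] op 0.196 j [-7. 31. 97.  0. 53. 92.]
total d mm [ 4.4 -5.9  0.1] tool [ 5.3  5.1 -0.1] w [-0.0017  0.007   0.0057] n 1
[5.3, 5.1, -0.1] [-0.002, 0.007, 0.006]
```

View pics/w16c.png

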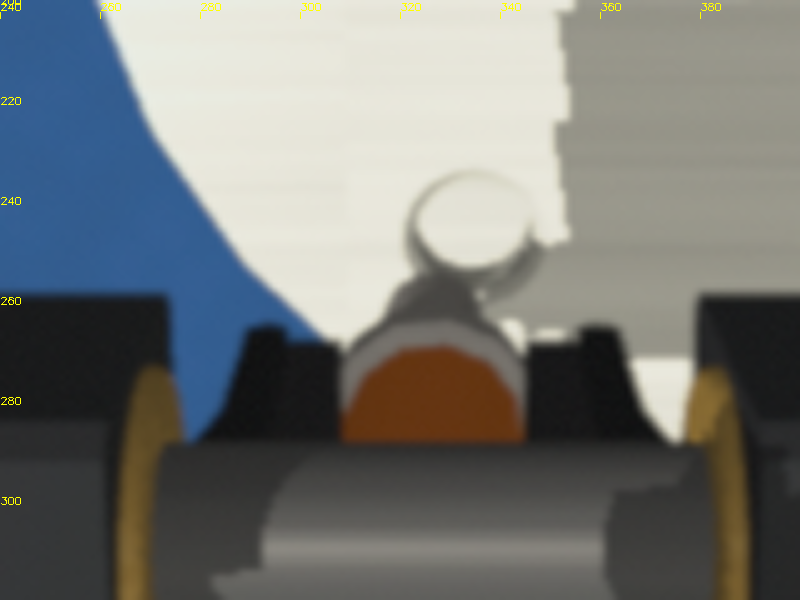

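```bash
python3 - <<'E'
from h import *
d=np.load("w16.npy",allow_pickle=True).item(); holerel(d["c"],d["s"],334.6,247)
E
```

```text
world [0.5533 0.034  0.0895] tool [ 5.13  5.79 57.38]
```

Request:
carry_out(
  grip=[-1,-1,-1,-1,-1,-1],
  slide=[
    [2,1.6,0],
    [2,1.6,0],
    [1.7,1.6,0],
    [0,0,0],
    [0,0,0],
    [0,0,0],
  ],
  twist=[
    [-0.001,0.003,0.002],
    [-0.001,0.003,0.002],
    [0,0.001,0.001],
    [0,0,0],
    [0,0,0],
    [0,0,0],
  ],
)

```text
time_s: 44.85
position: [0.556, 0.0336, 0.1481]
tcp_rot: [[0.986, -0.164, 0.003], [-0.164, -0.986, -0.001], [0.004, 0.0, -1.0]]
force: [-0.2, 0.0, -0.5]
opening: 0.198
```

```bash
python3 - <<'E'
from h import *
s=st()
c=bot.capture("wrist"); np.save("w17.npy",dict(c=c,s=s),allow_pickle=True)
h=np.array([.5533,.034,.0895]); print(s["tcp_rot"].T@(h-s["position"])*1000)
crop(c,240,200,400,320,5,"w17c")
E
```

```text
t 44.85 pos [556.   33.6 148.1] xang -9.44 tilt [ 0.2  -0.06] F [-0.2  0.  -0.5] M [0.04 0.07 0.05] op 0.198 j [-8. 31. 96. -0. 53. 91.]
[-2.88799468e+00  2.26299932e-02  5.85829083e+01]
```

View pics/w17c.png

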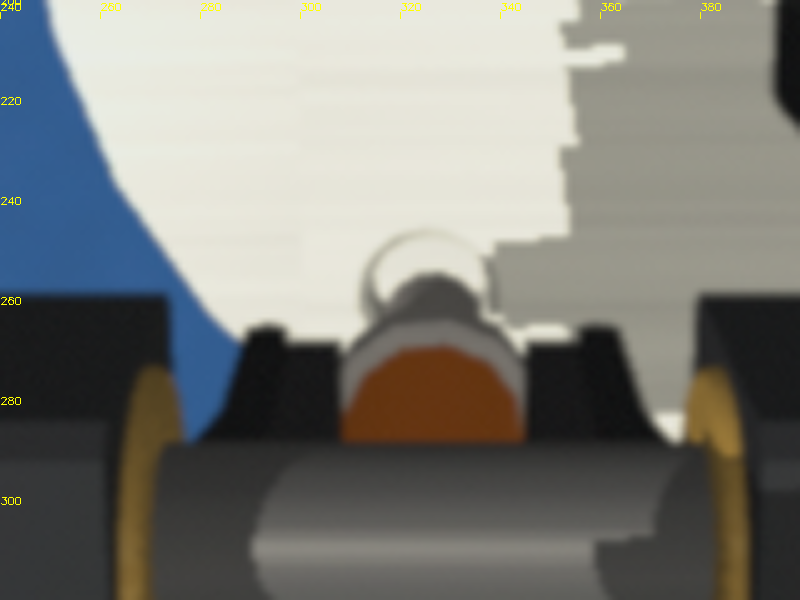

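Request:
carry_out(
  grip=[-1,-1,-1,-1,-1,-1,-1],
  slide=[
    [-1.8,-0.6,1],
    [0,0,3],
    [0,0,3],
    [0,0,3],
    [0,0,4],
    [0,0,3],
    [0,0,0],
  ],
  twist=[
    [0,-0.003,0],
    [0,0,0],
    [0,0,0],
    [0,0,0],
    [0,0,0],
    [0,0,0],
    [0,0,0],
  ],
)

```text
time_s: 45.6
position: [0.5535, 0.0349, 0.1291]
tcp_rot: [[0.987, -0.164, -0.001], [-0.164, -0.987, -0.0], [-0.001, 0.0, -1.0]]
force: [0.4, 0.3, 0.3]
opening: 0.201
```

```bash
python3 - <<'E'
from h import *
s=st()
c=bot.capture("wrist"); np.save("w18.npy",dict(c=c,s=s),allow_pickle=True)
crop(c,240,200,400,320,5,"w18c")
E
```

```text
t 45.6 pos [553.5  34.9 129.1] xang -9.41 tilt [-0.06 -0.01] F [0.4 0.3 0.3] M [ 0.04  0.03 -0.02] op 0.201 j [-8. 32. 97. -0. 51. 92.]
```

View pics/w18c.png

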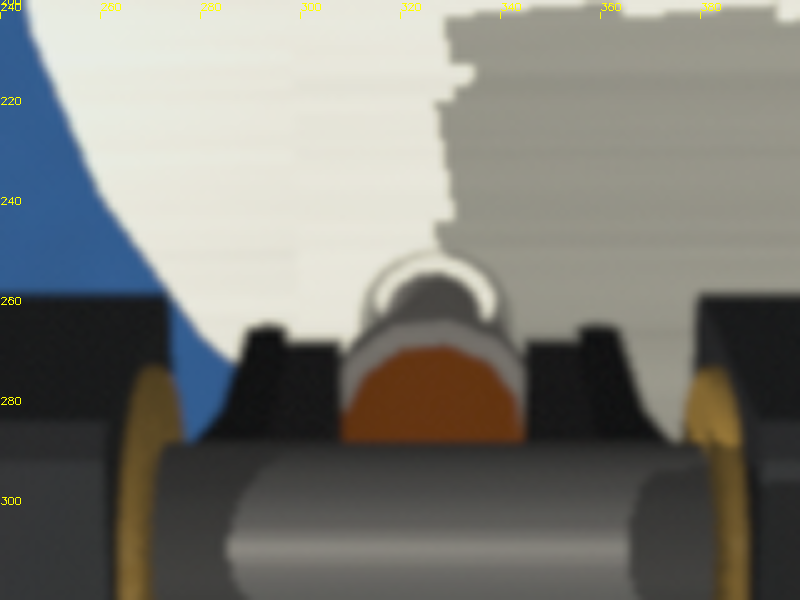

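In the hole with no contact force. I'll push it down.

Request:
carry_out(
  grip=[-1,-1,-1,-1,-1,-1,-1,-1,-1],
  slide=[
    [0,0,4],
    [0,0,4],
    [0,0,4],
    [0,0,4],
    [0,0,4],
    [0,0,3],
    [0,0,2],
    [0,0,2],
    [0,0,2],
  ],
  twist=[
    [0,0,0],
    [0,0,0],
    [0,0,0],
    [0,0,0],
    [0,0,0],
    [0,0,0],
    [0,0,0],
    [0,0,0],
    [0,0,0],
  ],
)

```text
time_s: 46.55
position: [0.5541, 0.0354, 0.1028]
tcp_rot: [[0.987, -0.163, 0.001], [-0.163, -0.987, -0.0], [0.0, -0.0, -1.0]]
force: [-3.9, 0.5, 17.2]
opening: 0.197
```

```bash
python3 - <<'E'
from h import *
s=st()
E
```

```text
t 46.55 pos [554.1  35.4 102.8] xang -9.4 tilt [ 0.03 -0.  ] F [-3.9  0.5 17.2] M [-0.02  0.82 -0.02] op 0.197 j [-8. 35. 98.  0. 47. 92.]
```

Request:
carry_out(
  grip=[-0.5,-0.4,-0.3,-0.2,-0.1,0,0,0,0,0,0,0],
  slide=[
    [0,0,0],
    [0,0,0],
    [0,0,0],
    [0,0,0],
    [0,0,0],
    [0,0,0],
    [0,0,-6],
    [0,0,-15],
    [0,0,-20],
    [0,0,-30],
    [-30,10,-30],
    [-20,10,0],
  ],
  twist=[
    [0,0,0],
    [0,0,0],
    [0,0,0],
    [0,0,0],
    [0,0,0],
    [0,0,0],
    [0,0,0],
    [0,0,0],
    [0,0,0],
    [0,0,0],
    [0,0,0],
    [0,0,0],
  ],
)

```text
time_s: 47.75
position: [0.5035, 0.0233, 0.2079]
tcp_rot: [[0.987, -0.162, 0.003], [-0.162, -0.987, -0.001], [0.003, 0.001, -1.0]]
force: [0.1, -0.9, -1.1]
opening: 0.498
```

```bash
python3 - <<'E'
from h import *
s=st()
c=bot.capture("wrist"); np.save("w19.npy",dict(c=c,s=s),allow_pickle=True); cv2.imwrite("pics/w19.png",c["color"][:,:,::-1])
c=bot.capture("side"); cv2.imwrite("pics/s19.png",c["color"][:,:,::-1])
E
```

```text
t 47.75 pos [503.5  23.3 207.9] xang -9.31 tilt [ 0.15 -0.06] F [ 0.1 -0.9 -1.1] M [ 0.01 -0.   -0.03] op 0.498 j [-10.  22. 100.  -0.  58.  89.]
```

View pics/w19.png

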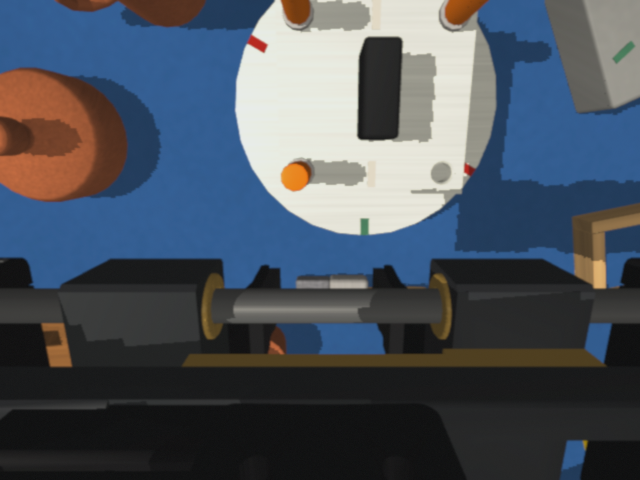

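View pics/s19.png

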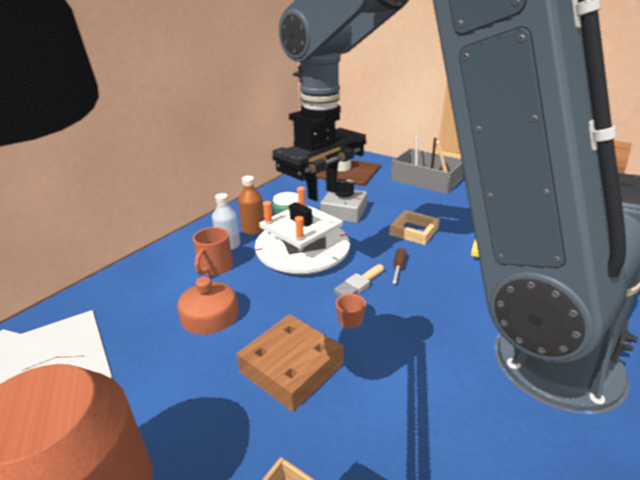

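```bash
python3 - <<'E'
from h import *
s=st();plan([.535,.272,.2],-9.4,smax=34)
E
```

```text
t 47.85 pos [500.3  23.3 205.7] xang -9.4 tilt [-0.24 -0.  ] F [ 0.4  0.2 -0.5] M [0.   0.02 0.02] op 0.502 j [-10.  22. 101.  -0.  58.  89.]
total d mm [ 34.7 248.7  -5.7] tool [  -6.4 -251.     5.5] w [ 0.0007  0.004  -0.0001] n 8
[-0.8, -31.4, 0.7] [0.0, 0.001, -0.0]
[-0.8, -31.4, 0.7] [0.0, 0.001, -0.0]
[-0.8, -31.4, 0.7] [0.0, 0.001, -0.0]
[-0.8, -31.4, 0.7] [0.0, 0.001, -0.0]
[-0.8, -31.4, 0.7] [0.0, 0.001, -0.0]
[-0.8, -31.4, 0.7] [0.0, 0.001, -0.0]
[-0.8, -31.4, 0.7] [0.0, 0.001, -0.0]
[-0.8, -31.4, 0.7] [0.0, 0.001, -0.0]
```

Request:
carry_out(
  grip=[0.5,0.5,0.5,0.5,0.5,0.5,0.5,0.5,0.5,0.5],
  slide=[
    [-1,-25,-1],
    [-1,-32,-1],
    [-1,-32,-1],
    [-1,-32,-1],
    [-1,-32,-1],
    [-1,-32,0],
    [0,-32,0],
    [0,-25,0],
    [0,0,0],
    [0,0,0],
  ],
  twist=[
    [0,0.001,0],
    [0,0.001,0],
    [0,0.001,0],
    [0,0.001,0],
    [0,0,0],
    [0,0,0],
    [0,0,0],
    [0,0,0],
    [0,0,0],
    [0,0,0],
  ],
)

```text
time_s: 48.85
position: [0.5428, 0.2743, 0.2078]
tcp_rot: [[0.986, -0.168, 0.003], [-0.168, -0.986, 0.001], [0.003, -0.001, -1.0]]
force: [0.5, 0.2, 0.4]
opening: 0.751
```

```bash
python3 - <<'E'
from h import *
s=st()
c=bot.capture("wrist"); np.save("w20.npy",dict(c=c,s=s),allow_pickle=True); cv2.imwrite("pics/w20.png",c["color"][:,:,::-1])
t=bot.capture("top"); np.save("top5.npy",t,allow_pickle=True); crop(t,130,130,290,250,5,"top5c")
E
```

```text
t 48.85 pos [542.8 274.3 207.8] xang -9.69 tilt [0.18 0.03] F [0.5 0.2 0.4] M [0.04 0.01 0.03] op 0.751 j [ 16.  30.  86.  -0.  64. 116.]
```

View pics/w20.png

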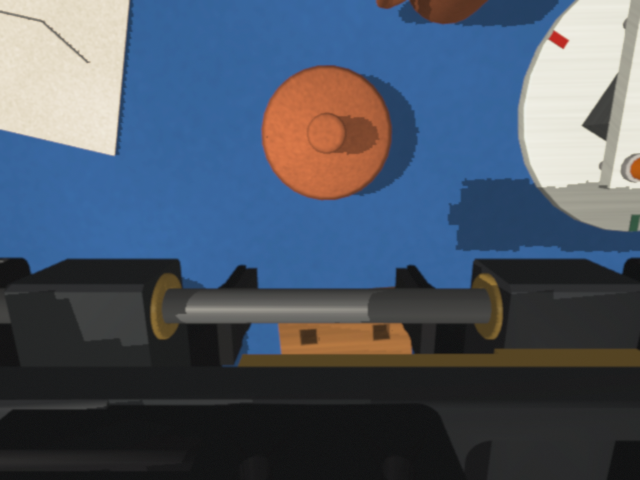

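View pics/top5c.png

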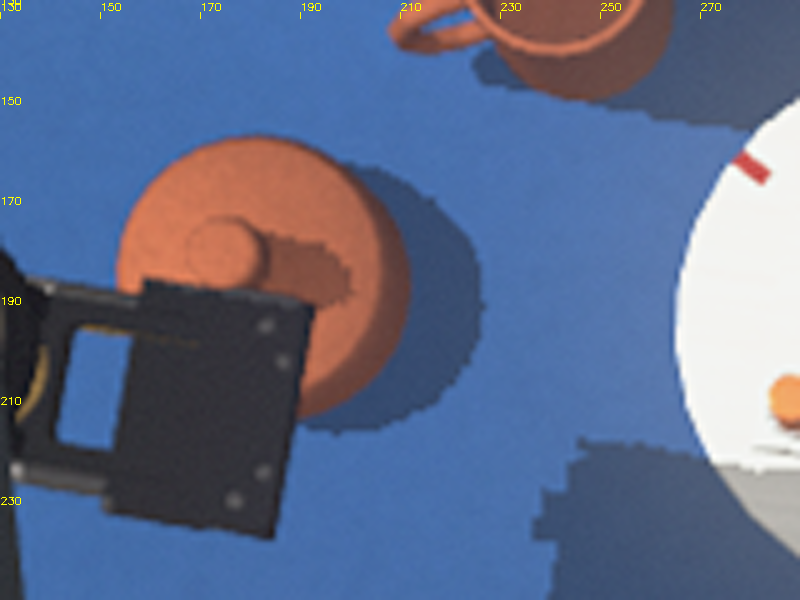

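```bash
python3 - <<'E'
from h import *
d=np.load("w20.npy",allow_pickle=True).item(); c,s=d["c"],d["s"]
holerel(c,s,326,133,.089); print(dep(c,326,133,s))
for u,v in [(262,132),(391,132),(326,66),(326,199)]: print(onz(c,u,v,.03,s).round(4))
plan([.6175,.2605,.13],-9.4,smax=20)
E
```

```text
world [0.6176 0.2613 0.089 ] tool [ 75.64   0.38 119.  ]
[0.61770601 0.26124453 0.08708886]
[0.6303 0.3174 0.03  ]
[0.6109 0.2033 0.03  ]
[0.6746 0.2516 0.03  ]
[0.5611 0.2709 0.03  ]
total d mm [ 74.9 -12.9 -78. ] tool [75.8  0.1 78.2] w [-0.0013 -0.0028 -0.0066] n 6
[12.6, 0.0, 13.0] [-0.0, -0.0, -0.001]
[12.6, 0.0, 13.0] [-0.0, -0.0, -0.001]
[12.6, 0.0, 13.0] [-0.0, -0.0, -0.001]
[12.6, 0.1, 13.0] [-0.0, -0.0, -0.001]
[12.7, 0.1, 13.0] [-0.0, -0.0, -0.001]
[12.7, 0.1, 13.0] [-0.0, -0.0, -0.001]
```

Request:
carry_out(
  grip=[0.5,0.5,0.5,0.5,0.5,0.5,0.5,0.5,0.5],
  slide=[
    [10,0,8],
    [14,0,12],
    [14,0,12],
    [13,0,12],
    [12,0,12],
    [9,0,8],
    [4,0,4],
    [0,0,0],
    [0,0,0],
  ],
  twist=[
    [0,0,-0.001],
    [0,0,-0.001],
    [0,0,-0.001],
    [0,0,-0.001],
    [0,0,-0.001],
    [0,0,0],
    [0,0,0],
    [0,0,0],
    [0,0,0],
  ],
)

```text
time_s: 49.85
position: [0.6254, 0.2537, 0.1312]
tcp_rot: [[0.985, -0.172, -0.001], [-0.172, -0.985, -0.001], [-0.001, 0.001, -1.0]]
force: [-0.1, 0.2, 0.2]
opening: 0.751
```

```bash
python3 - <<'E'
from h import *
s=st()
plan([.6172,.261,.1],-9.4,smax=10)
E
```

```text
t 49.85 pos [625.4 253.7 131.2] xang -9.89 tilt [-0.04 -0.05] F [-0.1  0.2  0.2] M [0.02 0.05 0.02] op 0.751 j [ 13.  40.  79.  -0.  61. 113.]
total d mm [ -8.2   7.3 -31.2] tool [-9.3 -5.8 31.2] w [ 0.001   0.0005 -0.0085] n 4
[-2.3, -1.4, 7.8] [0.0, 0.0, -0.002]
[-2.3, -1.5, 7.8] [0.0, 0.0, -0.002]
[-2.3, -1.5, 7.8] [0.0, 0.0, -0.002]
[-2.3, -1.5, 7.8] [0.0, 0.0, -0.002]
```

Request:
carry_out(
  grip=[0.5,0.5,0.5,0.5,0.5,0.5,0.5],
  slide=[
    [-3,-2,4],
    [-3,-2,6],
    [-3,-1.6,6],
    [0,0,6],
    [0,0,4],
    [0,0,0],
    [0,0,0],
  ],
  twist=[
    [0,0,-0.003],
    [0,0,-0.003],
    [0,0,-0.002],
    [0,0,0],
    [0,0,0],
    [0,0,0],
    [0,0,0],
  ],
)

```text
time_s: 50.55
position: [0.6151, 0.263, 0.1049]
tcp_rot: [[0.987, -0.16, 0.0], [-0.16, -0.987, -0.0], [0.0, 0.0, -1.0]]
force: [0.2, -0.5, 0.5]
opening: 0.75
```

```bash
python3 - <<'E'
from h import *
s=st()
plan([.6174,.261,.062],-9.4,smax=10)
E
```

```text
t 50.55 pos [615.1 263.  104.9] xang -9.23 tilt [ 0.02 -0.02] F [ 0.2 -0.5  0.5] M [ 0.02  0.04 -0.04] op 0.75 j [ 14.  41.  81.  -0.  58. 113.]
total d mm [  2.3  -2.  -42.9] tool [ 2.6  1.6 42.9] w [ 0.0003 -0.0004  0.003 ] n 5
[0.5, 0.3, 8.6] [0.0, -0.0, 0.001]
[0.5, 0.3, 8.6] [0.0, -0.0, 0.001]
[0.5, 0.3, 8.6] [0.0, -0.0, 0.001]
[0.5, 0.3, 8.6] [0.0, -0.0, 0.001]
[0.5, 0.3, 8.6] [0.0, -0.0, 0.001]
```

Request:
carry_out(
  grip=[0.5,0.5,0.5,0.5,0.5,0.5,0.5,0.5],
  slide=[
    [1.5,0.9,4],
    [1.2,0.7,6],
    [0,0,8],
    [0,0,8],
    [0,0,7],
    [0,0,5],
    [0,0,2],
    [0,0,0],
  ],
  twist=[
    [0,0,0.002],
    [0,0,0.001],
    [0,0,0],
    [0,0,0],
    [0,0,0],
    [0,0,0],
    [0,0,0],
    [0,0,0],
  ],
)

```text
time_s: 51.35
position: [0.618, 0.2603, 0.0607]
tcp_rot: [[0.986, -0.164, -0.0], [-0.164, -0.986, -0.001], [-0.0, 0.001, -1.0]]
force: [-0.3, -0.3, -0.0]
opening: 0.749
```

```bash
python3 - <<'E'
from h import *
s=st()
plan([.6174,.261,.062],-9.4,smax=10)
c=bot.capture("wrist"); np.save("w21.npy",dict(c=c,s=s),allow_pickle=True); cv2.imwrite("pics/w21.png",c["color"][:,:,::-1])
E
```

```text
t 51.35 pos [618.  260.3  60.7] xang -9.46 tilt [-0.01 -0.03] F [-0.3 -0.3 -0. ] M [ 0.14 -0.04 -0.01] op 0.749 j [ 13.  45.  82.  -0.  53. 113.]
total d mm [-0.6  0.7  1.3] tool [-0.7 -0.6 -1.3] w [ 0.0006  0.0001 -0.0011] n 1
[-0.7, -0.6, -1.3] [0.001, 0.0, -0.001]
```

View pics/w21.png

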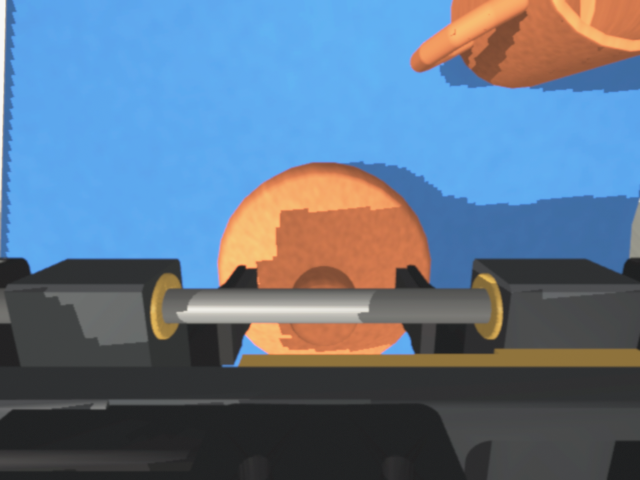

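Lid knob centred. I'll close on it.

Request:
carry_out(
  grip=[0.5,-1,-1,-1,-1,-1,-1,-1,-1,-1,-1,-1],
  slide=[
    [-0.6,-0.5,-1],
    [0,0,0],
    [0,0,0],
    [0,0,0],
    [0,0,0],
    [0,0,0],
    [0,0,0],
    [0,0,0],
    [0,0,0],
    [0,0,0],
    [0,0,0],
    [0,0,0],
  ],
  twist=[
    [0,0,0],
    [0,0,0],
    [0,0,0],
    [0,0,0],
    [0,0,0],
    [0,0,0],
    [0,0,0],
    [0,0,0],
    [0,0,0],
    [0,0,0],
    [0,0,0],
    [0,0,0],
  ],
)

```text
time_s: 52.6
position: [0.6186, 0.2614, 0.0637]
tcp_rot: [[0.986, -0.164, 0.003], [-0.164, -0.986, 0.0], [0.003, -0.001, -1.0]]
force: [-0.0, 0.5, -0.5]
opening: 0.337
```

```bash
python3 - <<'E'
from h import *
s=st()
E
```

```text
t 52.6 pos [618.6 261.4  63.7] xang -9.45 tilt [0.18 0.02] F [-0.   0.5 -0.5] M [0.01 0.04 0.02] op 0.337 j [ 13.  45.  82.  -0.  54. 113.]
```

Request:
carry_out(
  grip=[-1,-1,-1,-1,-1,-1,-1,-1,-1,-1,-1],
  slide=[
    [0,0,-5],
    [0,0,-10],
    [0,0,-18],
    [0,0,-22],
    [0,0,-25],
    [0,0,-25],
    [0,0,-25],
    [0,0,-20],
    [0,0,-15],
    [0,0,-6],
    [0,0,0],
  ],
  twist=[
    [0,0,0],
    [0,0,0],
    [0,0,0],
    [0,0,0],
    [0,0,0],
    [0,0,0],
    [0,0,0],
    [0,0,0],
    [0,0,0],
    [0,0,0],
    [0,0,0],
  ],
)

```text
time_s: 53.7
position: [0.6151, 0.2606, 0.2437]
tcp_rot: [[0.986, -0.164, -0.003], [-0.164, -0.986, -0.001], [-0.003, 0.002, -1.0]]
force: [0.5, -0.2, -1.7]
opening: 0.335
```

```bash
python3 - <<'E'
from h import *
s=st(); plan([.599,-.0274,.24],-9.4,smax=32)
E
```

```text
t 53.7 pos [615.1 260.6 243.7] xang -9.45 tilt [-0.17 -0.08] F [ 0.5 -0.2 -1.7] M [ 0.05 -0.03  0.  ] op 0.335 j [ 13.  33.  74.  -0.  74. 113.]
total d mm [ -16.1 -288.    -3.7] tool [ 31.4 286.7   4.1] w [ 0.0018  0.0027 -0.0009] n 10
[3.1, 28.7, 0.4] [0.0, 0.0, -0.0]
[3.1, 28.7, 0.4] [0.0, 0.0, -0.0]
[3.1, 28.7, 0.4] [0.0, 0.0, -0.0]
[3.1, 28.7, 0.4] [0.0, 0.0, -0.0]
[3.1, 28.7, 0.4] [0.0, 0.0, -0.0]
[3.1, 28.7, 0.4] [0.0, 0.0, -0.0]
[3.1, 28.7, 0.4] [0.0, 0.0, -0.0]
[3.1, 28.7, 0.4] [0.0, 0.0, -0.0]
[3.1, 28.7, 0.4] [0.0, 0.0, -0.0]
[3.1, 28.7, 0.4] [0.0, 0.0, -0.0]
```

Request:
carry_out(
  grip=[-1,-1,-1,-1,-1,-1,-1,-1,-1,-1,-1,-1],
  slide=[
    [2,15,-1],
    [3,25,-1],
    [3.2,29,-1],
    [3.2,29,-1],
    [3.2,29,-1],
    [3.2,29,-1],
    [3.2,29,0],
    [3.2,29,0],
    [3,29,0],
    [2,20,0],
    [1,10,0],
    [0,0,0],
  ],
  twist=[
    [0,0,0],
    [0,0,0],
    [0,0,0],
    [0,0,0],
    [0,0,0],
    [0,0,0],
    [0,0,0],
    [0,0,0],
    [0,0,0],
    [0,0,0],
    [0,0,0],
    [0,0,0],
  ],
)

```text
time_s: 54.9
position: [0.5874, -0.0345, 0.2369]
tcp_rot: [[0.986, -0.166, -0.033], [-0.166, -0.986, -0.006], [-0.032, 0.011, -0.999]]
force: [-0.8, 0.1, -2.6]
opening: 0.334
```

```bash
python3 - <<'E'
from h import *
s=st(); plan([.599,-.0274,.22],-9.4,smax=10)
E
```

```text
t 54.9 pos [587.4 -34.5 236.9] xang -9.55 tilt [-1.9  -0.33] F [-0.8  0.1 -2.6] M [ 0.04 -0.03  0.04] op 0.334 j [-14.  27.  85.  -1.  69.  86.]
total d mm [ 11.6   7.1 -16.9] tool [10.7 -9.1 16.4] w [ 0.0111  0.0319 -0.0025] n 3
[3.6, -3.0, 5.5] [0.004, 0.011, -0.001]
[3.5, -3.0, 5.5] [0.004, 0.011, -0.001]
[3.5, -3.0, 5.6] [0.004, 0.011, -0.001]
```

Request:
carry_out(
  grip=[-1,-1,-1,-1,-1,-1],
  slide=[
    [3.5,-3,4],
    [3.5,-3,4],
    [3.5,-3,4],
    [0,0,2],
    [0,0,0],
    [0,0,0],
  ],
  twist=[
    [0.004,0.011,-0.001],
    [0.004,0.011,-0.001],
    [0.003,0.01,0],
    [0,0,0],
    [0,0,0],
    [0,0,0],
  ],
)

```text
time_s: 55.5
position: [0.5989, -0.0221, 0.2197]
tcp_rot: [[0.987, -0.159, -0.0], [-0.159, -0.987, 0.003], [-0.001, -0.003, -1.0]]
force: [0.6, 0.7, -1.6]
opening: 0.343
```

```bash
python3 - <<'E'
from h import *
s=st(); plan([.599,-.0274,.17],-9.4,smax=6)
c=bot.capture("wrist"); np.save("w22.npy",dict(c=c,s=s),allow_pickle=True); cv2.imwrite("pics/w22.png",c["color"][:,:,::-1])
c=bot.capture("side"); crop(c,230,120,390,280,4,"ss22")
E
```

```text
t 55.5 pos [598.9 -22.1 219.7] xang -9.14 tilt [-0.02  0.17] F [ 0.6  0.7 -1.6] M [ 0.03 -0.    0.03] op 0.343 j [-13.  28.  86.   0.  66.  86.]
total d mm [  0.1  -5.3 -49.7] tool [ 1.   5.3 49.7] w [-0.0029  0.0007  0.0045] n 9
[0.1, 0.6, 5.5] [-0.0, 0.0, 0.0]
[0.1, 0.6, 5.5] [-0.0, 0.0, 0.0]
[0.1, 0.6, 5.5] [-0.0, 0.0, 0.0]
[0.1, 0.6, 5.5] [-0.0, 0.0, 0.0]
[0.1, 0.6, 5.5] [-0.0, 0.0, 0.0]
[0.1, 0.6, 5.5] [-0.0, 0.0, 0.0]
[0.1, 0.6, 5.5] [-0.0, 0.0, 0.0]
[0.1, 0.6, 5.5] [-0.0, 0.0, 0.0]
[0.1, 0.6, 5.5] [-0.0, 0.0, 0.0]
```

View pics/w22.png

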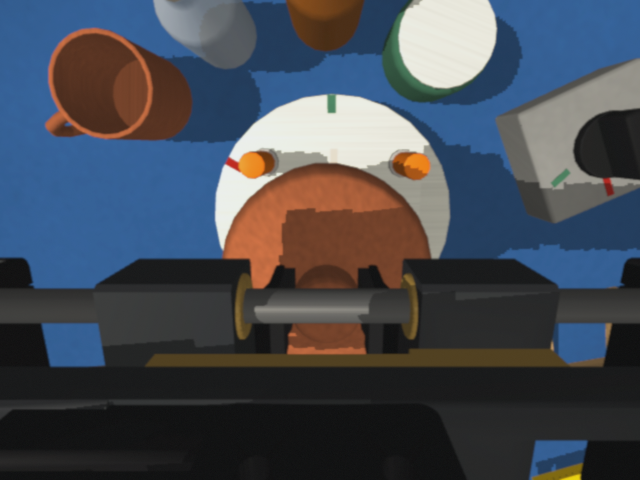

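View pics/ss22.png

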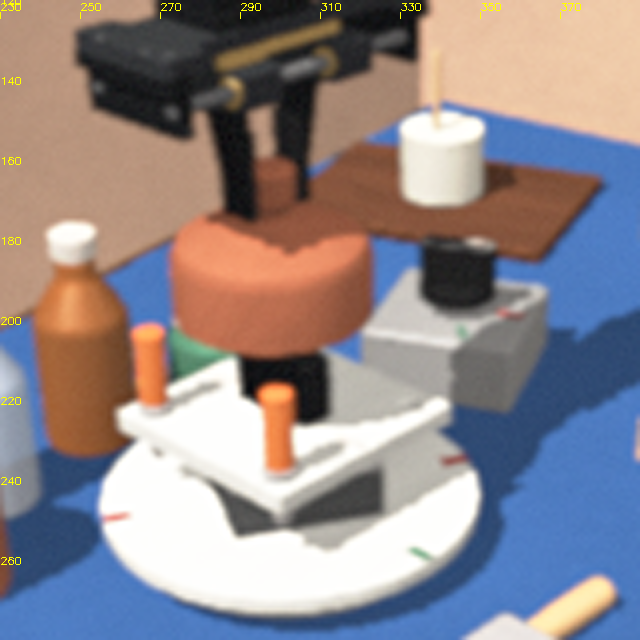

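Request:
carry_out(
  grip=[-1,-1,-1,-1,-1,-1],
  slide=[
    [0.5,2,1],
    [0.5,2,1],
    [0,1.3,2],
    [0,0,3],
    [0,0,0],
    [0,0,0],
  ],
  twist=[
    [-0.0015,0,0.002],
    [-0.0015,0,0.002],
    [0,0,0],
    [0,0,0],
    [0,0,0],
    [0,0,0],
  ],
)

```text
time_s: 56.2
position: [0.5993, -0.0289, 0.2128]
tcp_rot: [[0.986, -0.164, 0.0], [-0.164, -0.986, -0.001], [0.001, 0.001, -1.0]]
force: [-0.2, 0.2, -2.1]
opening: 0.335
```

```bash
python3 - <<'E'
from h import *
s=st(); plan([.599,-.0274,.16],-9.4,smax=6)
E
```

```text
t 56.2 pos [599.3 -28.9 212.8] xang -9.46 tilt [ 0.03 -0.04] F [-0.2  0.2 -2.1] M [ 0.04  0.03 -0.03] op 0.335 j [-13.  29.  86.  -0.  65.  86.]
total d mm [ -0.3   1.5 -52.8] tool [-0.6 -1.5 52.8] w [ 0.0006 -0.0006 -0.001 ] n 9
[-0.1, -0.2, 5.9] [0.0, -0.0, -0.0]
[-0.1, -0.2, 5.9] [0.0, -0.0, -0.0]
[-0.1, -0.2, 5.9] [0.0, -0.0, -0.0]
[-0.1, -0.2, 5.9] [0.0, -0.0, -0.0]
[-0.1, -0.2, 5.9] [0.0, -0.0, -0.0]
[-0.1, -0.2, 5.9] [0.0, -0.0, -0.0]
[-0.1, -0.2, 5.9] [0.0, -0.0, -0.0]
[-0.1, -0.2, 5.9] [0.0, -0.0, -0.0]
[-0.1, -0.2, 5.9] [0.0, -0.0, -0.0]
```

Request:
carry_out(
  grip=[-1,-1,-1,-1,-1,-1,-1,-1,-1,-1],
  slide=[
    [-0.4,-1.2,3],
    [0,0,5],
    [0,0,6],
    [0,0,6],
    [0,0,6],
    [0,0,6],
    [0,0,6],
    [0,0,5],
    [0,0,3],
    [0,0,0],
  ],
  twist=[
    [0,0,0],
    [0,0,0],
    [0,0,0],
    [0,0,0],
    [0,0,0],
    [0,0,0],
    [0,0,0],
    [0,0,0],
    [0,0,0],
    [0,0,0],
  ],
)

```text
time_s: 57.2
position: [0.5987, -0.0273, 0.1617]
tcp_rot: [[0.986, -0.164, -0.001], [-0.164, -0.986, -0.0], [-0.001, 0.0, -1.0]]
force: [-0.9, 0.1, -3.3]
opening: 0.337
```

```bash
python3 - <<'E'
from h import *
s=st(); plan([.599,-.0274,.153],-9.4,smax=6)
c=bot.capture("wrist"); np.save("w23.npy",dict(c=c,s=s),allow_pickle=True); cv2.imwrite("pics/w23.png",c["color"][:,:,::-1])
E
```

```text
t 57.2 pos [598.7 -27.3 161.7] xang -9.45 tilt [-0.08 -0.01] F [-0.9  0.1 -3.3] M [ 0.02 -0.03 -0.02] op 0.337 j [-13.  33.  89.  -0.  58.  86.]
total d mm [ 0.3 -0.1 -8.7] tool [0.4 0.  8.7] w [ 0.0004  0.0013 -0.0009] n 2
[0.2, 0.0, 4.4] [0.0, 0.001, -0.0]
[0.2, 0.0, 4.4] [0.0, 0.001, -0.0]
```

View pics/w23.png

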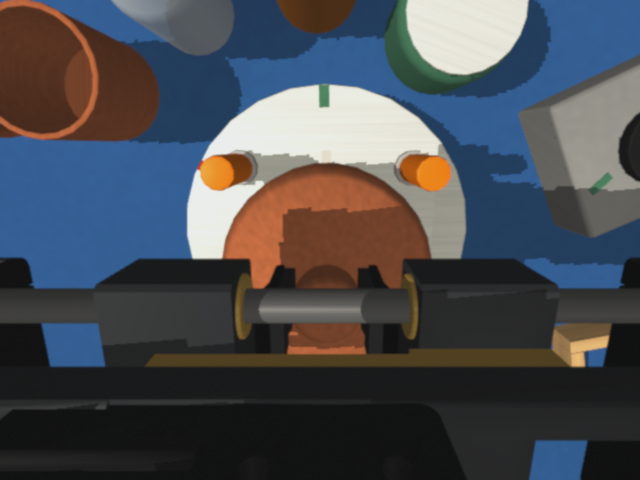

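Request:
carry_out(
  grip=[-1,-1,-1,-1,-1,-1],
  slide=[
    [0.3,0,2],
    [0,0,2],
    [0,0,2],
    [0,0,1.5],
    [0,0,1],
    [0,0,0],
  ],
  twist=[
    [0,0,0],
    [0,0,0],
    [0,0,0],
    [0,0,0],
    [0,0,0],
    [0,0,0],
  ],
)

```text
time_s: 57.85
position: [0.6, -0.0276, 0.1538]
tcp_rot: [[0.986, -0.164, 0.002], [-0.164, -0.986, -0.001], [0.002, 0.001, -1.0]]
force: [-0.1, -0.8, -2.5]
opening: 0.334
```

```bash
python3 - <<'E'
from h import *
s=st()
E
```

```text
t 57.85 pos [600.  -27.6 153.8] xang -9.45 tilt [ 0.09 -0.05] F [-0.1 -0.8 -2.5] M [-0.01  0.03  0.05] op 0.334 j [-13.  33.  89.  -0.  57.  86.]
```

Request:
carry_out(
  grip=[-1,-1,-1,-1],
  slide=[
    [-0.8,0,1],
    [0,0,1.2],
    [0,0,1],
    [0,0,0],
  ],
  twist=[
    [0,-0.002,0],
    [0,0,0],
    [0,0,0],
    [0,0,0],
  ],
)

```text
time_s: 58.25
position: [0.6, -0.0276, 0.1531]
tcp_rot: [[0.986, -0.164, 0.002], [-0.164, -0.986, -0.001], [0.002, 0.001, -1.0]]
force: [-0.7, -1.1, -0.0]
opening: 0.336
```

```bash
python3 - <<'E'
from h import *
s=st()
E
```

```text
t 58.25 pos [600.  -27.6 153.1] xang -9.43 tilt [ 0.12 -0.08] F [-0.7 -1.1 -0. ] M [0.07 0.19 0.04] op 0.336 j [-13.  33.  90.  -0.  57.  86.]
```

Request:
carry_out(
  grip=[-1,-1,-0.3,-0.2,-0.1,0,0,0,0],
  slide=[
    [-1,0,0.5],
    [-0.5,0,0.5],
    [0,0,0],
    [0,0,0],
    [0,0,0],
    [0,0,0],
    [0,0,0],
    [0,0,0],
    [0,0,0],
  ],
  twist=[
    [0,-0.002,0],
    [0,0,0],
    [0,0,0],
    [0,0,0],
    [0,0,0],
    [0,0,0],
    [0,0,0],
    [0,0,0],
    [0,0,0],
  ],
)

```text
time_s: 59.15
position: [0.5993, -0.0276, 0.1514]
tcp_rot: [[0.986, -0.164, 0.002], [-0.164, -0.986, -0.001], [0.002, 0.001, -1.0]]
force: [-0.2, -0.4, 0.4]
opening: 0.5
```

```bash
python3 - <<'E'
from h import *
s=st()
E
```

```text
t 59.15 pos [599.3 -27.6 151.4] xang -9.45 tilt [ 0.1  -0.07] F [-0.2 -0.4  0.4] M [ 0.01  0.04 -0.01] op 0.5 j [-13.  33.  90.  -0.  57.  86.]
```

Request:
carry_out(
  grip=[0.2,0.2,0.2,0.2,0.2,0.2,0.2,0.2,0.2,0.2,0.2,0.2],
  slide=[
    [0,0,-3],
    [0,0,-6],
    [0,0,-8],
    [0,0,-12],
    [0,0,-15],
    [0,0,-25],
    [0,0,-25],
    [-20,0,-20],
    [-30,0,-5],
    [-30,0,0],
    [0,0,0],
    [0,0,0],
  ],
  twist=[
    [0,0,0],
    [0,0,0],
    [0,0,0],
    [0,0,0],
    [0,0,0],
    [0,0,0],
    [0,0,0],
    [0,0,0],
    [0,0,0],
    [0,0,0],
    [0,0,0],
    [0,0,0],
  ],
)

```text
time_s: 60.35
position: [0.5206, -0.0146, 0.286]
tcp_rot: [[0.986, -0.164, 0.016], [-0.164, -0.986, -0.005], [0.017, 0.002, -1.0]]
force: [-0.2, -0.7, -0.1]
opening: 0.601
```

```bash
python3 - <<'E'
from h import *
s=st()
c=bot.capture("wrist"); np.save("w24.npy",dict(c=c,s=s),allow_pickle=True); cv2.imwrite("pics/w24.png",c["color"][:,:,::-1])
c=bot.capture("side"); crop(c,230,120,390,280,4,"ss24")
E
```

```text
t 60.35 pos [520.6 -14.6 286. ] xang -9.45 tilt [ 0.92 -0.27] F [-0.2 -0.7 -0.1] M [0.01 0.01 0.04] op 0.601 j [-14.  17.  93.  -0.  69.  86.]
```

View pics/w24.png

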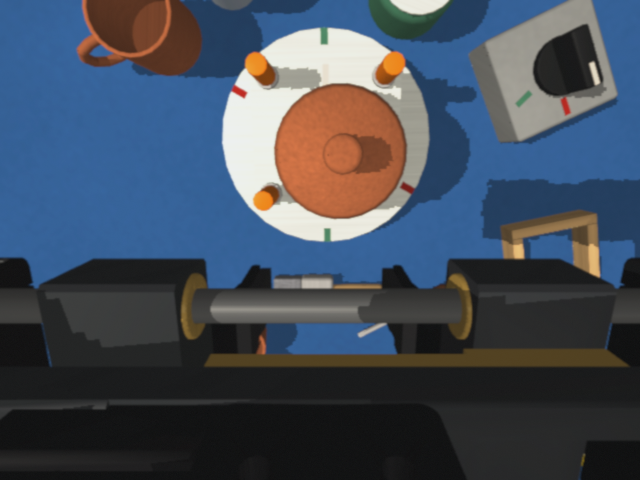

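View pics/ss24.png

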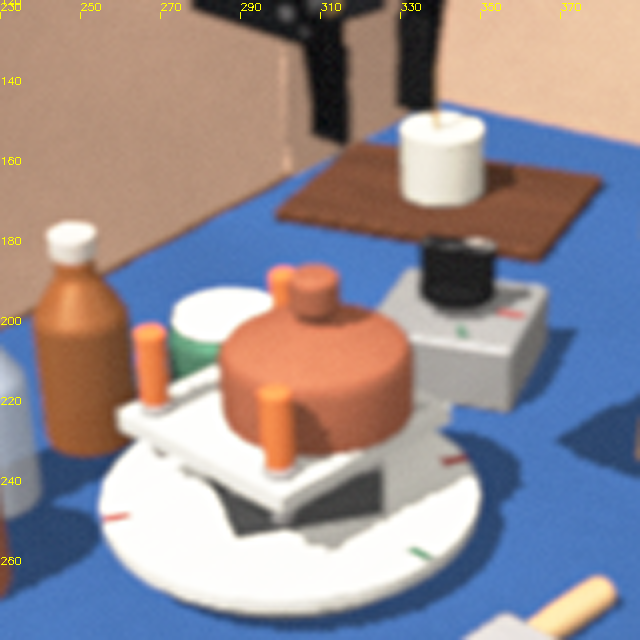

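```bash
python3 - <<'E'
from h import *
d=np.load("w24.npy",allow_pickle=True).item(); c,s=d["c"],d["s"]
holerel(c,s,343,153.5,.1785); print(dep(c,343,153,s))
E=np.array([onz(c,u,v,.105,s) for u,v in [(275,150),(407,150),(340,84),(340,218)]]); print(E.round(4), E[:2].mean(0),E[2:].mean(0))
P=cloud(c,s)
# dome heights ring flatness
for u,v in [(300,150),(385,170),(340,105),(340,195),(305,110),(380,200)]: print(u,v,P[v,u].round(4))
E
```

```text
world [ 0.5804 -0.0377  0.1785] tool [ 60.99  12.68 108.54]
[ 0.58077977 -0.03776706  0.17729226]
[[ 0.593   0.02    0.105 ]
 [ 0.5732 -0.0996  0.105 ]
 [ 0.6393 -0.0477  0.105 ]
 [ 0.5206 -0.029   0.105 ]] [ 0.58307008 -0.03979873  0.105     ] [ 0.57995695 -0.03835173  0.105     ]
300 150 [ 0.5886 -0.005   0.1411]
385 170 [ 0.5609 -0.0722  0.1389]
340 105 [ 0.6179 -0.0428  0.1413]
340 195 [ 0.5467 -0.0317  0.141 ]
305 110 [ 0.6192 -0.0144  0.1366]
380 200 [ 0.5358 -0.0655  0.1334]
```

```bash
python3 - <<'E'
from h import *
s=st(); plan([.5806,-.0372,.22],-9.4,smax=14)
E
```

```text
t 60.45 pos [520.9 -14.6 285.3] xang -9.44 tilt [ 0.84 -0.25] F [0.5 1.5 0.5] M [0.02 0.04 0.02] op 0.599 j [-14.  18.  93.  -0.  69.  86.]
total d mm [ 59.7 -22.6 -65.3] tool [61.6 12.3 66.3] w [ 0.0019 -0.0152 -0.0008] n 7
[8.8, 1.8, 9.5] [0.0, -0.002, -0.0]
[8.8, 1.8, 9.5] [0.0, -0.002, -0.0]
[8.8, 1.8, 9.4] [0.0, -0.002, -0.0]
[8.9, 1.8, 9.4] [0.0, -0.002, -0.0]
[8.9, 1.8, 9.4] [0.0, -0.002, -0.0]
[8.9, 1.8, 9.4] [0.0, -0.002, -0.0]
[8.9, 1.8, 9.4] [0.0, -0.002, -0.0]
```

Request:
carry_out(
  grip=[0.4,0.4,0.4,0.4,0.4,0.4,0.4,0.4,0.4,0.4],
  slide=[
    [8,1.8,6],
    [9.5,1.8,9],
    [9.5,1.8,9],
    [9.5,1.8,9],
    [9.5,1.8,9],
    [8,1.8,9],
    [5,1.5,8],
    [2,0,4],
    [0,0,0],
    [0,0,0],
  ],
  twist=[
    [0,-0.003,0],
    [0,-0.003,0],
    [0,-0.003,0],
    [0,-0.002,0],
    [0,-0.002,0],
    [0,-0.002,0],
    [0,0,0],
    [0,0,0],
    [0,0,0],
    [0,0,0],
  ],
)

```text
time_s: 61.45
position: [0.5874, -0.0403, 0.213]
tcp_rot: [[0.986, -0.165, -0.006], [-0.165, -0.986, -0.001], [-0.005, 0.001, -1.0]]
force: [-0.2, -0.1, 0.5]
opening: 0.7
```

```bash
python3 - <<'E'
from h import *
s=st(); plan([.5806,-.0372,.19],-9.4,smax=14)
c=bot.capture("wrist"); np.save("w25.npy",dict(c=c,s=s),allow_pickle=True); cv2.imwrite("pics/w25.png",c["color"][:,:,::-1])
E
```

```text
t 61.45 pos [587.4 -40.3 213. ] xang -9.5 tilt [-0.32 -0.03] F [-0.2 -0.1  0.5] M [ 0.1   0.08 -0.03] op 0.7 j [-15.  28.  88.  -0.  64.  85.]
total d mm [ -6.8   3.1 -23. ] tool [-7.1 -1.9 23. ] w [ 0.0015  0.0054 -0.0018] n 2
[-3.6, -1.0, 11.5] [0.001, 0.003, -0.001]
[-3.6, -1.0, 11.5] [0.001, 0.003, -0.001]
```

View pics/w25.png

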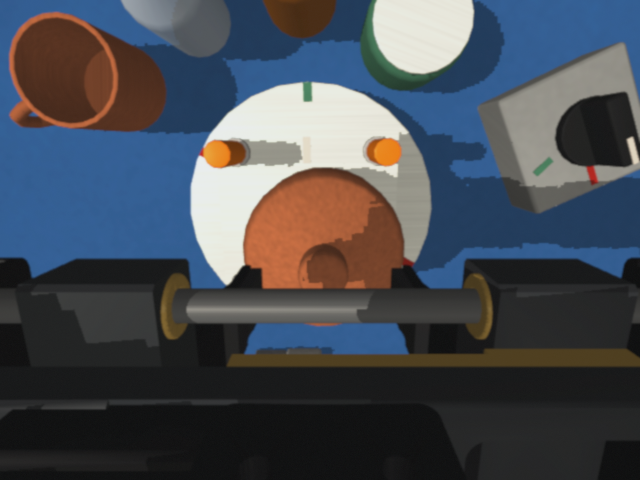

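Request:
carry_out(
  grip=[0.4,0.4,0.4,0.4,0.4,0.4],
  slide=[
    [-3,-0.8,2],
    [-3,-0.8,4],
    [-1,-0.3,6],
    [0,0,6],
    [0,0,0],
    [0,0,0],
  ],
  twist=[
    [0,0.003,0],
    [0,0.002,0],
    [0,0,0],
    [0,0,0],
    [0,0,0],
    [0,0,0],
  ],
)

```text
time_s: 62.1
position: [0.5796, -0.0363, 0.1954]
tcp_rot: [[0.986, -0.164, 0.002], [-0.164, -0.986, -0.002], [0.002, 0.002, -1.0]]
force: [-0.4, -0.4, 0.4]
opening: 0.699
```

```bash
python3 - <<'E'
from h import *
s=st(); plan([.5806,-.0372,.1535],-9.4,smax=8)
E
```

```text
t 62.1 pos [579.6 -36.3 195.4] xang -9.46 tilt [ 0.12 -0.12] F [-0.4 -0.4  0.4] M [ 0.03  0.05 -0.03] op 0.699 j [-15.  29.  90.  -0.  61.  85.]
total d mm [  1.   -0.9 -41.9] tool [ 1.1  0.6 41.9] w [ 0.0017 -0.0024 -0.0011] n 6
[0.2, 0.1, 7.0] [0.0, -0.0, -0.0]
[0.2, 0.1, 7.0] [0.0, -0.0, -0.0]
[0.2, 0.1, 7.0] [0.0, -0.0, -0.0]
[0.2, 0.1, 7.0] [0.0, -0.0, -0.0]
[0.2, 0.1, 7.0] [0.0, -0.0, -0.0]
[0.2, 0.1, 7.0] [0.0, -0.0, -0.0]
```

Request:
carry_out(
  grip=[0.4,0.4,0.4,0.4,0.4,0.4,0.4,0.4],
  slide=[
    [1,0.5,3],
    [0,0,6],
    [0,0,8],
    [0,0,8],
    [0,0,7],
    [0,0,5],
    [0,0,2],
    [0,0,0],
  ],
  twist=[
    [0.001,-0.002,0],
    [0,0,0],
    [0,0,0],
    [0,0,0],
    [0,0,0],
    [0,0,0],
    [0,0,0],
    [0,0,0],
  ],
)

```text
time_s: 62.9
position: [0.5806, -0.0373, 0.152]
tcp_rot: [[0.986, -0.165, -0.001], [-0.165, -0.986, -0.0], [-0.001, 0.001, -1.0]]
force: [0.6, 0.4, 0.0]
opening: 0.703
```

```bash
python3 - <<'E'
from h import *
s=st(); plan([.5806,-.0372,.1535],-9.4,smax=8)
c=bot.capture("wrist"); np.save("w26.npy",dict(c=c,s=s),allow_pickle=True); crop(c,220,150,440,360,3,"w26")
E
```

```text
t 62.9 pos [580.6 -37.3 152. ] xang -9.48 tilt [-0.06 -0.02] F [0.6 0.4 0. ] M [ 0.07 -0.   -0.01] op 0.703 j [-15.  32.  92.  -0.  56.  85.]
total d mm [0.  0.1 1.5] tool [-0.  -0.1 -1.5] w [ 0.0005  0.0009 -0.0013] n 1
[-0.0, -0.1, -1.5] [0.001, 0.001, -0.001]
```

View pics/w26.png

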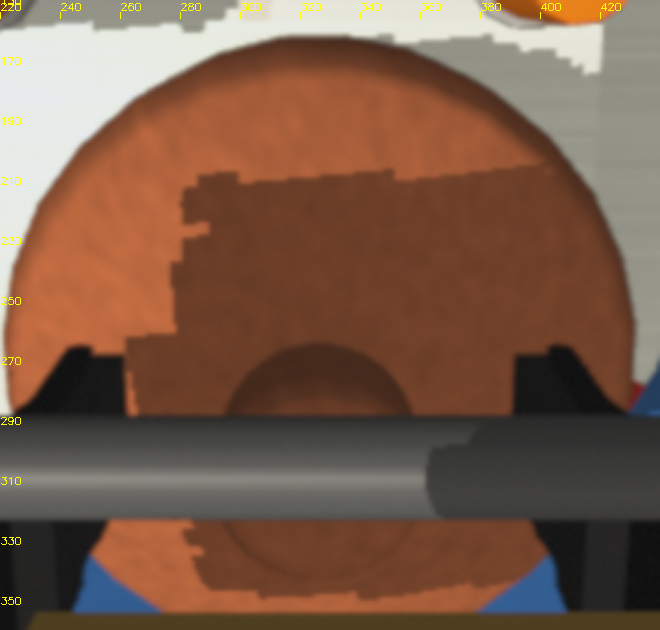

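Centred on the knob again. I'll close, then lift about 6 mm.

Request:
carry_out(
  grip=[0.4,-1,-1,-1,-1,-1,-1,-1,-1,-1,-1,-1],
  slide=[
    [0,0,-1],
    [0,0,0],
    [0,0,0],
    [0,0,0],
    [0,0,0],
    [0,0,0],
    [0,0,0],
    [0,0,0],
    [0,0,0],
    [0,0,0],
    [0,0,0],
    [0,0,0],
  ],
  twist=[
    [0,0,0],
    [0,0,0],
    [0,0,0],
    [0,0,0],
    [0,0,0],
    [0,0,0],
    [0,0,0],
    [0,0,0],
    [0,0,0],
    [0,0,0],
    [0,0,0],
    [0,0,0],
  ],
)

```text
time_s: 64.15
position: [0.5816, -0.0374, 0.1548]
tcp_rot: [[0.986, -0.165, 0.002], [-0.165, -0.986, -0.001], [0.003, 0.001, -1.0]]
force: [0.8, -0.2, -0.3]
opening: 0.33
```

```bash
python3 - <<'E'
from h import *
s=st()
E
```

```text
t 64.15 pos [581.6 -37.4 154.8] xang -9.47 tilt [ 0.14 -0.06] F [ 0.8 -0.2 -0.3] M [ 0.11  0.04 -0.05] op 0.33 j [-15.  32.  92.  -0.  56.  85.]
```

Request:
carry_out(
  grip=[-1,-1,-1,-1,-1,-1],
  slide=[
    [0,0,-4],
    [0,0,-4],
    [5,-4,0],
    [5,-4,0],
    [0,0,0],
    [0,0,0],
  ],
  twist=[
    [0,0,0],
    [0,0,0],
    [0,0,0],
    [0,0,0],
    [0,0,0],
    [0,0,0],
  ],
)

```text
time_s: 64.75
position: [0.5932, -0.0301, 0.1623]
tcp_rot: [[0.986, -0.164, 0.0], [-0.164, -0.986, -0.0], [0.0, 0.0, -1.0]]
force: [-1.0, -0.4, -1.4]
opening: 0.336
```

```bash
python3 - <<'E'
from h import *
s=st();plan([.599,-.0273,.161],-9.4,smax=4)
E
```

```text
t 64.75 pos [593.2 -30.1 162.3] xang -9.46 tilt [ 0.01 -0.02] F [-1.  -0.4 -1.4] M [ 0.05  0.01 -0.  ] op 0.336 j [-14.  32.  90.  -0.  58.  86.]
total d mm [ 5.8  2.8 -1.3] tool [ 5.3 -3.8  1.3] w [ 0.0002 -0.0003 -0.0011] n 2
[2.6, -1.9, 0.6] [0.0, -0.0, -0.001]
[2.6, -1.9, 0.6] [0.0, -0.0, -0.001]
```

Request:
carry_out(
  grip=[-1,-1,-1,-1,-1],
  slide=[
    [2.3,-1.7,0],
    [2.3,-1.7,0],
    [0,0,0],
    [0,0,0],
    [0,0,0],
  ],
  twist=[
    [0,0,0],
    [0,0,0],
    [0,0,0],
    [0,0,0],
    [0,0,0],
  ],
)

```text
time_s: 65.25
position: [0.5982, -0.0272, 0.1618]
tcp_rot: [[0.986, -0.164, -0.001], [-0.164, -0.986, -0.0], [-0.001, 0.0, -1.0]]
force: [-0.1, -1.1, -2.6]
opening: 0.335
```

```bash
python3 - <<'E'
from h import *
s=st();plan([.599,-.0273,.161],-9.4,smax=4)
E
```

```text
t 65.25 pos [598.2 -27.2 161.8] xang -9.45 tilt [-0.07 -0.01] F [-0.1 -1.1 -2.6] M [0.09 0.02 0.  ] op 0.335 j [-13.  32.  89.  -0.  58.  86.]
total d mm [ 0.8 -0.1 -0.8] tool [ 0.8 -0.1  0.8] w [ 0.0003  0.0012 -0.0009] n 1
[0.8, -0.1, 0.8] [0.0, 0.001, -0.001]
```

Request:
carry_out(
  grip=[-1,-1,-1,-1,-1,-1,-1],
  slide=[
    [0,0,1.5],
    [0,0,1.5],
    [0,0,1.5],
    [0,0,1.5],
    [0,0,1.5],
    [0,0,1],
    [0,0,0],
  ],
  twist=[
    [0,0,0],
    [0,0,0],
    [0,0,0],
    [0,0,0],
    [0,0,0],
    [0,0,0],
    [0,0,0],
  ],
)

```text
time_s: 65.95
position: [0.5986, -0.0275, 0.1549]
tcp_rot: [[0.986, -0.165, 0.001], [-0.165, -0.986, -0.001], [0.001, 0.001, -1.0]]
force: [-0.5, -0.4, -1.3]
opening: 0.335
```

```bash
python3 - <<'E'
from h import *
s=st();plan([.599,-.0273,.1545],-9.4,smax=4)
E
```

```text
t 65.95 pos [598.6 -27.5 154.9] xang -9.47 tilt [ 0.03 -0.04] F [-0.5 -0.4 -1.3] M [0.03 0.12 0.02] op 0.335 j [-13.  33.  90.  -0.  57.  86.]
total d mm [ 0.4  0.2 -0.4] tool [ 0.3 -0.3  0.4] w [ 0.0005 -0.0007 -0.0013] n 1
[0.3, -0.3, 0.4] [0.001, -0.001, -0.001]
```

Request:
carry_out(
  grip=[-1,-1,-0.3,-0.2,-0.1,0,0.1,0.2,0.2,0.2],
  slide=[
    [0,0,1],
    [0,0,1],
    [0,0,0],
    [0,0,0],
    [0,0,0],
    [0,0,0],
    [0,0,0],
    [0,0,0],
    [0,0,0],
    [0,0,0],
  ],
  twist=[
    [0,0,0],
    [0,0,0],
    [0,0,0],
    [0,0,0],
    [0,0,0],
    [0,0,0],
    [0,0,0],
    [0,0,0],
    [0,0,0],
    [0,0,0],
  ],
)

```text
time_s: 66.95
position: [0.6001, -0.0279, 0.1536]
tcp_rot: [[0.986, -0.165, 0.004], [-0.165, -0.986, -0.001], [0.004, 0.001, -1.0]]
force: [-0.1, -0.6, -0.0]
opening: 0.592
```

Request:
carry_out(
  grip=[0.2,0.2,0.2,0.2,0.2,0.2,0.2,0.2,0.2,0.2,0.2],
  slide=[
    [0,0,-3],
    [0,0,-6],
    [0,0,-8],
    [0,0,-12],
    [0,0,-15],
    [0,0,-25],
    [0,0,-25],
    [-20,0,-15],
    [-30,0,0],
    [-30,0,0],
    [0,0,0],
  ],
  twist=[
    [0,0,0],
    [0,0,0],
    [0,0,0],
    [0,0,0],
    [0,0,0],
    [0,0,0],
    [0,0,0],
    [0,0,0],
    [0,0,0],
    [0,0,0],
    [0,0,0],
  ],
)

```text
time_s: 68.05
position: [0.5208, -0.0148, 0.276]
tcp_rot: [[0.986, -0.165, 0.015], [-0.165, -0.986, -0.004], [0.016, 0.002, -1.0]]
force: [0.6, 0.7, 0.0]
opening: 0.604
```

```bash
python3 - <<'E'
from h import *
s=st()
c=bot.capture("wrist"); np.save("w27.npy",dict(c=c,s=s),allow_pickle=True); cv2.imwrite("pics/w27.png",c["color"][:,:,::-1])
E
```

```text
t 68.05 pos [520.8 -14.8 276. ] xang -9.47 tilt [ 0.87 -0.24] F [0.6 0.7 0. ] M [0.05 0.09 0.  ] op 0.604 j [-14.  18.  94.  -0.  67.  86.]
```

View pics/w27.png

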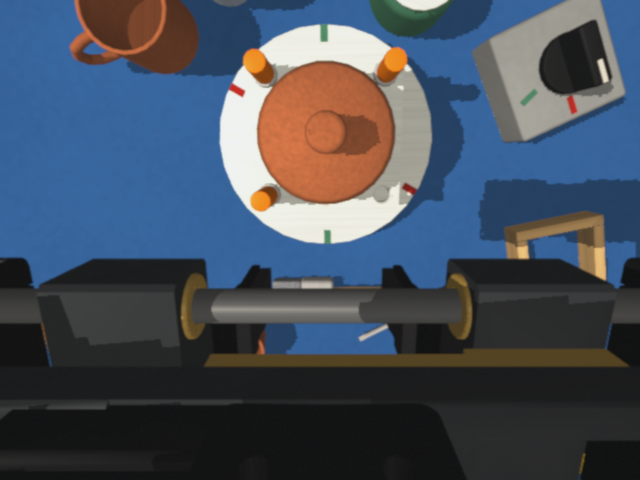

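```bash
python3 - <<'E'
from h import *
d=np.load("w27.npy",allow_pickle=True).item(); c,s=d["c"],d["s"]
holerel(c,s,325,132,.1785); print(dep(c,325,132,s))
E=np.array([onz(c,u,v,.105,s) for u,v in [(257,131),(395,131),(326,61),(326,203)]]); print(E[:2].mean(0),E[2:].mean(0))
print("hole2",onz(c,381,193,.0895,s))
plan([.56,-.285,.25],20,smax=34)
E
```

```text
world [ 0.5969 -0.0273  0.1785] tool [75.59 -0.31 98.68]
[ 0.59696017 -0.02729433  0.17702955]
[ 0.6013619  -0.02887956  0.105     ] [ 0.59801103 -0.02829932  0.105     ]
hole2 [ 0.53714481 -0.07165618  0.0895    ]
total d mm [  36.6 -269.5  -26.5] tool [ 79.9 259.8  28.6] w [ 0.0069 -0.019  -0.5146] n 9
[8.9, 28.9, 3.2] [0.001, -0.002, -0.057]
[7.2, 29.3, 3.1] [0.001, -0.002, -0.057]
[5.5, 29.7, 3.1] [0.001, -0.002, -0.057]
[3.8, 30.0, 3.1] [0.001, -0.002, -0.057]
[2.1, 30.1, 3.0] [0.001, -0.002, -0.057]
[0.4, 30.2, 3.0] [0.001, -0.002, -0.057]
[-1.3, 30.2, 3.0] [0.001, -0.002, -0.057]
[-3.0, 30.1, 3.0] [0.001, -0.002, -0.057]
[-4.7, 29.9, 3.0] [0.001, -0.002, -0.057]
```

Request:
carry_out(
  grip=[0,0,0,0,0,0,0,0,0,0,0],
  slide=[
    [8,24,2],
    [7,29,3],
    [5.5,29.5,3],
    [4,30,3],
    [2,30,3],
    [0.5,30,3],
    [-1.5,30,3],
    [-3,30,3],
    [-4.5,27,3],
    [0,0,0],
    [0,0,0],
  ],
  twist=[
    [0.001,-0.002,-0.05],
    [0.001,-0.002,-0.057],
    [0.001,-0.002,-0.057],
    [0.001,-0.002,-0.057],
    [0.001,-0.002,-0.057],
    [0.001,-0.002,-0.057],
    [0.001,-0.002,-0.057],
    [0.001,-0.002,-0.057],
    [0.001,-0.002,-0.057],
    [0,0,0],
    [0,0,0],
  ],
)

```text
time_s: 69.2
position: [0.5758, -0.2943, 0.2593]
tcp_rot: [[0.935, 0.354, 0.024], [0.355, -0.935, -0.009], [0.02, 0.017, -1.0]]
force: [0.1, -0.4, 0.4]
opening: 0.497
```

```bash
python3 - <<'E'
from h import *
s=st()
c=bot.capture("wrist"); np.save("w28.npy",dict(c=c,s=s),allow_pickle=True); cv2.imwrite("pics/w28.png",c["color"][:,:,::-1])
E
```

```text
t 69.2 pos [ 575.8 -294.3  259.3] xang 20.78 tilt [ 1.39 -0.51] F [ 0.1 -0.4  0.4] M [ 0.05 -0.   -0.05] op 0.497 j [-37.  29.  78.   0.  72.  32.]
```

View pics/w28.png

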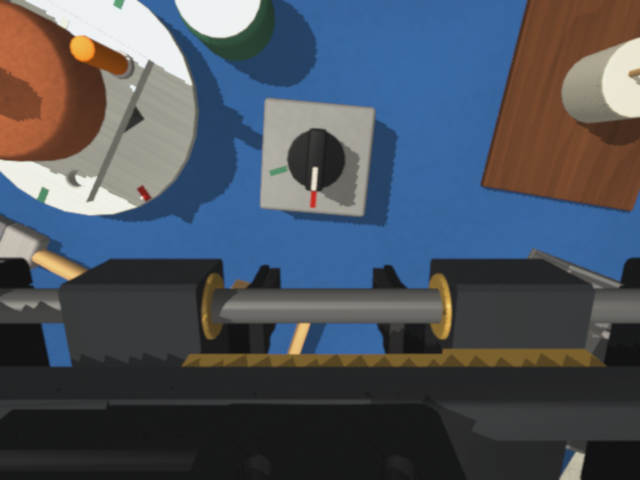

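```bash
python3 - <<'E'
from h import *
d=np.load("w28.npy",allow_pickle=True).item(); c,s=d["c"],d["s"]
crop(c,250,90,390,225,5,"w28c")
E
```

```text
(no output)
```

View pics/w28c.png

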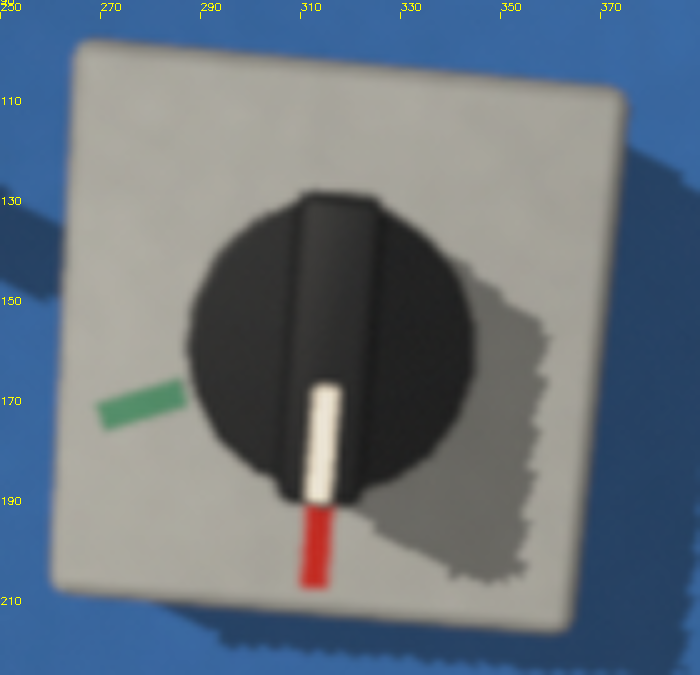

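```bash
python3 - <<'E'
from h import *
d=np.load("w28.npy",allow_pickle=True).item(); c,s=d["c"],d["s"]
f=lambda X,Y,z: onz(c,(X+.5)/5-.5+250,(Y+.5)/5-.5+90,z,s)
ang=lambda d: np.degrees(np.arctan2(d[1],d[0]))
B=np.array([f(x,y,.05) for x,y in [(78,40),(626,90),(570,632),(52,588)]])
print("box",B.mean(0),[np.linalg.norm(B[i]-B[(i+1)%4]).round(4) for i in range(4)],[ang(B[(i+1)%4]-B[i]).round(1) for i in range(4)])
T=np.array([f(x,y,.101) for x,y in [(303,195),(382,199),(361,503),(282,498)]])
print("bar",T.mean(0),[np.linalg.norm(T[i]-T[(i+1)%4]).round(4) for i in range(4)],ang(T[0]+T[1]-T[2]-T[3]))
print("white",ang(f(327,385,.101)-f(319,502,.101)),"depth",dep(c,318,150,s),dep(c,300,110,s))
r=f(314,560,.05);g=f(142,404,.05);bc=B.mean(0); print("red dir",ang(bc-r),"green",ang(g-bc))
E
```

```text
box [ 0.62759425 -0.26885971  0.05      ] [np.float64(0.1064), np.float64(0.1072), np.float64(0.1072), np.float64(0.1067)] [np.float64(-74.0), np.float64(-163.7), np.float64(105.7), np.float64(15.8)]
bar [ 0.62760748 -0.26927819  0.101     ] [np.float64(0.0134), np.float64(0.0516), np.float64(0.0139), np.float64(0.0513)] 16.409551721459582
white 16.438899678339233 depth [ 0.63603353 -0.26798902  0.09891403] [ 0.66574591 -0.23789746  0.04817798]
red dir 15.46175170715927 green 127.26667538677444
```

```bash
python3 - <<'E'
from h import *
s=st(); plan([.6276,-.2690,.14],16.2,smax=16)
E
```

```text
t 69.25 pos [ 575.9 -294.4  259.4] xang 20.81 tilt [ 1.41 -0.56] F [-0.2 -0.6  0. ] M [-0.07 -0.01  0.  ] op 0.503 j [-37.  29.  78.   0.  72.  32.]
total d mm [  51.7   25.4 -119.4] tool [ 55.   -7.5 120.4] w [ 0.0171 -0.0202  0.0802] n 9
[6.1, -0.8, 13.4] [0.002, -0.002, 0.009]
[6.1, -0.9, 13.4] [0.002, -0.002, 0.009]
[6.2, -0.9, 13.3] [0.002, -0.002, 0.009]
[6.2, -0.9, 13.3] [0.002, -0.002, 0.009]
[6.2, -1.0, 13.3] [0.002, -0.002, 0.009]
[6.2, -1.0, 13.3] [0.002, -0.002, 0.009]
[6.2, -1.0, 13.3] [0.002, -0.002, 0.009]
[6.3, -1.0, 13.3] [0.002, -0.002, 0.009]
[6.3, -1.1, 13.3] [0.002, -0.002, 0.009]
```

Request:
carry_out(
  grip=[0,0,0,0,0,0,0,0,0,0,0,0],
  slide=[
    [6,-1,8],
    [7,-1,13],
    [7,-1,14],
    [7,-1,14],
    [7,-1,14],
    [6,-1,14],
    [6,-1,14],
    [5,-1,12],
    [3,0,8],
    [0,0,4],
    [0,0,0],
    [0,0,0],
  ],
  twist=[
    [0.003,-0.003,0.01],
    [0.003,-0.003,0.01],
    [0.003,-0.003,0.01],
    [0.003,-0.003,0.01],
    [0.002,-0.003,0.01],
    [0.002,-0.003,0.01],
    [0.002,-0.002,0.01],
    [0,0,0.005],
    [0,0,0.005],
    [0,0,0],
    [0,0,0],
    [0,0,0],
  ],
)

```text
time_s: 70.45
position: [0.63, -0.2619, 0.1326]
tcp_rot: [[0.961, 0.277, -0.006], [0.277, -0.961, 0.005], [-0.004, -0.006, -1.0]]
force: [-0.4, -0.4, -0.0]
opening: 0.5
```

```bash
python3 - <<'E'
from h import *
s=st(); plan([.6276,-.2690,.12],16.2,smax=8)
E
```

```text
t 70.45 pos [ 630.  -261.9  132.6] xang 16.07 tilt [-0.34  0.27] F [-0.4 -0.4 -0. ] M [ 0.01  0.03 -0.07] op 0.5 j [-32.  40.  77.   0.  63.  42.]
total d mm [ -2.4  -7.1 -12.6] tool [-4.2  6.2 12.6] w [-0.0061  0.0043 -0.0023] n 2
[-2.1, 3.1, 6.3] [-0.003, 0.002, -0.001]
[-2.1, 3.1, 6.3] [-0.003, 0.002, -0.001]
```

Request:
carry_out(
  grip=[0,0,0,0,0,0],
  slide=[
    [-2,3,2],
    [-2,3,4],
    [0,0,4],
    [0,0,0],
    [0,0,0],
    [0,0,0],
  ],
  twist=[
    [-0.003,0.002,-0.001],
    [-0.003,0.002,-0.001],
    [0,0,0],
    [0,0,0],
    [0,0,0],
    [0,0,0],
  ],
)

```text
time_s: 71.05
position: [0.6279, -0.2712, 0.1246]
tcp_rot: [[0.961, 0.277, 0.004], [0.277, -0.961, -0.003], [0.003, 0.004, -1.0]]
force: [0.6, -1.2, -0.3]
opening: 0.498
```

```bash
python3 - <<'E'
from h import *
s=st(); plan([.6276,-.2690,.075],16.2,smax=8)
c=bot.capture("wrist"); np.save("w29.npy",dict(c=c,s=s),allow_pickle=True); crop(c,220,180,430,350,3,"w29")
E
```

```text
t 71.05 pos [ 627.9 -271.2  124.6] xang 16.1 tilt [ 0.22 -0.17] F [ 0.6 -1.2 -0.3] M [-0.02  0.04  0.01] op 0.498 j [-33.  41.  78.  -0.  61.  41.]
total d mm [ -0.3   2.2 -49.6] tool [ 0.2 -2.4 49.5] w [ 0.004  -0.0029 -0.0018] n 7
[0.0, -0.3, 7.1] [0.001, -0.0, -0.0]
[0.0, -0.3, 7.1] [0.001, -0.0, -0.0]
[0.0, -0.3, 7.1] [0.001, -0.0, -0.0]
[0.0, -0.3, 7.1] [0.001, -0.0, -0.0]
[0.0, -0.3, 7.1] [0.001, -0.0, -0.0]
[0.0, -0.3, 7.1] [0.001, -0.0, -0.0]
[0.0, -0.3, 7.1] [0.001, -0.0, -0.0]
```

View pics/w29.png

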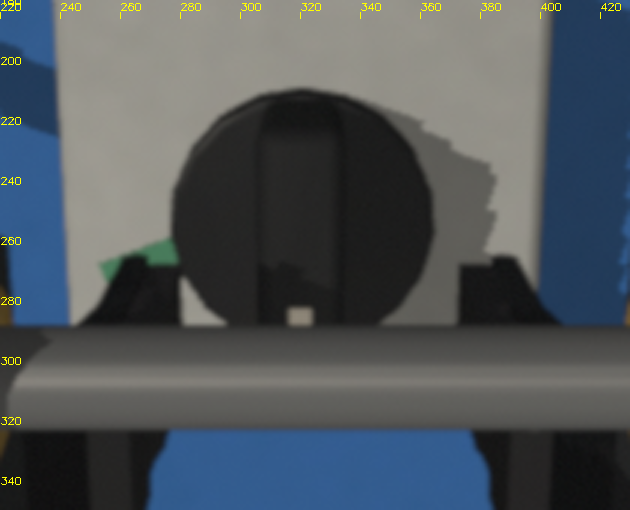

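Request:
carry_out(
  grip=[0,0,0,0,0,0,0,0,0],
  slide=[
    [0,-1.7,3],
    [0,-1.7,5],
    [0,0,7],
    [0,0,7],
    [0,0,7],
    [0,0,7],
    [0,0,6],
    [0,0,4],
    [0,0,0],
  ],
  twist=[
    [0.002,-0.001,-0.001],
    [0.002,-0.001,-0.001],
    [0,0,0],
    [0,0,0],
    [0,0,0],
    [0,0,0],
    [0,0,0],
    [0,0,0],
    [0,0,0],
  ],
)

```text
time_s: 72.0
position: [0.6265, -0.2669, 0.0732]
tcp_rot: [[0.96, 0.28, -0.001], [0.28, -0.96, 0.002], [-0.001, -0.002, -1.0]]
force: [0.5, -0.5, 0.3]
opening: 0.499
```

```bash
python3 - <<'E'
from h import *
s=st(); plan([.6276,-.2690,.075],16.2,smax=8)
c=bot.capture("wrist"); np.save("w30.npy",dict(c=c,s=s),allow_pickle=True); crop(c,220,180,430,350,3,"w30")
E
```

```text
t 72.0 pos [ 626.5 -266.9   73.2] xang 16.26 tilt [-0.07  0.1 ] F [ 0.5 -0.5  0.3] M [ 0.05 -0.   -0.  ] op 0.499 j [-32.  45.  80.   0.  56.  41.]
total d mm [ 1.1 -2.1  1.8] tool [ 0.4  2.3 -1.8] w [-0.002   0.0007  0.001 ] n 1
[0.4, 2.3, -1.8] [-0.002, 0.001, 0.001]
```

View pics/w30.png

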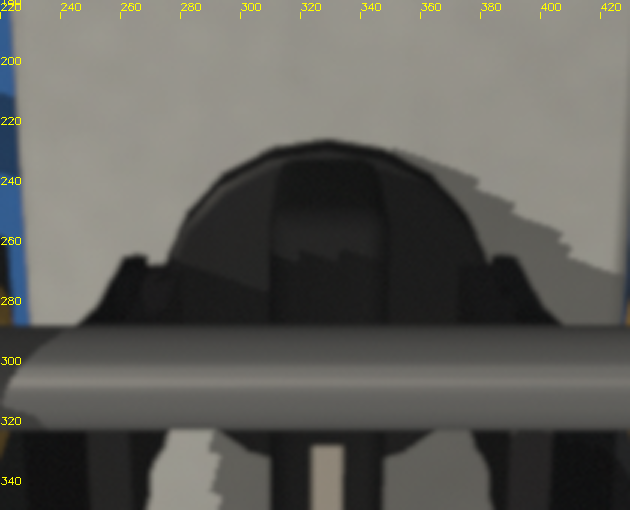

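Request:
carry_out(
  grip=[0,0,-1,-1,-1,-1,-1,-1,-1,-1,-1,-1],
  slide=[
    [0.4,1.2,-1],
    [0,0,0],
    [0,0,0],
    [0,0,0],
    [0,0,0],
    [0,0,0],
    [0,0,0],
    [0,0,0],
    [0,0,0],
    [0,0,0],
    [0,0,0],
    [0,0,0],
  ],
  twist=[
    [-0.001,0,0],
    [0,0,0],
    [0,0,0],
    [0,0,0],
    [0,0,0],
    [0,0,0],
    [0,0,0],
    [0,0,0],
    [0,0,0],
    [0,0,0],
    [0,0,0],
    [0,0,0],
  ],
)

```text
time_s: 73.25
position: [0.6283, -0.2677, 0.0765]
tcp_rot: [[0.96, 0.28, 0.002], [0.28, -0.96, 0.0], [0.002, 0.0, -1.0]]
force: [-0.2, 1.4, 0.2]
opening: 0.185
```

```bash
python3 - <<'E'
from h import *
s=st()
t=bot.capture("side"); crop(t,230,120,390,280,4,"ss30")
E
```

```text
t 73.25 pos [ 628.3 -267.7   76.5] xang 16.25 tilt [0.09 0.01] F [-0.2  1.4  0.2] M [ 0.19 -0.01  0.  ] op 0.185 j [-32.  44.  79.   0.  56.  41.]
```

View pics/ss30.png

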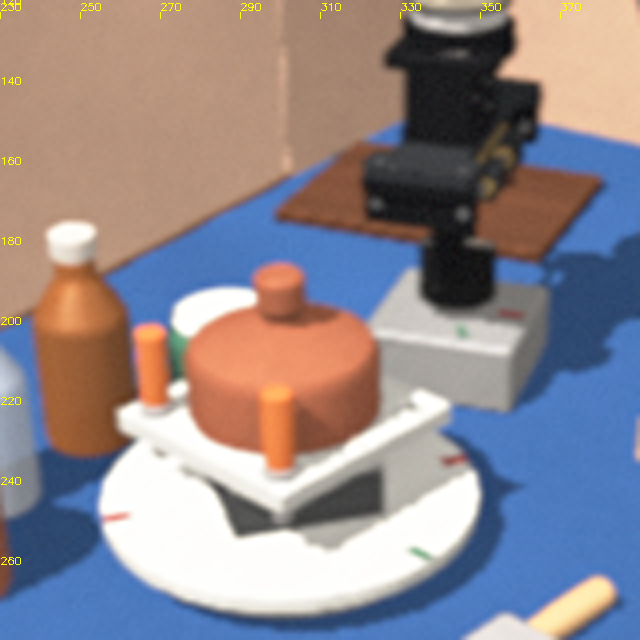

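Request:
carry_out(
  grip=[-1,-1,-1,-1,-1],
  slide=[
    [0,0,3],
    [0,0,3],
    [0,0,3],
    [0,0,3],
    [0,0,2],
  ],
  twist=[
    [0,0,0],
    [0,0,0],
    [0,0,0],
    [0,0,0],
    [0,0,0],
  ],
)

```text
time_s: 73.8
position: [0.6284, -0.2677, 0.0673]
tcp_rot: [[0.96, 0.28, 0.002], [0.28, -0.96, -0.0], [0.002, 0.001, -1.0]]
force: [-3.5, 2.7, 15.0]
opening: 0.182
```

```bash
python3 - <<'E'
from h import *
s=st()
E
```

```text
t 73.8 pos [ 628.4 -267.7   67.3] xang 16.28 tilt [ 0.1  -0.02] F [-3.5  2.7 15. ] M [ 0.55  0.83 -0.06] op 0.182 j [-32.  45.  80.   0.  55.  41.]
```

Request:
carry_out(
  grip=[-1,-1,-1,-1,-1,-1,-1],
  slide=[
    [0,0,2.5],
    [0,0,2.5],
    [0,0,2.5],
    [0,0,2.5],
    [0,0,2.5],
    [0,0,2.5],
    [0,0,2.5],
  ],
  twist=[
    [0,0,0.06],
    [0,0,0.08],
    [0,0,0.08],
    [0,0,0.08],
    [0,0,0.08],
    [0,0,0.08],
    [0,0,0.08],
  ],
)

```text
time_s: 74.5
position: [0.6283, -0.2688, 0.0673]
tcp_rot: [[0.963, -0.27, 0.003], [-0.27, -0.963, -0.005], [0.004, 0.004, -1.0]]
force: [-4.3, 3.2, 13.3]
opening: 0.18
```

```bash
python3 - <<'E'
from h import *
s=st(); plan([.6283,-.2677,.0673],-52.5,tmax=.08)
E
```

```text
t 74.5 pos [ 628.3 -268.8   67.3] xang -15.67 tilt [ 0.17 -0.3 ] F [-4.3  3.2 13.3] M [ 0.59  0.85 -0.03] op 0.18 j [-32.  45.  80.  -0.  55.  73.]
total d mm [-0.   1.1 -0. ] tool [-0.3 -1.   0. ] w [ 0.0028 -0.0055  0.6429] n 9
[-0.0, -0.1, 0.0] [0.0, -0.001, 0.071]
[-0.0, -0.1, 0.0] [0.0, -0.001, 0.071]
[-0.1, -0.1, 0.0] [0.0, -0.001, 0.071]
[-0.1, -0.1, 0.0] [0.0, -0.001, 0.071]
[-0.1, -0.1, 0.0] [0.0, -0.001, 0.071]
[-0.1, -0.1, 0.0] [0.0, -0.001, 0.071]
[-0.1, -0.1, 0.0] [0.0, -0.001, 0.071]
[-0.1, -0.1, 0.0] [0.0, -0.001, 0.071]
[-0.1, -0.1, 0.0] [0.0, -0.001, 0.071]
```

Request:
carry_out(
  grip=[-1,-1,-1,-1,-1,-1,-1,-1],
  slide=[
    [0,0,2.5],
    [0,0,2.5],
    [0,0,2.5],
    [0,0,2.5],
    [0,0,2.5],
    [0,0,2.5],
    [0,0,2.5],
    [0,0,2.5],
  ],
  twist=[
    [0,-0.001,0.08],
    [0,-0.001,0.08],
    [0,-0.001,0.08],
    [0,0,0.08],
    [0,0,0.08],
    [0,0,0.08],
    [0,0,0.08],
    [0,0,0.06],
  ],
)

```text
time_s: 75.3
position: [0.6276, -0.2698, 0.0674]
tcp_rot: [[0.609, -0.793, 0.0], [-0.793, -0.609, -0.009], [0.007, 0.005, -1.0]]
force: [-4.0, 3.2, 14.2]
opening: 0.179
```

```bash
python3 - <<'E'
from h import *
s=st(); plan([.6283,-.2677,.0673],-52.5,tmax=.08)
E
```

```text
t 75.3 pos [ 627.6 -269.8   67.4] xang -52.5 tilt [ 0.01 -0.49] F [-4.   3.2 14.2] M [ 0.74  0.86 -0.01] op 0.179 j [-32.  45.  80.  -0.  55. 110.]
total d mm [ 0.7  2.1 -0.1] tool [-1.3 -1.9  0. ] w [ 0.0051 -0.007   0.    ] n 1
[-1.3, -1.9, 0.0] [0.005, -0.007, 0.0]
```

Request:
carry_out(
  grip=[-1,-1,-1],
  slide=[
    [0,0,2.5],
    [0,0,2.5],
    [0,0,2.5],
  ],
  twist=[
    [0,0,0.03],
    [0,0,0.02],
    [0,0,0.02],
  ],
)

```text
time_s: 75.6
position: [0.6274, -0.2699, 0.0673]
tcp_rot: [[0.55, -0.835, 0.001], [-0.835, -0.549, -0.01], [0.008, 0.005, -1.0]]
force: [-4.5, 2.8, 13.2]
opening: 0.183
```

```bash
python3 - <<'E'
from h import *
s=st()
E
```

```text
t 75.6 pos [ 627.4 -269.9   67.3] xang -56.67 tilt [ 0.03 -0.55] F [-4.5  2.8 13.2] M [0.75 0.75 0.08] op 0.183 j [-32.  45.  80.  -1.  55. 115.]
```

Request:
carry_out(
  grip=[-1,-1,-1,-1,-1,-1,-1,-1],
  slide=[
    [0,0,2],
    [0,0,1],
    [0,0,-2],
    [0,0,-3],
    [0,0,-3],
    [0,0,-2],
    [0,0,0],
    [0,0,0],
  ],
  twist=[
    [0,0,-0.035],
    [0,0,-0.015],
    [0,0,0],
    [0,0,0],
    [0,0,0],
    [0,0,0],
    [0,0,0],
    [0,0,0],
  ],
)

```text
time_s: 76.4
position: [0.6275, -0.2698, 0.0763]
tcp_rot: [[0.592, -0.806, 0.001], [-0.806, -0.592, -0.009], [0.008, 0.004, -1.0]]
force: [-0.3, 1.5, 2.9]
opening: 0.18
```

```bash
python3 - <<'E'
from h import *
s=st()
c=bot.capture("wrist"); crop(c,220,180,430,350,3,"w31")
E
```

```text
t 76.4 pos [ 627.5 -269.8   76.3] xang -53.73 tilt [ 0.07 -0.52] F [-0.3  1.5  2.9] M [ 0.44  0.16 -0.02] op 0.18 j [-32.  44.  80.  -0.  56. 112.]
```

View pics/w31.png

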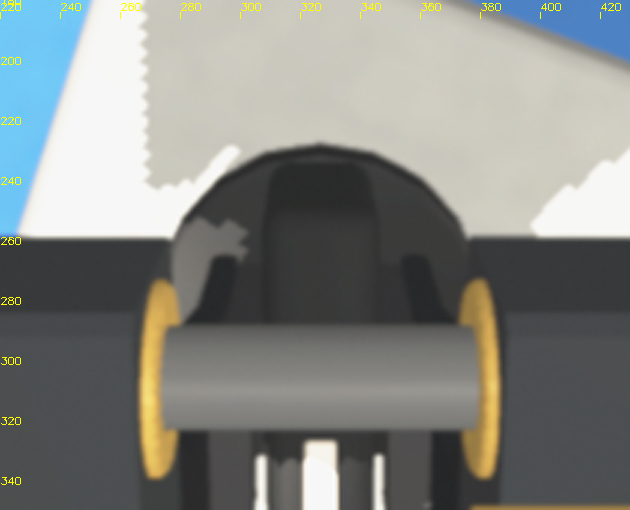

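Request:
carry_out(
  grip=[-0.4,-0.3,-0.2,-0.1,0,0,0,0,0,0,0,0],
  slide=[
    [0,0,0],
    [0,0,0],
    [0,0,0],
    [0,0,0],
    [0,0,0],
    [0,0,0],
    [0,0,-5],
    [0,0,-10],
    [0,0,-20],
    [0,0,-30],
    [0,0,-30],
    [0,0,-30],
  ],
  twist=[
    [0,0,0],
    [0,0,0],
    [0,0,0],
    [0,0,0],
    [0,0,0],
    [0,0,0],
    [0,0,0],
    [0,0,0],
    [0,0,0],
    [0,0,0],
    [0,0,0],
    [0,0,0],
  ],
)

```text
time_s: 77.65
position: [0.6246, -0.2678, 0.2038]
tcp_rot: [[0.592, -0.806, -0.007], [-0.806, -0.592, -0.006], [0.001, 0.009, -1.0]]
force: [0.1, -0.8, 0.0]
opening: 0.499
```

```bash
python3 - <<'E'
from h import *
s=st(); plan([.50,-.30,.26],20,smax=28)
c=bot.capture("wrist"); cv2.imwrite("pics/w32.png",c["color"][:,:,::-1])
E
```

```text
t 77.65 pos [ 624.6 -267.8  203.8] xang -53.7 tilt [-0.4  -0.34] F [ 0.1 -0.8  0. ] M [ 0.13 -0.06 -0.02] op 0.499 j [-32.  36.  74.  -1.  70. 112.]
total d mm [-124.6  -32.2   56.2] tool [-47.8 120.  -55.1] w [ 0.0083  0.0053 -1.2863] n 10
[-4.8, 12.0, -5.5] [0.001, 0.001, -0.129]
[-6.3, 11.3, -5.5] [0.001, 0.001, -0.129]
[-7.7, 10.4, -5.5] [0.001, 0.001, -0.129]
[-8.9, 9.3, -5.6] [0.001, 0.001, -0.129]
[-10.1, 8.1, -5.6] [0.001, 0.001, -0.129]
[-11.0, 6.7, -5.6] [0.001, 0.001, -0.129]
[-11.8, 5.2, -5.6] [0.001, 0.001, -0.129]
[-12.3, 3.7, -5.6] [0.001, 0.001, -0.129]
[-12.7, 2.1, -5.6] [0.001, 0.001, -0.129]
[-12.9, 0.4, -5.6] [0.001, 0.001, -0.129]
```

View pics/w32.png

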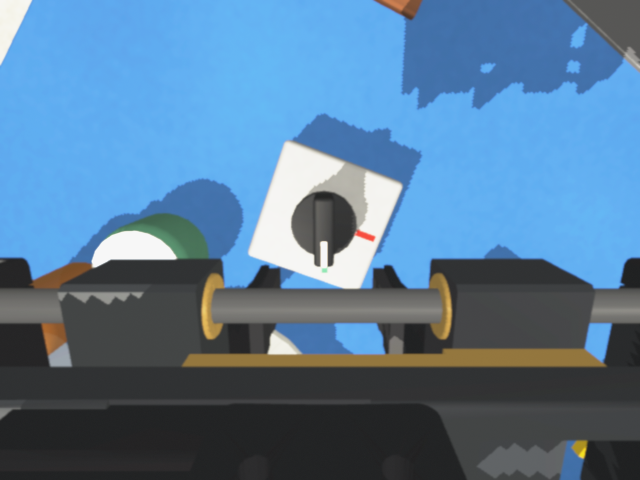

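Request:
carry_out(
  grip=[0,0,0,0,0,0,0,0,0,0,0],
  slide=[
    [-8,16,-8],
    [-10,16,-8],
    [-12,15,-8],
    [-14,13,-8],
    [-15,12,-6],
    [-16,12,-6],
    [-18,12,-5],
    [-18,12,-5],
    [-18,12,-3],
    [-18,12,0],
    [0,0,0],
  ],
  twist=[
    [0,0,-0.1],
    [0,0,-0.1],
    [0,0,-0.1],
    [0,0,-0.1],
    [0,0,-0.1],
    [0,0,-0.1],
    [0,0,-0.1],
    [0,0,-0.1],
    [0,0,-0.1],
    [0,0,-0.1],
    [0,0,0],
  ],
)

```text
time_s: 78.8
position: [0.4329, -0.3264, 0.2808]
tcp_rot: [[0.994, 0.107, 0.02], [0.108, -0.994, -0.027], [0.017, 0.029, -0.999]]
force: [0.2, 0.3, -0.2]
opening: 0.496
```

```bash
python3 - <<'E'
from h import *
s=st()
t=bot.capture("top"); np.save("top6.npy",t,allow_pickle=True); cv2.imwrite("pics/top6.png",t["color"][:,:,::-1]); crop(t,240,130,490,260,3,"top6c")
c=bot.capture("side"); crop(c,230,120,390,280,4,"ss32")
E
```

```text
t 78.8 pos [ 432.9 -326.4  280.8] xang 6.2 tilt [ 1.17 -1.54] F [ 0.2  0.3 -0.2] M [0.04 0.02 0.05] op 0.496 j [-49.  19.  91.  -0.  68.  35.]
```

View pics/top6.png

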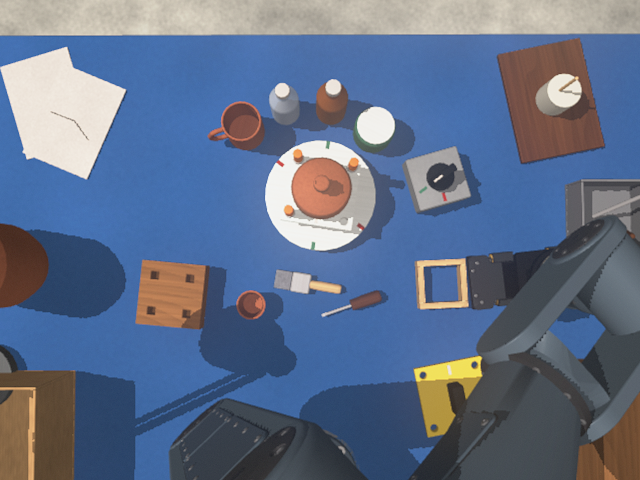

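View pics/top6c.png

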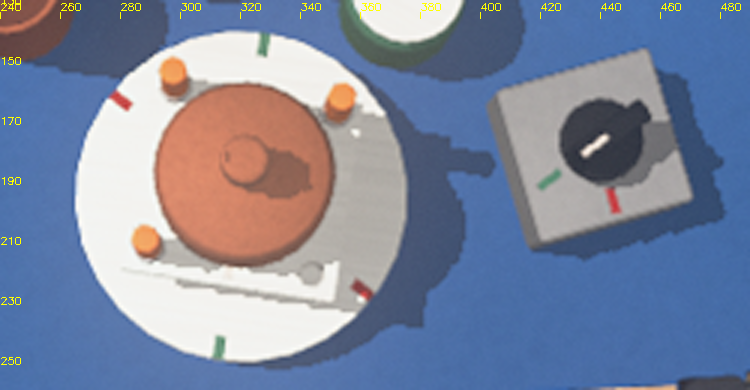

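View pics/ss32.png

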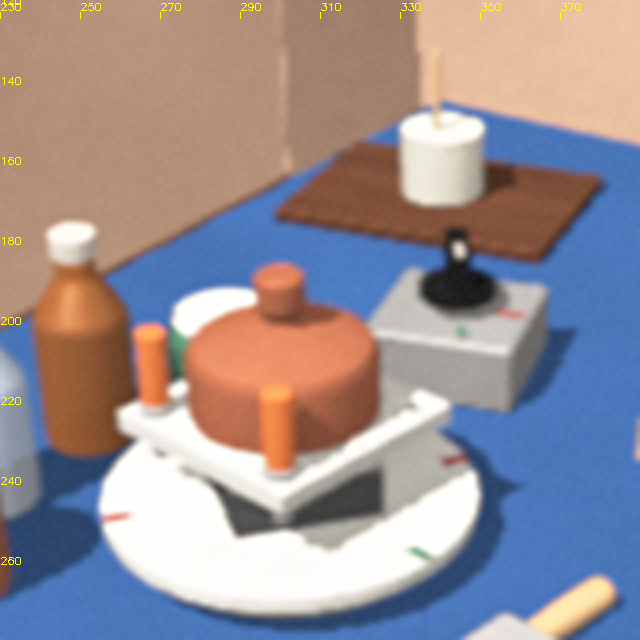

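```bash
python3 - <<'E'
from h import *
c=np.load("top6.npy",allow_pickle=True).item(); P=cloud(c)
f=lambda X,Y,z: onz(c,(X+.5)/3-.5+240,(Y+.5)/3-.5+130,z)
print("knob",f(243,158,.1785)); 
L=np.array([f(x,y,.105) for x,y in [(155,168),(333,172),(243,83),(243,265)]]); print("outline",L[:2].mean(0),L[2:].mean(0))
for X,Y in [(173,70),(342,96),(145,239)]: print("peg",f(X,Y,.1425), "z",P[int(Y/3+130),int(X/3+240)][2])
print("hole2",f(311,273,.0895))
q=P[165:192,425:460,2]; print("sel top",np.sort(q.ravel())[-40:].mean())
a=f(608,137,.101)-f(583,155,.101); print("pointer axis",np.degrees(np.arctan2(a[1],a[0])),"expect",16.2-np.degrees(1.2))
E
```

```text
knob [ 0.59608971 -0.02627463  0.1785    ]
outline [ 0.6003901  -0.02813675  0.105     ] [ 0.59794137 -0.02747758  0.105     ]
peg [0.65743072 0.01653641 0.1425    ] z 0.14438128654099402
peg [ 0.64069186 -0.08880651  0.1425    ] z 0.14200598310363732
peg [0.55162882 0.03421127 0.1425    ] z 0.14066522184688013
hole2 [ 0.53488525 -0.07192341  0.0895    ]
sel top 0.20561874746416908
pointer axis -54.49915757872782 expect -52.55493541569878
```

```bash
python3 - <<'E'
from h import *
c=bot.capture("top"); P=cloud(c)
print("bar z",P[170:184,432:450,2][::3,::3].round(3))
d=np.abs(c["color"].astype(int)-np.load("top0.npy",allow_pickle=True).item()["color"]).sum(2)
for n,(u0,u1,v0,v1) in dict(mug=(205,268,98,152),teacup=(234,270,288,322),bottles=(266,352,75,128),tin=(350,400,103,152),brush=(270,345,266,296),knife=(320,388,288,320),lidplate=(300,345,150,215)).items(): print(n,d[v0:v1,u0:u1].mean().round(1))
s=st(); print(bot.hand_in())
E
```

```text
bar z [[0.071 0.067 0.068 0.101 0.101 0.102]
 [0.07  0.071 0.1   0.099 0.098 0.103]
 [0.072 0.102 0.105 0.104 0.1   0.071]
 [0.1   0.097 0.105 0.097 0.071 0.067]
 [0.089 0.099 0.097 0.068 0.07  0.07 ]]
mug 6.8
teacup 7.1
bottles 6.5
tin 6.0
brush 7.8
knife 7.9
lidplate 186.6
t 78.95 pos [ 435.  -325.3  280.4] xang 6.21 tilt [ 1.24 -1.49] F [ 0.5 -0.2 -0.6] M [ 0.03 -0.01  0.02] op 0.499 j [-49.  19.  91.  -0.  68.  35.]
the job is handed in; nothing more can be done
None
```

The turntable is set up as asked and handed in after about 79 s of the 210 s allowed. The chuck plate is locked, the three pegs in the rack are down through corner holes, the lid is on and the selector is at the green mark.

The lid was found about 20 mm off centre after I first set it down. I took that as the knock you warned of, because the force readings showed no contact from the gripper. I regripped it and put it back before touching the selector.

**Last checks:**
- **Chuck:** it lies 0.8–1.1° past the green line, and its centre is 2–3 mm from the turntable's axis. It was turned to its stop. Its height (wrist camera, before the pegs went in) fits a locked plate after the 1.5 mm rise.
- **Pegs:** all three were pushed until the collars met the plate, and their tops read 141–144 mm against 142.5 mm expected.
- **Lid:** it sits level, with its centre within about 1 mm of the plate's centre by the knob. The lid's outline gave up to about 4 mm off in one direction, but I trusted the knob.
- **Selector:** it sprang back out to full height (bar top about 100 mm). The pointer reads about 2° past 1.2 rad and lines up with the green mark by eye.
- **Bystanders:** they match the first picture.

The top and wrist cameras disagreed by 1–2 mm in x throughout, which is within their stated calibration.

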